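# Switch the peg dryer off and stand the rinsed tumblers upside down on its pegs

### The job

First switch the peg dryer off by turning its dial until the pointer stands on the zero mark, while all the tumblers still lie where they are; then stand every tumbler upside down on a peg, pushed fully down so that its rim rests flat on the dryer's top. Narrow tumblers go on thin pegs and wide tumblers on thick pegs, one to a peg, and the dial must stay at zero. Leave the bottles, the pill crusher, the bowl, the magnifier and the pill box where they are.

Things in the scene. Friction and masses are not known exactly. Their poses are not given: they have to be found in the camera images.
- dryer: white peg dryer fixed on the work surface, 120 x 510 mm, 32 mm high, long way along its y. On its flat top at x = 0: five pegs at y = 105, 25, -55, -135, -215 mm (thin and thick in changing order) and the dial at y = 205 mm; a long black zero mark beside the dial at its -x side, short marks following counter-clockwise. Origin under its centre; x points away from the robot.
- dial (a joint): turning angle of the dryer's dial, rad, counter-clockwise seen from above; 0 when the pointer stands on the zero mark; range -2.6 to 2.6. Starts well away from zero on the positive side.
- dial_grip (a point): point on the dial's upright axis at the height to grip, 32 mm above the dryer's top; turns with the dial. The dial is a white disc of 48 mm diameter, 8 mm high, with an upright bar grip on it 44 mm long, 12 mm thick, its top 38 mm above the dryer's top. The bar lies along this frame's x; its black pointer line is on the -x half and end.
- peg_thin1: thin upright steel peg fixed on the dryer's top, 18 mm diameter, 50 mm high, the last 10 mm tapered. Origin at the centre of its foot, on the dryer's top; z up.
- peg_thin2: thin upright steel peg fixed on the dryer's top, 18 mm diameter, 50 mm high, the last 10 mm tapered. Origin at the centre of its foot, on the dryer's top; z up.
- peg_thin3: thin upright steel peg fixed on the dryer's top, 18 mm diameter, 50 mm high, the last 10 mm tapered. Origin at the centre of its foot, on the dryer's top; z up.
- peg_thick1: thick upright steel peg fixed on the dryer's top, 32 mm diameter, 50 mm high, the last 10 mm tapered; too thick for a narrow tumbler. Origin at the centre of its foot, on the dryer's top; z up.
- peg_thick2: thick upright steel peg fixed on the dryer's top, 32 mm diameter, 50 mm high, the last 10 mm tapered; too thick for a narrow tumbler. Origin at the centre of its foot, on the dryer's top; z up.
- narrow1: narrow white ceramic square tumbler, a straight hollow vessel open at one end: 36 x 36 mm outside, 66 mm from foot to mouth, walls 3 mm, square bore 30 mm wide, 61 mm deep. Starts lying on a flat side, mouth roughly towards the robot. Origin at the centre of the foot's outside face; z points from foot to mouth, x and y square to the sides. May be absent.
- narrow1_rim (a point): centre of narrow1's mouth, in the plane of its rim, 66 mm from the foot.
- narrow2: narrow white ceramic square tumbler, a straight hollow vessel open at one end: 36 x 36 mm outside, 66 mm from foot to mouth, walls 3 mm, square bore 30 mm wide, 61 mm deep. Starts lying on a flat side, mouth roughly towards the robot. Origin at the centre of the foot's outside face; z points from foot to mouth, x and y square to the sides. May be absent.
- narrow2_rim (a point): centre of narrow2's mouth, in the plane of its rim, 66 mm from the foot.
- narrow3: narrow white ceramic square tumbler, a straight hollow vessel open at one end: 36 x 36 mm outside, 66 mm from foot to mouth, walls 3 mm, square bore 30 mm wide, 61 mm deep. Starts lying on a flat side, mouth roughly towards the robot. Origin at the centre of the foot's outside face; z points from foot to mouth, x and y square to the sides. May be absent.
- narrow3_rim (a point): centre of narrow3's mouth, in the plane of its rim, 66 mm from the foot.
- wide1: wide white ceramic square tumbler, a straight hollow vessel open at one end: 47 x 47 mm outside, 68 mm from foot to mouth, walls 3 mm, square bore 41 mm wide, 63 mm deep. Starts lying on a flat side, mouth roughly towards the robot. Origin at the centre of the foot's outside face; z points from foot to mouth, x and y square to the sides. May be absent.
- wide1_rim (a point): centre of wide1's mouth, in the plane of its rim, 68 mm from the foot.
- wide2: wide white ceramic square tumbler, a straight hollow vessel open at one end: 47 x 47 mm outside, 68 mm from foot to mouth, walls 3 mm, square bore 41 mm wide, 63 mm deep. Starts lying on a flat side, mouth roughly towards the robot. Origin at the centre of the foot's outside face; z points from foot to mouth, x and y square to the sides. May be absent.
- wide2_rim (a point): centre of wide2's mouth, in the plane of its rim, 68 mm from the foot.
- dropper1: amber glass dropper bottle, 32 mm diameter, 98 mm high, standing on the dark lacquered tray (fixed, 260 x 190 mm, rim 18 mm high); leave alone. Origin under its centre.
- dropper2: amber glass dropper bottle, 32 mm diameter, 98 mm high, standing on the dark lacquered tray (fixed, 260 x 190 mm, rim 18 mm high); leave alone. Origin under its centre.
- crusher: stainless pill crusher with a twist handle, 46 mm diameter, 76 mm high, standing on the dark lacquered tray (fixed, 260 x 190 mm, rim 18 mm high); leave alone. Origin under its centre.
- bowl: small glass bowl, 72 mm diameter, 30 mm high; leave alone. Origin under its centre.
- magnifier: folded acrylic magnifier lying flat, 126 x 66 mm, 10 mm high; leave alone. Origin near the middle of its underside.
- pillbox: white seven-day pill box, 55 x 150 mm, 26 mm high; leave alone. Origin under its centre.
Not all that is in view belongs to the job. Leave any red look-alike of the narrow2 alone. Leave any yellow look-alike of the wide1 alone.

How it is judged:
By the outcome, as a careful person would: the job done as asked, in the order asked, and still so for the second after the job is handed in, with the robot touching nothing.
Of narrow1, narrow2, narrow3, wide1, wide2 only 3 to 5 are there at a start; the rules pass over those that are not, and their reading is None.
At some moment in a run one of narrow1, narrow2, narrow3, wide1, wide2 may be knocked a few centimetres aside while the robot is not near it.
It also fails if it takes over 210 s, if anything falls off the work surface, if the arm or the gripper's body presses on something with over 40 N, if the wrist force passes 120 N, or if a joint passes its speed limit or range.

### The arm

A 7-joint arm with a two-finger parallel gripper is mounted at the origin on the work surface. World frame = base frame: x ahead of the robot, y to its left, z up, the work surface at z = 0. Lengths are in m, angles in rad, forces in N, time in s.
With the tool pointing down it reaches from about 0.425 to 0.95 m from the base axis. Payload 4.7 kg.
Tool frame: the origin (TCP) lies at the very end of the fingers, on their centre line; the grasp point (between the pads) lies bot.tcp_to_grasp behind it (bot.tcp_to_grasp is the distance from the TCP to the grasp point, in m); z points along the fingers, y is the direction in which the jaws open and shut (so a half turn about z gives the same grasp; the last joint's range is limited). The gripper opens to 87 mm and grips with 3 to 60 N. Pads are 19 mm wide; open, the fingers measure 117 mm over their backs; the gripper's body (75 mm by 190 mm) begins 51 mm behind the grasp point.
Start: joints at [1.156, 0.469, -0.049, 1.532, 0.024, 1.141, -0.082], TCP at [0.254, -0.625, 0.223] pointing down, gripper open.
Joint ranges: [-2.59, 2.59], [-0.33, 1.99], [-1.39, 1.29], [0.1, 2.45], [-1.04, 4.18], [0.21, 1.99], [-2.66, 2.66]. Speed limits (rad/s): [2.57, 2.57, 3.14, 3.14, 3.14, 3.14, 3.14].

### API

Orientations are given as a 3x3 rotation matrix whose columns are the frame's x, y, z axes.
In Python, from rig import bot gives the robot as it stands.
- The arm moves only by the tool send_rows, never from a script. Its argument "targets" is one flat list of numbers, 6 for each row, row after row: the shift along the tool's x, y, z in m, then the turn, a rotation vector about the tool's x, y, z in degrees. In form: [dx, dy, dz, wx, wy, wz, dx, dy, dz, wx, wy, wz, ...]. A call has 1 to 10 rows; each row shifts and turns the commanded pose from where the row before left it, along the tool's axes as they then stand; what a row does not reach is not made up. A row lasts 1/12 s, in which the tool goes at most 41.7 mm and 7.16 degrees, less where a joint would pass 70% of its speed; a pose out of reach is approached as far as the arm can. A call is refused whole if a number of a shift passes 0.0417 or a number of a turn 7.16, either way. A call with a gripper value outside its range is refused whole. "hand" is the gripper's target within -1 to 1 (shut at 1, half-way at 0, fully open at -1), set as the call begins (left out, the last holds). The fingers move at their own pace and stop on an object; "newtons" is the grip in N (left out, the last holds). Time passes only in rows, so rows that do not move let the fingers close. It gives the time, the measured TCP pose, the force and the opening at its end, in the units of the state.
- bot.sense(): the state, without advancing time (a new reading comes with each control period).
- bot.snapshot(name): name is "scene" or "top"; returns a dict with "img" (420x560x3 uint8, red, green, blue), "range_z" (420x560 float32, m along the optical axis (not along the pixel's ray), 0 where there is no reading), "fx", "fy", "cx", "cy" (pixels), "extrinsics" (4x4, takes a point from camera to world coordinates). Camera axes: x right, y down, z forward; pixel columns grow to the right and rows downward; lengths in m; the calibration is good to about 2 mm. A picture is of the moment at which its call begins.
- bot.job_done(): hands the job in, once; it reports no verdict.
The state is a dict: "time_s": time; "qpos": joint angles; "dq": joint speeds; "tau": joint torques, N m; "tcp_pos": TCP position; "orientation": TCP orientation; "wrist_force": force on the tool from outside, world axes, zero at the start; "wrist_torque": the same for the moment, N m; "gripper_width": opening from 0.0 (shut) to 1.0 (fully open).
Only numpy, scipy, OpenCV 4.12 (cv2) and the standard library are available. Lean on these libraries where they do the work, as an engineer would, in place of code of your own. Each camera call takes 0.05 s, during which the arm holds its last target.

## Working session

There is one attempt and no reset: what is moved stays moved. The work goes in short steps, Python scripts to look and compute and a tool call to move; the robot and the scene stay as the last step left them, time stands still between calls to the robot, and variables do not carry over. Pictures are saved under pics/ and viewed, and the job is handed in when it is done.

Besides the shell and the picture viewer there is one more tool, called after ">>>" in YAML: its name, and indented under it one key for each argument. send_rows: Moves the arm, as the interface text tells. Its arguments: {"type":"object","properties":{"targets":{"type":"array","items":{"type":"number"}},"hand":{"type":"number"},"newtons":{"type":"number"}},"required":["targets"]}

```bash
ls; mkdir -p pics
python3 - <<'E'
from rig import bot
import cv2,numpy as np
for n in("scene","top"):
    s=bot.snapshot(n); cv2.imwrite(f"pics/{n}0.png",cv2.resize(s["img"][:,:,::-1],(800,600)));np.savez(f"{n}0.npz",**s)
    print(n,s["fx"],s["fy"],s["cx"],s["cy"],s["extrinsics"])
print(bot.sense(),bot.tcp_to_grasp)
E
```

```text
pics
scene 482.85386044020515 482.85386044020515 280.67089787359356 205.76980562796996 [[ 0.12732819  0.66941381 -0.73189663  1.52272819]
 [ 0.99167222 -0.07153599  0.10709251 -0.09923972]
 [ 0.01933225 -0.73943745 -0.67294763  1.0280127 ]
 [ 0.          0.          0.          1.        ]]
top 418.0810193257171 418.0810193257171 277.1913382645304 215.34657299463154 [[ 0.00508851 -0.99542035  0.09545905  0.35276435]
 [-0.9999022  -0.00382131  0.01345298  0.03416829]
 [-0.0130266  -0.09551817 -0.99534245  1.54037991]
 [ 0.          0.          0.          1.        ]]
{'time_s': 0.1, 'qpos': array([ 1.15615834,  0.46937192, -0.04859585,  1.53357371,  0.02408161,
        1.14099964, -0.08227299]), 'dq': array([-0.00047413, -0.00045708, -0.00120495, -0.00174244, -0.00037779,
       -0.00252262,  0.00056541]), 'tau': array([ 5.83943784e-04, -5.09169281e+01, -8.11413699e-02, -2.36829615e+01,
       -6.14465447e-02,  3.44522868e-02,  3.54945803e-05]), 'tcp_pos': array([ 0.25377825, -0.62489353,  0.22159719]), 'orientation': array([[ 9.26502524e-01,  3.76287887e-01, -7.06166344e-04],
       [ 3.76288547e-01, -9.26501108e-01,  1.62079004e-03],
       [-4.43802425e-05, -1.76738837e-03, -9.99998437e-01]]), 'wrist_force': array([ 0.17133946,  0.52106178, -0.5389857 ]), 'wrist_torque': array([-0.01664907, -0.02847622,  0.00392828]), 'gripper_width': 0.9986378822281673} 0.0187
```

View pics/scene0.png

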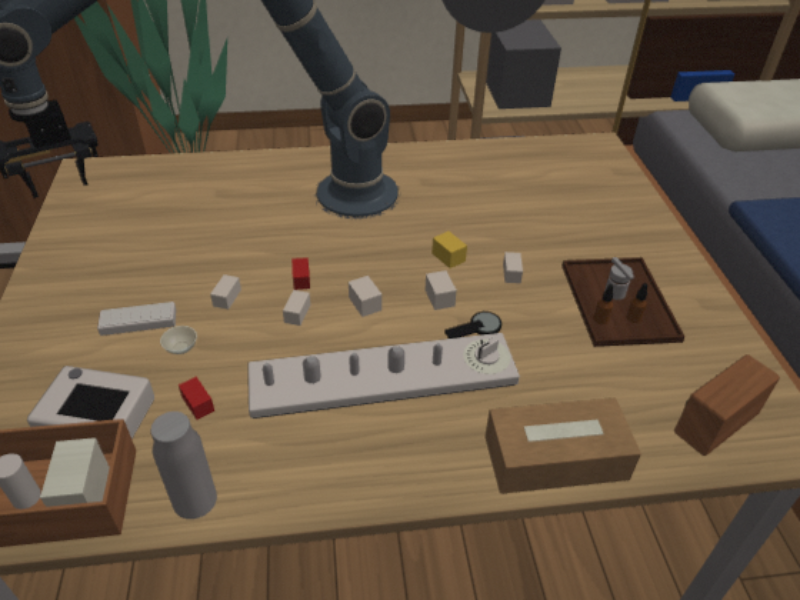

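View pics/top0.png

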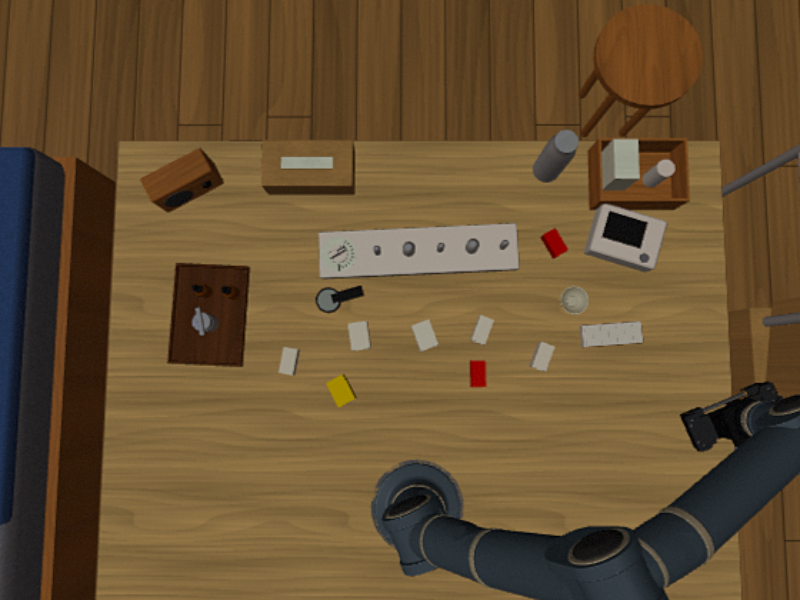

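```bash
cat > h.py <<'E'
import cv2,numpy as np
def pts(s):
    z=s["range_z"];v,u=np.mgrid[:z.shape[0],:z.shape[1]]
    P=np.stack([(u-s["cx"])/s["fx"]*z,(v-s["cy"])/s["fy"]*z,z],-1)
    E=s["extrinsics"];W=P@E[:3,:3].T+E[:3,3];W[z==0]=np.nan;return W
def ray(s,u,v,h):
    E=s["extrinsics"];d=E[:3,:3]@np.array([(u-s["cx"])/s["fx"],(v-s["cy"])/s["fy"],1]);o=E[:3,3]
    return o+d*(h-o[2])/d[2]
def blobs(s,mask,hfun=None,amin=60):
    n,l,st,c=cv2.connectedComponentsWithStats(mask.astype(np.uint8))
    W=pts(s)
    for i in range(1,n):
        if st[i,4]<amin: continue
        m=l==i; zz=W[m][:,2]
        h=np.nanpercentile(zz,70)
        cnt=max(cv2.findContours(m.astype(np.uint8),0,2)[0],key=cv2.contourArea)[:,0]
        g=np.array([ray(s,u,v,h)[:2] for u,v in cnt],np.float32)
        r=cv2.minAreaRect(g)
        print("px",c[i].round(1),"area",st[i,4],"h %.4f"%h,"ctr",np.round(r[0],4),"size",np.round(r[1],4),"ang",round(r[2],1))
E
python3 - <<'E'
from h import *
for n in("top","scene"):
    s=dict(np.load(n+"0.npz"));W=pts(s);I=s["img"].astype(int)
    mn=I.min(2);mx=I.max(2)
    reg=(W[...,2]>0.012)&(W[...,2]<0.075)&(W[...,0]>0.3)&(W[...,0]<.95)&(abs(W[...,1])<.6)
    m=reg&(mn>115)&(mx-mn<40)
    print(n);blobs(s,m)
    hsv=cv2.cvtColor(s["img"],cv2.COLOR_RGB2HSV)
    cv2.imwrite(f"pics/{n}_dryer.png",cv2.resize(s["img"][150:200,215:370,::-1] if n=="top" else s["img"][225:295,165:370,::-1],None,fx=4,fy=4,interpolation=cv2.INTER_CUBIC))
E
```

```text
top
px [438.6 166.9] area 908 h 0.0614 ctr [ 0.6794 -0.5248] size [0.1643 0.1247] ang 73.0
px [292.5 175.1] area 4005 h 0.0347 ctr [ 6.457e-01 -6.000e-04] size [0.1171 0.5056] ang 2.8
px [337.4 230.4] area 184 h 0.0378 ctr [ 0.4437 -0.162 ] size [0.0357 0.0655] ang 69.6
px [250.9 234.7] area 236 h 0.0495 ctr [0.4265 0.1479] size [0.0668 0.0449] ang 8.7
px [296.9 234.3] area 247 h 0.0490 ctr [ 0.4281 -0.0165] size [0.0671 0.0465] ang 20.7
px [428.2 233.5] area 598 h 0.0271 ctr [ 0.4343 -0.4893] size [0.0523 0.1492] ang 4.4
px [380.  249.1] area 183 h 0.0376 ctr [ 0.3776 -0.3133] size [0.0359 0.0653] ang 68.4
px [201.3 252.3] area 172 h 0.0393 ctr [0.3624 0.3258] size [0.0339 0.0652] ang 79.9
scene
px [359.3 182.9] area 141 h 0.0395 ctr [0.3652 0.325 ] size [0.0351 0.0651] ang 76.3
px [308.2 197.2] area 221 h 0.0505 ctr [0.429  0.1456] size [0.0683 0.0456] ang 9.5
px [157.2 199.6] area 178 h 0.0394 ctr [ 0.3787 -0.3143] size [0.0379 0.0651] ang 67.6
px [254.9 201.4] area 239 h 0.0504 ctr [ 0.4309 -0.0188] size [0.0687 0.0474] ang 20.8
px [207.1 210.7] area 192 h 0.0395 ctr [ 0.4452 -0.1634] size [0.038 0.065] ang 70.5
px [ 95.3 219.9] area 652 h 0.0289 ctr [ 0.439  -0.4906] size [0.0546 0.1498] ang 4.2
px [118.6 236. ] area 126 h 0.0275 ctr [ 0.5164 -0.415 ] size [0.0534 0.0451] ang 36.5
px [265.3 260.1] area 5272 h 0.0355 ctr [ 0.6502 -0.0029] size [0.1189 0.5049] ang 2.8
px [ 64.5 274.7] area 1232 h 0.0633 ctr [ 0.6855 -0.524 ] size [0.1708 0.1251] ang 73.4
```

View pics/top_dryer.png

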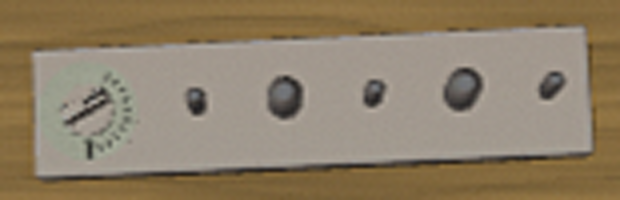

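View pics/scene_dryer.png

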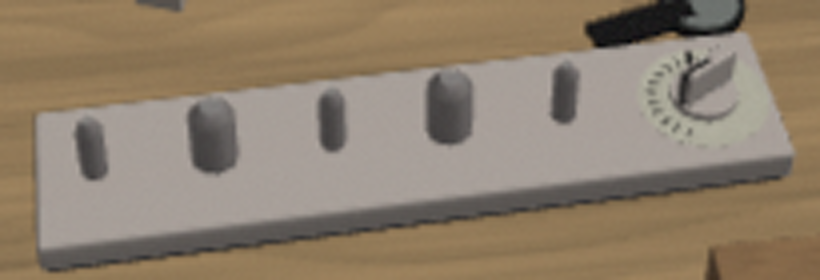

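Run:
```python
from h import *
for n in("top","scene"):
    s=dict(np.load(n+"0.npz"));W=pts(s)
    for hlo in (0.055,0.062):
        m=(W[...,2]>hlo)&(W[...,2]<.09)&(np.hypot(W[...,0]-.638,W[...,1]-.203)<.035)
        P=W[m];r=cv2.minAreaRect(P[:,:2].astype(np.float32)) if m.sum()>3 else None
        if r: print(n,m.sum(),P.mean(0).round(4),r, np.percentile(P[:,2],90))
    # pegs: top part
    m=(W[...,2]>.05)&(W[...,2]<.12)&(abs(W[...,0]-.65)<.07)&(W[...,1]<.15)&(W[...,1]>-.26)
    k,l,st,c=cv2.connectedComponentsWithStats(m.astype(np.uint8))
    for i in range(1,k):
        if st[i,4]>8: print(n,'peg',c[i].round(1),st[i,4],((W[l==i].max(0)+W[l==i].min(0))/2)[:2].round(4), W[l==i][:,2].max().round(3))
s=dict(np.load("top0.npz"));a=cv2.resize(s["img"][160:195,220:255,::-1],None,fx=12,fy=12,interpolation=cv2.INTER_CUBIC)
s=dict(np.load("scene0.npz"));b=cv2.resize(s["img"][175:215,140:380,::-1],(800,133),interpolation=cv2.INTER_CUBIC)
c=cv2.resize(s["img"][230:265,325:365,::-1],(380,420),interpolation=cv2.INTER_CUBIC)
o=np.zeros((560,800,3),np.uint8);o[:420,:420]=a;o[:420,420:800]=c;o[425:558]=b
cv2.imwrite("pics/dial0.png",o)
```

```text
top 52 [0.6347 0.2028 0.0683] ((0.6359984278678894, 0.20289738476276398), (0.013666873797774315, 0.041628628969192505), 33.65013885498047) 0.07351955790015456
top 43 [0.6353 0.2035 0.0704] ((0.6359984278678894, 0.20289738476276398), (0.013666873797774315, 0.041628628969192505), 33.65013885498047) 0.0743364856105273
top peg [330.6 171.4] 74 [ 0.652  -0.1357] 0.088
top peg [285.9 173.7] 73 [0.6447 0.0234] 0.09
top peg [352.9 170.5] 25 [ 0.6564 -0.2146] 0.089
top peg [308.1 172.6] 25 [ 0.6477 -0.055 ] 0.089
top peg [263.9 174.6] 25 [0.6409 0.1018] 0.09
scene 102 [0.6408 0.2006 0.0675] ((0.6380223631858826, 0.2014150172472), (0.01515807956457138, 0.04656345397233963), 30.2998104095459) 0.07391124706540846
scene 78 [0.6398 0.2009 0.0701] ((0.6380223631858826, 0.2014150172472), (0.01515807956457138, 0.04656345397233963), 30.2998104095459) 0.07418283482682902
scene peg [305.8 245.5] 68 [0.6469 0.1008] 0.086
scene peg [276.7 249.5] 150 [0.6504 0.021 ] 0.087
scene peg [247.3 252.6] 68 [ 0.6538 -0.0589] 0.086
scene peg [217.5 256.4] 158 [ 0.6583 -0.1377] 0.087
scene peg [187.  259.8] 73 [ 0.663  -0.2179] 0.085
```

View pics/dial0.png

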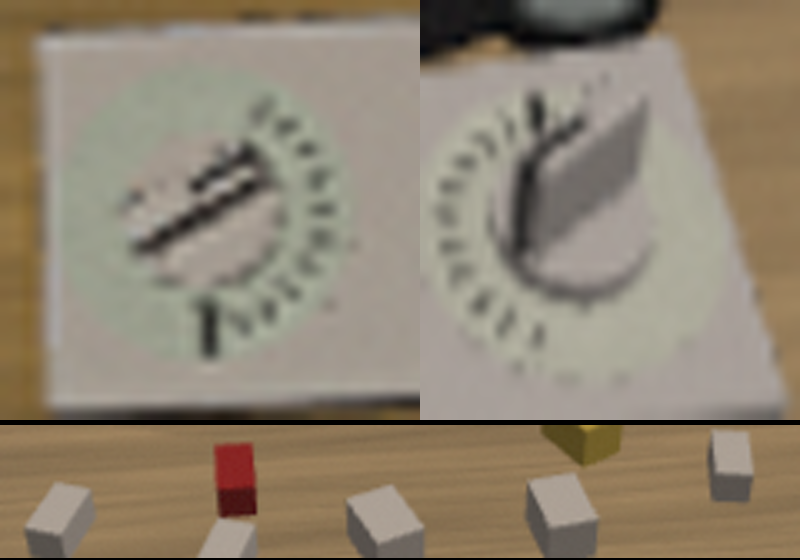

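>>> send_rows:
  targets: [0.0222, -0.0208, 0, 0, 0, 0, 0.0222, -0.0208, 0, 0, 0, 0, 0.0222, -0.0208, 0, 0, 0, 0, 0.0222, -0.0208, 0, 0, 0, 0, 0.0222, -0.0208, 0, 0, 0, 0, 0.0222, -0.0208, 0, 0, 0, 0, 0.0222, -0.0208, 0, 0, 0, 0, 0.0222, -0.0208, 0, 0, 0, 0, 0.0222, -0.0208, 0, 0, 0, 0, 0.0222, -0.0208, 0, 0, 0, 0]
  hand: -1
  newtons: 30

```text
time_s: 0.93
tcp_pos: [0.3816, -0.3475, 0.2223]
orientation: [[0.927, 0.376, -0.0], [0.376, -0.927, 0.0], [-0.0, -0.0, -1.0]]
wrist_force: [0.4, 0.1, 0.5]
gripper_width: 0.999
```

```bash
cat > st.py <<'E'
from rig import bot
import numpy as np
np.set_printoptions(suppress=True,precision=4,linewidth=150)
s=bot.sense();open('log.txt','a').write(repr((s['qpos'].tolist(),s['tcp_pos'].tolist(),s['orientation'].tolist()))+"\n")
print(s['time_s'],s['qpos'],s['tcp_pos'],s['gripper_width'],s['wrist_force']);print(s['orientation'])
E
python3 st.py
```

```text
0.9333 [ 0.8097  0.2188 -0.1787  1.8984  0.0451  1.0288 -0.5732] [ 0.3816 -0.3475  0.2223] 0.9989603215927406 [0.4431 0.055  0.4769]
[[ 0.9266  0.3761 -0.0005]
 [ 0.3761 -0.9266  0.0003]
 [-0.0003 -0.0005 -1.    ]]
```

>>> send_rows:
  targets: [0.0222, -0.0208, 0, 0, 0, 0, 0.0222, -0.0208, 0, 0, 0, 0, 0.0222, -0.0208, 0, 0, 0, 0, 0.0222, -0.0208, 0, 0, 0, 0, 0.0222, -0.0208, 0, 0, 0, 0, 0.0222, -0.0208, 0, 0, 0, 0, 0.0222, -0.0208, 0, 0, 0, 0, 0.0222, -0.0208, 0, 0, 0, 0, 0.0222, -0.0208, 0, 0, 0, 0, 0.0222, -0.0208, 0, 0, 0, 0]

```text
time_s: 1.77
tcp_pos: [0.5089, -0.0715, 0.2223]
orientation: [[0.927, 0.376, -0.001], [0.376, -0.927, -0.0], [-0.001, -0.0, -1.0]]
wrist_force: [0.2, -0.3, 0.8]
gripper_width: 0.996
```

>>> send_rows:
  targets: [0.0222, -0.0208, 0, 0, 0, 0, 0.0222, -0.0208, 0, 0, 0, 0, 0.0222, -0.0208, 0, 0, 0, 0, 0.0222, -0.0208, 0, 0, 0, 0, 0.0222, -0.0208, 0, 0, 0, 0, 0.0222, -0.0208, 0, 0, 0, 0, 0.0222, -0.0208, 0, 0, 0, 0, 0.0222, -0.0208, 0, 0, 0, 0, 0.0222, -0.0208, 0, 0, 0, 0, 0.0222, -0.0208, 0, 0, 0, 0]

```text
time_s: 2.6
tcp_pos: [0.6365, 0.2045, 0.2219]
orientation: [[0.927, 0.376, -0.001], [0.376, -0.927, -0.001], [-0.001, 0.0, -1.0]]
wrist_force: [0.1, 0.2, -0.9]
gripper_width: 1.001
```

```bash
python3 st.py
```

```text
2.6 [-0.0742  0.4967 -0.4374  1.5313  0.2217  1.1641 -1.7385] [0.6365 0.2045 0.2219] 1.0014918535929591 [ 0.0835  0.1561 -0.8764]
[[ 0.9266  0.3762 -0.001 ]
 [ 0.3762 -0.9266 -0.0006]
 [-0.0011  0.0002 -1.    ]]
```

>>> send_rows:
  targets: [0, 0, 0, 0, 0, -7, 0, 0, 0, 0, 0, -7, 0, 0, 0, 0, 0, -7, 0, 0, 0, 0, 0, -7, 0, 0, 0, 0, 0, -7, 0, 0, 0, 0, 0, -7, 0, 0, 0, 0, 0, -7, 0, 0, 0, 0, 0, -7, 0, 0, 0, 0, 0, -7, 0, 0, 0, 0, 0, -7]

```text
time_s: 3.43
tcp_pos: [0.636, 0.203, 0.2219]
orientation: [[-0.043, 0.999, -0.001], [0.999, 0.043, -0.001], [-0.001, -0.001, -1.0]]
wrist_force: [-0.6, 0.1, 0.8]
gripper_width: 0.999
```

>>> send_rows:
  targets: [0, 0, 0.014, 0, 0, -6, 0, 0, 0.014, 0, 0, -6, 0, 0, 0.014, 0, 0, -6, 0, 0, 0.014, 0, 0, -6, 0, 0, 0.014, 0, 0, -6, 0, 0, 0.014, 0, 0, 0, 0, 0, 0.014, 0, 0, 0]

```text
time_s: 4.02
tcp_pos: [0.6361, 0.203, 0.1231]
orientation: [[-0.529, 0.849, -0.001], [0.849, 0.529, -0.0], [0.0, -0.001, -1.0]]
wrist_force: [-1.4, 0.5, -0.1]
gripper_width: 1.001
```

```bash
python3 st.py
```

```text
4.0167 [ 0.1402  0.6783 -0.7788  1.6156  0.5262  1.0695 -0.2301] [0.6361 0.203  0.1231] 1.001229221209914 [-1.417   0.4977 -0.086 ]
[[-0.5289  0.8487 -0.0007]
 [ 0.8487  0.5289 -0.    ]
 [ 0.0004 -0.0007 -1.    ]]
```

>>> send_rows:
  targets: [0, 0, 0.0095, 0, 0, 0, 0, 0, 0.0095, 0, 0, 0, 0, 0, 0.0095, 0, 0, 0, 0, 0, 0.0095, 0, 0, 0, 0, 0, 0.0095, 0, 0, 0, 0, 0, 0.0095, 0, 0, 0, 0, 0, 0.0095, 0, 0, 0, 0, 0, 0.0095, 0, 0, 0, 0, 0, 0, 0, 0, 0]

```text
time_s: 4.77
tcp_pos: [0.6351, 0.2026, 0.0461]
orientation: [[-0.531, 0.847, -0.003], [0.847, 0.531, -0.002], [0.0, -0.004, -1.0]]
wrist_force: [-0.7, -0.5, -0.7]
gripper_width: 1.001
```

>>> send_rows:
  targets: [0, 0, 0, 0, 0, 0, 0, 0, 0, 0, 0, 0, 0, 0, 0, 0, 0, 0, 0, 0, 0, 0, 0, 0, 0, 0, 0, 0, 0, 0, 0, 0, 0, 0, 0, 0, 0, 0, 0, 0, 0, 0, 0, 0, 0, 0, 0, 0]
  hand: 1
  newtons: 20

```text
time_s: 5.43
tcp_pos: [0.6364, 0.2033, 0.0487]
orientation: [[-0.531, 0.847, 0.0], [0.847, 0.531, -0.0], [-0.0, 0.0, -1.0]]
wrist_force: [0.7, 0.1, 0.0]
gripper_width: 0.481
```

```bash
python3 st.py
```

```text
5.4333 [ 0.1088  0.7572 -0.7283  1.6646  0.5952  0.9539 -0.2793] [0.6364 0.2033 0.0487] 0.4805934035089003 [0.6525 0.0825 0.0367]
[[-0.5314  0.8471  0.0003]
 [ 0.8471  0.5314 -0.    ]
 [-0.0002  0.0002 -1.    ]]
```

>>> send_rows:
  targets: [0, 0, 0, 0, 0, 0, 0, 0, 0, 0, 0, 0, 0, 0, 0, 0, 0, 0, 0, 0, 0, 0, 0, 0, 0, 0, 0, 0, 0, 0, 0, 0, 0, 0, 0, 0, 0, 0, 0, 0, 0, 0, 0, 0, 0, 0, 0, 0]

```text
time_s: 6.1
tcp_pos: [0.6363, 0.2034, 0.0485]
orientation: [[-0.531, 0.847, 0.0], [0.847, 0.531, 0.0], [-0.0, 0.0, -1.0]]
wrist_force: [0.3, -0.6, -1.6]
gripper_width: 0.135
```

>>> send_rows:
  targets: [0, 0, 0, 0, 0, 5, 0, 0, 0, 0, 0, 5, 0, 0, 0, 0, 0, 5, 0, 0, 0, 0, 0, 5, 0, 0, 0, 0, 0, 5, 0, 0, 0, 0, 0, 5, 0, 0, 0, 0, 0, 5, 0, 0, 0, 0, 0, 5]

```text
time_s: 6.77
tcp_pos: [0.6369, 0.2035, 0.0485]
orientation: [[0.141, 0.99, 0.001], [0.99, -0.141, 0.0], [0.001, 0.001, -1.0]]
wrist_force: [1.3, 1.0, -2.2]
gripper_width: 0.134
```

```bash
python3 st.py
```

```text
6.7667 [ 0.0092  0.7076 -0.5654  1.6705  0.4614  0.8986 -0.8817] [0.6369 0.2035 0.0485] 0.1337646220210165 [ 1.3096  1.0017 -2.2174]
[[ 0.1414  0.99    0.0013]
 [ 0.99   -0.1414  0.0004]
 [ 0.0006  0.0012 -1.    ]]
```

Turned 40 degrees so far at low force; 79.3 left.

>>> send_rows:
  targets: [0, 0, 0, 0, 0, 5, 0, 0, 0, 0, 0, 5, 0, 0, 0, 0, 0, 5, 0, 0, 0, 0, 0, 5, 0, 0, 0, 0, 0, 5, 0, 0, 0, 0, 0, 5, 0, 0, 0, 0, 0, 5, 0, 0, 0, 0, 0, 5]

```text
time_s: 7.43
tcp_pos: [0.6373, 0.2032, 0.0485]
orientation: [[0.745, 0.667, 0.002], [0.667, -0.745, 0.0], [0.002, 0.001, -1.0]]
wrist_force: [2.4, -0.4, -2.5]
gripper_width: 0.133
```

>>> send_rows:
  targets: [0, 0, 0, 0, 0, 5, 0, 0, 0, 0, 0, 5, 0, 0, 0, 0, 0, 5, 0, 0, 0, 0, 0, 5, 0, 0, 0, 0, 0, 5, 0, 0, 0, 0, 0, 5, 0, 0, 0, 0, 0, 5, 0, 0, 0, 0, 0, 4.3, 0, 0, 0, 0, 0, 0, 0, 0, 0, 0, 0, 0]

```text
time_s: 8.27
tcp_pos: [0.6375, 0.2027, 0.0485]
orientation: [[0.999, 0.05, 0.002], [0.05, -0.999, -0.001], [0.002, 0.001, -1.0]]
wrist_force: [4.5, -1.4, -2.5]
gripper_width: 0.135
```

```bash
python3 st.py
```

```text
8.2667 [-0.2158  0.6464 -0.2252  1.685   0.1855  0.8291 -2.0429] [0.6375 0.2027 0.0485] 0.1348548520249912 [ 4.5047 -1.4465 -2.4707]
[[ 0.9987  0.0504  0.0024]
 [ 0.0504 -0.9987 -0.0006]
 [ 0.0023  0.0007 -1.    ]]
```

>>> send_rows:
  targets: [0, 0, 0, 0, 0, 0, 0, 0, 0, 0, 0, 0, 0, 0, 0, 0, 0, 0, 0, 0, 0, 0, 0, 0, 0, 0, 0, 0, 0, 0, 0, 0, 0, 0, 0, 0]
  hand: -1

```text
time_s: 8.77
tcp_pos: [0.6361, 0.2036, 0.0486]
orientation: [[0.999, 0.049, -0.0], [0.049, -0.999, 0.0], [-0.0, -0.0, -1.0]]
wrist_force: [0.0, -0.0, -0.6]
gripper_width: 0.505
```

>>> send_rows:
  targets: [0, 0, -0.01, 0, 0, 0, 0, 0, -0.02, 0, 0, 0, 0, 0, -0.03, 0, 0, 0, 0, 0, -0.03, 0, 0, 0, 0, 0, -0.03, 0, 0, 0, -0.02, 0, -0.03, 0, 0, 0, -0.03, 0, -0.02, 0, 0, 0, -0.03, 0, 0, 0, 0, 0, -0.03, 0, 0, 0, 0, 0, -0.03, 0, 0, 0, 0, 0]

```text
time_s: 9.6
tcp_pos: [0.4952, 0.1966, 0.2199]
orientation: [[0.999, 0.049, 0.002], [0.049, -0.999, 0.001], [0.002, -0.0, -1.0]]
wrist_force: [-0.2, 1.0, -0.1]
gripper_width: 1.0
```

```bash
python3 st.py
python3 - <<'E'
from rig import bot
from h import *
o=np.zeros((600,800,3),np.uint8)
for n,b,x in(("top",(160,195,220,255),0),("scene",(230,265,325,365),400)):
    s=bot.snapshot(n);np.savez(n+"1.npz",**s)
    o[:400,x:x+400]=cv2.resize(s["img"][b[0]:b[1],b[2]:b[3],::-1],(400,400),interpolation=cv2.INTER_CUBIC)
    W=pts(s);m=(W[...,2]>.055)&(W[...,2]<.09)&(np.hypot(W[...,0]-.638,W[...,1]-.203)<.035)
    if m.sum()>5: print(n,m.sum(),cv2.minAreaRect(W[m][:,:2].astype(np.float32)))
cv2.imwrite("pics/dial1.png",o)
E
```

```text
9.6 [-0.2073  0.2565 -0.2993  1.8618  0.0876  1.034  -2.0639] [0.4952 0.1966 0.2199] 1.0003106386674079 [-0.174   0.9867 -0.1099]
[[ 0.9988  0.049   0.0018]
 [ 0.049  -0.9988  0.0005]
 [ 0.0019 -0.0005 -1.    ]]
top 44 ((0.6348530054092407, 0.20288069546222687), (0.04353708401322365, 0.011802484281361103), 4.731154441833496)
scene 90 ((0.6392567157745361, 0.20068171620368958), (0.048016659915447235, 0.012575702741742134), 3.456145763397217)
```

View pics/dial1.png

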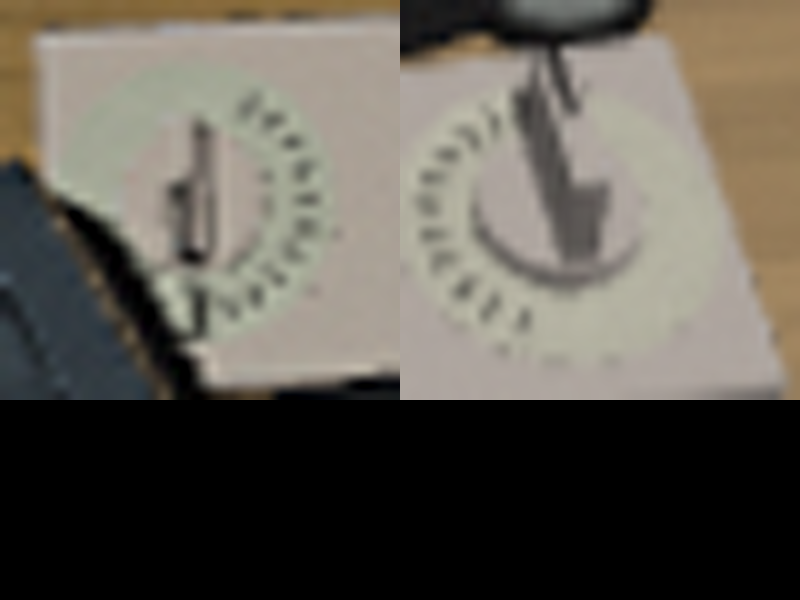

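```bash
cat > kin.py <<'E'
import numpy as np
from scipy.spatial.transform import Rotation as Ro
from scipy.optimize import least_squares
# model: product of joint rotations about axes with general per-link offsets
def R(ax,a): return Ro.from_rotvec(np.array(ax)*a).as_matrix()
def fk(q,p):
    # p: base z-offset, sgn handled: z joints rotate -q (axis -z)
    T=np.zeros(3);M=R([0,0,1],p[0])
    off=p[1:22].reshape(7,3)
    ax=SG
    for i in range(7):
        M=M@R(ax[i],q[i]); T=T+M@off[i]
    M=M@Ro.from_rotvec(p[22:25]).as_matrix()
    return T,M
SG=[[0,0,-1],[0,1,0],[0,0,-1],[0,1,0],[0,0,-1],[0,1,0],[0,0,-1]]
E
python3 - <<'E'
import kin,numpy as np,itertools
from kin import *
D=[eval(l) for l in open('log.txt')]
D.append(([ 1.15615834,  0.46937192, -0.04859585,  1.53357371,  0.02408161,1.14099964, -0.08227299],[ 0.25377825, -0.62489353,  0.22159719],[[ 9.26502524e-01,  3.76287887e-01, -7.06166344e-04],[ 3.76288547e-01, -9.26501108e-01,  1.62079004e-03],[-4.43802425e-05, -1.76738837e-03, -9.99998437e-01]]))
# orientation only: find signs
best=[]
for s in itertools.product([1,-1],repeat=7):
    kin.SG=[[0,0,s[0]],[0,s[1],0],[0,0,s[2]],[0,s[3],0],[0,0,s[4]],[0,s[5],0],[0,0,s[6]]]
    A=[];
    # find best pre/post: R = Rz(a) M Rz(b)·C
    Ms=[];Os=[]
    for q,p,o in D:
        M=np.eye(3)
        for i in range(7): M=M@R(kin.SG[i],q[i])
        Ms.append(M);Os.append(np.array(o))
    def f(x): return np.concatenate([(R([0,0,1],x[0])@M@Ro.from_rotvec(x[1:]).as_matrix()-O).ravel() for M,O in zip(Ms,Os)])
    r=min((least_squares(f,x0) for x0 in ([0,0,0,0.],[0,0,0,1.5],[0,0,0,-1.5],[3,0,0,0],[0,0,0,3])),key=lambda r:r.cost)
    best.append((r.cost,s,r.x.round(3)))
best.sort(key=lambda b:b[0])
for b in best[:8]: print(b)
print(len(D))
E
```

```text
(np.float64(1.6518229053097082e-16), (-1, -1, -1, -1, -1, -1, -1), array([-3.142,  0.   , -0.   , -1.571]))
(np.float64(1.6518229071889152e-16), (-1, 1, -1, 1, -1, 1, -1), array([0.   , 0.   , 0.   , 1.571]))
(np.float64(0.7061087742270284), (-1, 1, -1, -1, 1, 1, 1), array([-0.483,  1.57 ,  2.701, -0.234]))
(np.float64(0.7062303227808742), (-1, -1, -1, 1, 1, -1, 1), array([ 2.815, -2.462,  1.701,  0.031]))
(np.float64(1.9794301147209892), (-1, -1, -1, -1, 1, -1, -1), array([0.096, 0.002, 0.376, 1.359]))
(np.float64(1.979748658939127), (-1, 1, -1, 1, 1, 1, -1), array([ 3.738,  0.359, -0.093, -1.254]))
(np.float64(2.2472867488129853), (-1, -1, -1, 1, -1, -1, 1), array([ 0.777, -2.295, -1.397, -0.003]))
(np.float64(2.2489197415106252), (-1, 1, -1, -1, -1, 1, 1), array([ 3.048,  2.401, -1.603,  0.605]))
8
```

Run:
```python
import numpy as np
from kin import *
D=[eval(l) for l in open('log.txt')]
A=[];b=[]
for q,p,o in D:
    M=np.eye(3);Ms=[]
    for i in range(7): M=M@R(SG[i],q[i]);Ms.append(M)
    z=np.array([0,0,1]);y=np.array([0,1,0])
    A.append(np.stack([z,Ms[1]@z,Ms[3]@z,Ms[5]@z],1));b.append(p)
A=np.vstack(A);b=np.hstack(b)
x,*_=np.linalg.lstsq(A,b,rcond=None);print(x,np.abs(A@x-b).max())
```

```text
[4.03410166 0.61442565 0.41907075 4.19130954] 0.04610613526612628
```

```bash
cat > fit.py <<'E'
import numpy as np,itertools
from kin import *
D=[eval(l) for l in open('log.txt')]
def rows(q):
    M=np.eye(3);Ms=[]
    for i in range(7): M=M@R(SG[i],q[i]);Ms.append(M)
    return np.hstack([np.eye(3)[:,2:]]+[Ms[i] for i in (0,1,2,3,4,5)])  # base z, then xyz after j1..j6
if __name__=="__main__":
    A=np.vstack([rows(q) for q,p,o in D]);b=np.hstack([p for q,p,o in D])
    names=['d1']+[f'{c}{i}' for i in range(1,7) for c in 'xyz']
    base=['d1','z2','z4','z6']
    for k in (0,1,2):
      res=[]
      for ex in itertools.combinations([n for n in names if n not in base and n not in('z1','z3','z5')],k):
        idx=[names.index(n) for n in base+list(ex)]
        x,*_=np.linalg.lstsq(A[:,idx],b,rcond=1e-6);res.append((np.abs(A[:,idx]@x-b).max(),ex,x.round(4)))
      res.sort(key=lambda r:r[0])
      for r in res[:4]: print(r)
E
python3 fit.py
```

```text
(np.float64(0.04610613526612628), (), array([4.0341, 0.6144, 0.4191, 4.1913]))
(np.float64(0.0026008487336974945), ('y1',), array([-0.3944,  0.5635,  0.4689, -0.3069, -0.0412]))
(np.float64(0.0026008487336976333), ('y2',), array([-0.3944,  0.5635,  0.4689, -0.3069, -0.0412]))
(np.float64(0.004790165221667156), ('y4',), array([ 1.4868,  0.5412,  0.4612,  1.5495, -0.042 ]))
(np.float64(0.004790165221667239), ('y3',), array([ 1.4868,  0.5412,  0.4612,  1.5495, -0.042 ]))
(np.float64(6.54713925246353e-05), ('y1', 'y3'), array([ 0.233 ,  0.5543,  0.4668,  0.3101, -0.0265, -0.0156]))
(np.float64(6.54713925246353e-05), ('y1', 'y4'), array([ 0.233 ,  0.5543,  0.4668,  0.3101, -0.0265, -0.0156]))
(np.float64(6.54713925246353e-05), ('y2', 'y4'), array([ 0.233 ,  0.5543,  0.4668,  0.3101, -0.0265, -0.0156]))
(np.float64(6.547139252469081e-05), ('y2', 'y3'), array([ 0.233 ,  0.5543,  0.4668,  0.3101, -0.0265, -0.0156]))
```

```bash
cat > ik.py <<'E'
import numpy as np
from kin import *
np.set_printoptions(suppress=True,precision=3,linewidth=160)
LO=np.array([-2.59,-.33,-1.39,.1,-1.04,.21,-2.66]);HI=np.array([2.59,1.99,1.29,2.45,4.18,1.99,2.66])
PR=dict(d1=.233,z2=.5543,z4=.4668,z6=.3101,y2=-.0265,y4=-.0156)
def FK(q):
    M=np.eye(3);Ms=[]
    for i in range(7): M=M@R(SG[i],q[i]);Ms.append(M)
    p=np.array([0,0,PR['d1']])+Ms[1]@[0,PR['y2'],PR['z2']]+Ms[3]@[0,PR['y4'],PR['z4']]+Ms[5]@[0,0,PR['z6']]
    return p,M@R([0,0,1],np.pi/2)
def IK(p,Rm,q0,reg=0.003):
    def f(q):
        a,B=FK(q);return np.concatenate([(a-p)*10,Ro.from_matrix(B.T@Rm).as_rotvec()*3,reg*(q-q0)])
    r=least_squares(f,np.clip(q0,LO+.01,HI-.01),bounds=(LO,HI));a,B=FK(r.x)
    return r.x,np.linalg.norm(a-p)*1e3,np.degrees(np.linalg.norm(Ro.from_matrix(B.T@Rm).as_rotvec()))
def tool(psi_deg,al_deg,sy):
    """tool z horizontal comp along azimuth psi, al from vertical; y=sy*(horizontal, psi+90)"""
    ps,al=np.radians([psi_deg,al_deg])
    z=np.array([np.cos(ps)*np.sin(al),np.sin(ps)*np.sin(al),-np.cos(al)])
    y=sy*np.array([-np.sin(ps),np.cos(ps),0]);return np.stack([np.cross(y,z),y,z],1)
def TCP(g,Rm): return np.asarray(g)+.0187*Rm[:,2]
E
python3 - <<'E'
from ik import *
q0=np.array([-0.2073,0.2565,-0.2993,1.8618,0.0876,1.034,-2.0639])
print(FK(q0))
T=[('n',.3635,.3255,-10+0),('w',.4278,.1467,9),('w',.43,-.0177,20.7),('n',.4445,-.1627,-20),('n',.378,-.3138,-22)]
for nm,x,y,a in T:
  for sy in(1,-1):
    Rm=tool(180+a,45,sy);print(nm,y,sy,*IK(TCP([x+.008,y,.022],Rm),Rm,q0))
for d in (.105,.025,-.055,-.135,-.215):
  for sy in(1,-1):
    th=np.radians(2.8);x=.648-d*np.sin(th);y=-.002+d*np.cos(th)
    Rm=tool(182.8,45,sy);print('peg',d,sy,*IK(TCP([x,y,.09],Rm),Rm,q0))
E
```

```text
(array([0.495, 0.197, 0.22 ]), array([[ 0.999,  0.049,  0.002],
       [ 0.049, -0.999,  0.001],
       [ 0.002, -0.   , -1.   ]]))
n 0.3255 1 [-0.259  0.829 -0.39   1.773 -0.264  1.18  -2.185] 0.00010254817489479305 3.153324350832243e-05
n 0.3255 -1 [ 0.194  1.21  -1.193  1.745  0.418  1.271  0.289] 0.00035430418122020833 0.0001586267057318555
w 0.1467 1 [-0.133  0.833 -0.295  1.724  0.031  1.377 -1.854] 0.00013836725354948002 4.5169930018663624e-05
w 0.1467 -1 [-0.84   1.464  1.29   2.143 -1.04   1.758 -2.66 ] 167.02754214264206 49.05363092168671
w -0.0177 1 [ 0.     0.792 -0.216  1.807  0.261  1.359 -1.588] 0.00014818289578108596 4.725842541196919e-05
w -0.0177 -1 [-0.775  1.311  1.29   2.195 -1.04   1.259 -2.66 ] 123.70081019223456 35.9660442156762
n -0.1627 1 [ 0.364  0.838 -0.117  1.672  0.017  1.419 -1.68 ] 0.00018882017442330758 5.857555072555693e-05
n -0.1627 -1 [ 0.861  1.072 -0.932  1.638  0.488  1.595  0.942] 0.0005494312703854437 0.00018651847134743297
n -0.3138 1 [ 0.557  0.846 -0.033  1.649  0.125  1.43  -1.498] 0.000233422877826873 6.847851537588646e-05
n -0.3138 -1 [
[... 480 characters left out ...]
88] 0.000800650867430348 0.00020562523453286052
peg -0.055 1 [ 0.092  0.987 -0.174  1.139  0.137  1.815 -1.61 ] 0.000497523200318506 0.00010928480909733189
peg -0.055 -1 [ 0.378  1.126 -0.833  1.111  0.523  1.949  1.207] 0.0008563647956468406 0.00021402246555129992
peg -0.135 1 [ 0.166  1.005 -0.142  1.096  0.189  1.834 -1.509] 0.0005462490240891087 0.00011818498015077889
peg -0.135 -1 [ 0.432  1.12  -0.764  1.07   0.558  1.968  1.341] 0.0009418635280735245 0.00022712892767956386
peg -0.215 1 [ 0.236  1.037 -0.109  1.024  0.239  1.861 -1.405] 0.000630344761660475 0.0001332417776096957
peg -0.215 -1 [ 0.471  1.126 -0.679  0.999  0.59   1.988  1.488] 0.0010702741762184606 0.0002467312163402119
```

Run:
```python
from h import *
s=dict(np.load("scene0.npz"));W=pts(s);t=dict(np.load("top0.npz"));V=pts(t)
A=np.concatenate([W.reshape(-1,3),V.reshape(-1,3)])
for x0 in np.arange(.68,1.1,.05):
    r=[]
    for y0 in np.arange(-.6,.6,.05):
        m=(A[:,0]>=x0)&(A[:,0]<x0+.05)&(A[:,1]>=y0)&(A[:,1]<y0+.05)
        r.append(int(1000*np.nanpercentile(A[m,2],97)) if m.sum() else -1)
    print(round(x0,2),r)
```

```text
0.68 [66, 67, 66, 59, 39, 40, 33, 37, 37, 37, 37, 37, 36, 36, 36, 36, 36, 7, 6, 6, 6, 6, 6, 6]
0.73 [93, 93, 93, 77, 5, 6, 6, 6, 6, 6, 6, 5, 7, 6, 6, 6, 6, 6, 5, 6, 6, 6, 6, 9]
0.78 [102, 114, 113, 81, 7, 5, 6, 6, 6, 6, 5, 6, 6, 6, 6, 84, 85, 85, 85, 85, 6, 6, 113, 115]
0.83 [104, 115, 114, 77, 203, 204, 6, 6, 6, 6, 6, 5, 5, 6, 6, 85, 86, 86, 86, 86, 6, 6, 114, 115]
0.88 [92, 114, 113, 73, 202, 202, 6, 6, 6, 6, 6, 6, 6, 6, 6, 84, 85, 85, 85, 85, 6, 7, 108, 99]
0.93 [5, 5, 5, 5, 5, 5, 5, 5, 5, 5, 5, 6, 5, 6, 6, 4, 5, 5, 4, 5, 5, 6, 5, 6]
0.98 [-1, -1, -1, -1, -1, -1, -1, -1, -1, -1, -1, -1, -1, -1, -1, -1, -1, -1, -1, -1, -1, -1, -1, -1]
1.03 [-1, -1, -1, -1, -1, -1, -1, -1, -1, -1, -1, -1, -1, -1, -1, -1, -1, -1, -1, -1, -1, -1, -1, -1]
1.08 [-1, -1, -1, -1, -1, -1, -1, -1, -1, -1, -1, -1, -1, -1, -1, -1, -1, -1, -1, -1, -1, -1, -1, -1]
```

>>> send_rows:
  targets: [0.01, 0, 0, 0, -4.5, 0, 0.01, 0, 0, 0, -4.5, 0, 0.01, 0, 0, 0, -4.5, 0, 0.01, 0, 0, 0, -4.5, 0, 0, 0, 0, 0, -4.5, 0, 0, 0, 0, 0, -4.5, 0, 0, 0, 0, 0, -4.5, 0, 0, 0, 0, 0, -4.5, 0, 0, 0, 0, 0, -4.5, 0, 0, 0, 0, 0, -4.5, 0]

```text
time_s: 10.53
tcp_pos: [0.5371, 0.1984, 0.2143]
orientation: [[0.705, 0.048, -0.708], [0.035, -0.999, -0.034], [-0.708, -0.001, -0.706]]
wrist_force: [-0.5, 0.3, 0.2]
gripper_width: 1.001
```

```bash
python3 st.py; python3 fit.py | tail -4
```

```text
10.5333 [-0.167   0.7519 -0.2736  1.2963 -0.0934  1.852  -1.9549] [0.5371 0.1984 0.2143] 1.0008139756419645 [-0.5486  0.3055  0.2323]
[[ 0.7049  0.0484 -0.7077]
 [ 0.0345 -0.9988 -0.0339]
 [-0.7085 -0.0005 -0.7057]]
(np.float64(0.00010303483709947492), ('y1', 'y4'), array([ 0.2377,  0.5543,  0.4668,  0.3148, -0.0265, -0.0156]))
(np.float64(0.00010303483709958594), ('y2', 'y4'), array([ 0.2377,  0.5543,  0.4668,  0.3148, -0.0265, -0.0156]))
(np.float64(0.0001030348370996137), ('y1', 'y3'), array([ 0.2377,  0.5543,  0.4668,  0.3148, -0.0265, -0.0156]))
(np.float64(0.0001030348370996137), ('y2', 'y3'), array([ 0.2377,  0.5543,  0.4668,  0.3148, -0.0265, -0.0156]))
```

```bash
sed -i 's/d1=.233,/d1=.2377,/;s/z6=.3101/z6=.3148/' ik.py
cat > plan.py <<'E'
import sys
from ik import *
from rig import bot
def plan(g,psi,al,sy,back=0.0,up=0.0):
    s=bot.sense();Rm=tool(psi,al,sy);C=s['orientation']
    p=TCP(g,Rm)-back*Rm[:,2]+np.array([0,0,up])
    rv=np.degrees(Ro.from_matrix(C.T@Rm).as_rotvec())
    print('rotvec',rv,'|',np.linalg.norm(rv)); d=p-s['tcp_pos']
    print('world d',d,'cur-axes',C.T@d,'after-rot axes',Rm.T@d, 'len',np.linalg.norm(d))
    q,e1,e2=IK(p,Rm,s['qpos']);print('q',q,e1,e2)
if __name__=="__main__":
    a=[float(x) for x in sys.argv[1:]];plan(a[:3],*a[3:])
E
python3 plan.py .4367 .1481 .024 189 45 1 0.08; python3 plan.py .4367 .1481 .024 189 45 1 0
```

```text
rotvec [-4.427  0.111 -4.377] | 6.2262592133560934
world d [-0.058 -0.043 -0.147] cur-axes [0.062 0.041 0.146] after-rot axes [0.059 0.034 0.149] len 0.1637174963514955
q [-0.142  0.82  -0.283  1.556  0.02   1.556 -1.843] 0.00011339317890949509 2.498121571917577e-05
rotvec [-4.427  0.111 -4.377] | 6.2262592133560934
world d [-0.113 -0.052 -0.204] cur-axes [0.062 0.047 0.226] after-rot axes [0.059 0.034 0.229] len 0.2388150990041631
q [-0.139  0.836 -0.289  1.713  0.027  1.385 -1.851] 0.00017344025912446005 3.968585871919621e-05
```

>>> send_rows:
  targets: [0, 0, 0, -4.43, 0.11, -4.38, 0.0074, 0.0043, 0.0186, 0, 0, 0, 0.0074, 0.0043, 0.0186, 0, 0, 0, 0.0074, 0.0043, 0.0186, 0, 0, 0, 0.0074, 0.0043, 0.0186, 0, 0, 0, 0.0074, 0.0043, 0.0186, 0, 0, 0, 0.0074, 0.0043, 0.0186, 0, 0, 0, 0.0074, 0.0043, 0.0186, 0, 0, 0, 0.0074, 0.0043, 0.0186, 0, 0, 0, 0, 0, 0, 0, 0, 0]

```text
time_s: 11.37
tcp_pos: [0.4772, 0.1523, 0.0643]
orientation: [[0.696, 0.156, -0.701], [0.108, -0.988, -0.113], [-0.71, 0.003, -0.704]]
wrist_force: [0.2, -0.9, 0.0]
gripper_width: 0.995
```

```bash
python3 plan.py .4367 .1481 .024 189 45 1 0
cat > look.py <<'E'
import sys
from rig import bot
from h import *
def look(tag):
    for n in("top","scene"):
        s=bot.snapshot(n);np.savez(f"{n}{tag}.npz",**s);cv2.imwrite(f"pics/{n}{tag}.png",cv2.resize(s["img"][:,:,::-1],(800,600)))
        W=pts(s);I=s["img"].astype(int);mn=I.min(2);mx=I.max(2)
        m=(W[...,2]>.012)&(W[...,2]<.075)&(W[...,0]>.28)&(W[...,0]<.58)&(abs(W[...,1])<.42)&(mn>115)&(mx-mn<40)
        print(n);blobs(s,m)
look(sys.argv[1])
E
python3 look.py 2
```

```text
rotvec [ 0.106  0.226 -0.13 ] | 0.28182978177923634
world d [-0.054 -0.006 -0.053] cur-axes [-0.    -0.002  0.076] after-rot axes [-0.    -0.002  0.076] len 0.07598378605428568
q [-0.14   0.835 -0.286  1.713  0.026  1.384 -1.85 ] 6.283416411933598e-05 1.4522207876790953e-05
top
px [337.3 230.4] area 184 h 0.0384 ctr [ 0.4437 -0.1618] size [0.0361 0.0654] ang 69.7
px [250.7 234.7] area 230 h 0.0501 ctr [0.426 0.148] size [0.0668 0.0452] ang 7.7
px [379.9 249.1] area 188 h 0.0377 ctr [ 0.3773 -0.3128] size [0.0359 0.0665] ang 69.1
px [201.3 252.3] area 172 h 0.0386 ctr [0.3624 0.3259] size [0.0339 0.0653] ang 79.9
scene
px [158.5 200.8] area 230 h 0.0391 ctr [ 0.3889 -0.3102] size [0.0531 0.0811] ang 66.3
px [254.9 201.4] area 238 h 0.0504 ctr [ 0.431  -0.0191] size [0.0687 0.0467] ang 20.7
px [310.8 200.5] area 68 h 0.0509 ctr [0.446  0.1504] size [0.0279 0.0321] ang 83.9
px [208.  211.5] area 227 h 0.0391 ctr [ 0.4519 -0.1618] size [0.0465 0.0769] ang 69.2
px [123.1 233.6] area 92 h 0.0241 ctr [ 0.5021 -0.4054] size [0.0474 0.0375] ang 16.2
```

View pics/scene2.png

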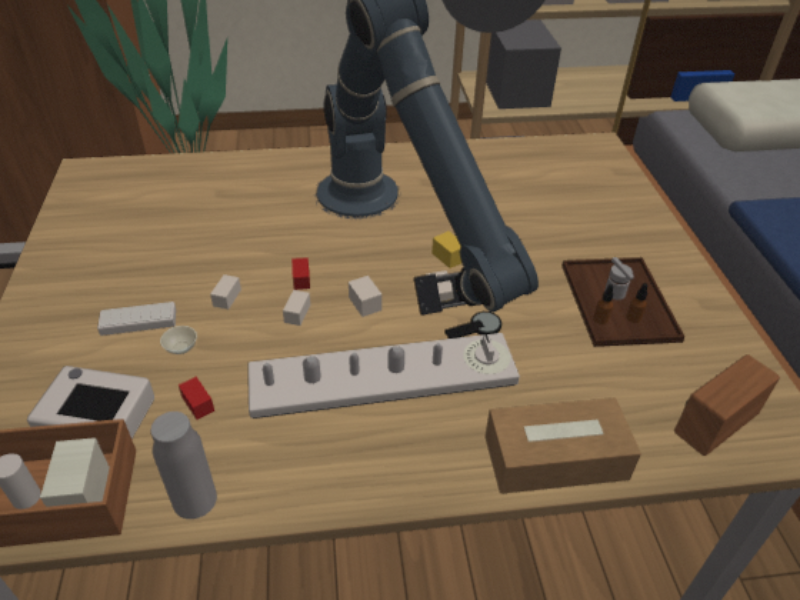

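>>> send_rows:
  targets: [0, -0.0003, 0.0095, 0, 0, 0, 0, -0.0003, 0.0095, 0, 0, 0, 0, -0.0003, 0.0095, 0, 0, 0, 0, -0.0003, 0.0095, 0, 0, 0, 0, -0.0003, 0.0095, 0, 0, 0, 0, -0.0003, 0.0095, 0, 0, 0, 0, 0, 0.0095, 0, 0, 0, 0, 0, 0.0095, 0, 0, 0, 0, 0, 0, 0, 0, 0]

```text
time_s: 12.22
tcp_pos: [0.4236, 0.1471, 0.0118]
orientation: [[0.697, 0.158, -0.699], [0.11, -0.987, -0.113], [-0.708, 0.001, -0.706]]
wrist_force: [0.5, -0.4, -0.4]
gripper_width: 1.003
```

>>> send_rows:
  targets: [0, 0, 0, 0, 0, 0, 0, 0, 0, 0, 0, 0, 0, 0, 0, 0, 0, 0, 0, 0, 0, 0, 0, 0, 0, 0, 0, 0, 0, 0, 0, 0, 0, 0, 0, 0, 0, 0, 0, 0, 0, 0, 0, 0, 0, 0, 0, 0, 0, 0, 0, 0, 0, 0, 0, 0, 0, 0, 0, 0]
  hand: 1
  newtons: 25

```text
time_s: 13.05
tcp_pos: [0.426, 0.1477, 0.0129]
orientation: [[0.7, 0.157, -0.697], [0.111, -0.988, -0.111], [-0.706, 0.001, -0.709]]
wrist_force: [0.6, -0.7, 1.1]
gripper_width: 0.539
```

```bash
python3 st.py;python3 plan.py .4367 .1481 .024 189 45 1 0
```

```text
13.05 [-0.1424  0.8337 -0.2868  1.7065  0.0255  1.3898 -1.8517] [0.426  0.1477 0.0129] 0.539292782984106 [ 0.5922 -0.6567  1.0721]
[[ 0.7     0.1569 -0.6967]
 [ 0.1106 -0.9876 -0.1113]
 [-0.7055  0.0008 -0.7087]]
rotvec [ 0.055 -0.128 -0.014] | 0.13937033823075978
world d [-0.002 -0.002 -0.002] cur-axes [-0.     0.001  0.003] after-rot axes [-0.     0.001  0.003] len 0.003638842505051952
q [-0.14   0.835 -0.287  1.713  0.026  1.384 -1.85 ] 2.296764767035374e-06 5.058507998042484e-07
```

>>> send_rows:
  targets: [-0.006, 0, -0.006, 0, 0, 0, -0.014, 0, -0.014, 0, 0, 0, -0.014, 0, -0.014, 0, 0, 0, -0.014, 0, -0.014, 0, 0, 0, -0.014, 0, -0.014, 0, 0, 0, -0.014, 0, -0.014, 0, 0, 0, -0.014, 0, -0.014, 0, 0, 0]

```text
time_s: 13.63
tcp_pos: [0.4254, 0.1478, 0.1415]
orientation: [[0.7, 0.157, -0.697], [0.111, -0.988, -0.111], [-0.706, 0.001, -0.709]]
wrist_force: [-0.2, -0.7, -1.1]
gripper_width: 0.541
```

>>> send_rows:
  targets: [0, 0, 0, 0, 0, -6, 0, 0, 0, 0, 0, -6, 0, 0, 0, 0, 0, -6, 0, 0, 0, 0, 0, -6, 0, 0, 0, 0, 0, -6, 0, 0, 0, 0, 0, -6, 0, 0, 0, 0, 0, -6, 0, 0, 0, 0, 0, -6, 0, 0, 0, 0, 0, -6, 0, 0, 0, 0, 0, -6]

```text
time_s: 14.47
tcp_pos: [0.4255, 0.1477, 0.1405]
orientation: [[0.21, 0.686, -0.697], [0.913, -0.393, -0.112], [-0.351, -0.612, -0.709]]
wrist_force: [0.1, 0.5, -0.5]
gripper_width: 0.537
```

>>> send_rows:
  targets: [0, 0, 0, 0, 0, -6, 0, 0, 0, 0, 0, -6, 0, 0, 0, 0, 0, -6, 0, 0, 0, 0, 0, -6, 0, 0, 0, 0, 0, -6, 0, 0, 0, 0, 0, -6, 0, 0, 0, 0, 0, -6, 0, 0, 0, 0, 0, -6, 0, 0, 0, 0, 0, -6, 0, 0, 0, 0, 0, -6]

```text
time_s: 15.3
tcp_pos: [0.4256, 0.1475, 0.1404]
orientation: [[-0.489, 0.525, -0.697], [0.797, 0.593, -0.112], [0.354, -0.61, -0.709]]
wrist_force: [0.6, -0.1, -1.4]
gripper_width: 0.532
```

>>> send_rows:
  targets: [0, 0, 0, 0, 0, -6, 0, 0, 0, 0, 0, -6, 0, 0, 0, 0, 0, -6, 0, 0, 0, 0, 0, -6, 0, 0, 0, 0, 0, -6, 0, 0, 0, 0, 0, -6, 0, 0, 0, 0, 0, -6, 0, 0, 0, 0, 0, -6, 0, 0, 0, 0, 0, -6, 0, 0, 0, 0, 0, -6]

```text
time_s: 16.13
tcp_pos: [0.4258, 0.1473, 0.1402]
orientation: [[-0.699, -0.16, -0.696], [-0.115, 0.987, -0.112], [0.705, 0.001, -0.709]]
wrist_force: [-0.5, 0.4, -1.5]
gripper_width: 0.536
```

```bash
python3 st.py;python3 plan.py .6495 .0231 .0776 182.8 45 -1 0 .06; python3 plan.py .6495 .0231 .0776 182.8 45 -1 0 0|tail -1;  python3 look.py 3
```

```text
16.1333 [ 0.3748  1.0181 -1.2239  1.6446  0.4071  1.7467  0.7094] [0.4258 0.1473 0.1402] 0.5364286234667118 [-0.4594  0.3633 -1.4867]
[[-0.6994 -0.1605 -0.6965]
 [-0.1147  0.987  -0.1122]
 [ 0.7054  0.0014 -0.7088]]
rotvec [-4.488  0.13   4.611] | 6.4362503883455435
world d [ 0.211 -0.125 -0.016] cur-axes [-0.144 -0.157 -0.121] after-rot axes [-0.156 -0.135 -0.133] len 0.24529038854936788
q [ 0.296  1.095 -0.882  1.087  0.456  1.99   1.098] 0.0005903168207173736 0.0001424435267344204
q [ 0.353  1.23  -1.054  1.103  0.612  1.983  1.006] 0.00028895317584387803 4.7392649851557924e-05
top
px [337.2 230.4] area 182 h 0.0382 ctr [ 0.4436 -0.1617] size [0.036  0.0651] ang 69.7
px [296.9 234.3] area 251 h 0.0494 ctr [ 0.428  -0.0162] size [0.0672 0.0468] ang 20.5
px [201.3 252.4] area 176 h 0.0392 ctr [0.3624 0.3257] size [0.0348 0.065 ] ang 79.1
scene
px [359.5 183.4] area 131 h 0.0391 ctr [0.3654 0.3238] size [0.0349 0.0622] ang 81.4
px [158.5 200.6] area 228 h 0.0387 ctr [ 0.3847 -0.3094] size [0.051  0.0749] ang 69.2
px [254.9 201.4] area 239 h 0.0504 ctr [ 0.431  -0.0191] size [0.0687 0.0467] ang 20.7
px [208.1 211.4] area 229 h 0.0392 ctr [ 0.4524 -0.1612] size [0.047  0.0777] ang 70.5
px [122.8 233.3] area 80 h 0.0250 ctr [ 0.5029 -0.4093] size [0.0445 0.0379] ang 27.0
```

View pics/scene3.png

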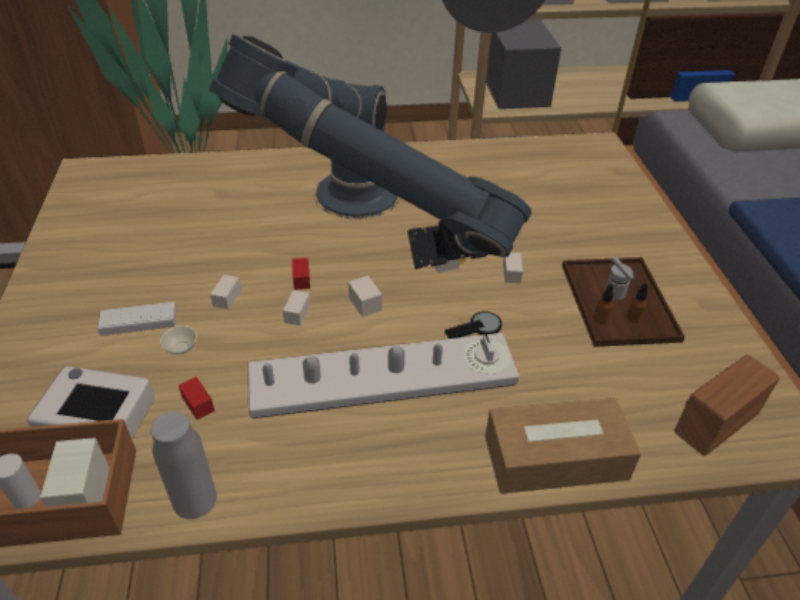

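```bash
cat > psi.py <<'E'
import sys
from ik import *
from rig import bot
g=[float(x) for x in sys.argv[1:4]];al=float(sys.argv[4])
q0=bot.sense()['qpos']
for psi in range(110,260,10):
    Rm=tool(psi,al,-1)
    out=[]
    for up in (.06,0):
        q,a,b=IK(TCP(g,Rm)+[0,0,up],Rm,q0); out.append((q,round(a,2)))
    print(psi,out[0],out[1][0],out[1][1],'min margin',np.minimum(out[1][0]-LO,HI-out[1][0]).min().round(3),np.minimum(out[0][0]-LO,HI-out[0][0]).min().round(3))
E
python3 psi.py .6495 .0231 .0776 45
```

```text
110 (array([ 0.757,  1.021, -1.054,  1.46 ,  0.085,  1.258,  0.216]), np.float64(0.0)) [ 0.746  1.09  -1.022  1.48   0.127  1.193  0.242] 0.0 min margin 0.368 0.336
120 (array([ 0.703,  1.062, -1.068,  1.375,  0.145,  1.406,  0.295]), np.float64(0.0)) [ 0.695  1.128 -1.038  1.395  0.187  1.343  0.321] 0.0 min margin 0.352 0.322
130 (array([ 0.645,  1.097, -1.078,  1.297,  0.203,  1.546,  0.383]), np.float64(0.0)) [ 0.639  1.16  -1.049  1.316  0.246  1.483  0.408] 0.0 min margin 0.341 0.312
140 (array([ 0.586,  1.125, -1.084,  1.227,  0.263,  1.674,  0.479]), np.float64(0.0)) [ 0.581  1.186 -1.056  1.247  0.305  1.611  0.505] 0.0 min margin 0.334 0.306
150 (array([ 0.526,  1.146, -1.088,  1.169,  0.327,  1.789,  0.585]), np.float64(0.0)) [ 0.522  1.206 -1.06   1.189  0.369  1.726  0.609] 0.0 min margin 0.264 0.201
160 (array([ 0.469,  1.162, -1.09 ,  1.124,  0.397,  1.89 ,  0.7  ]), np.float64(0.0)) [ 0.466  1.22  -1.061  1.144  0.437  1.825  0.722] 0.0 min margin 0.165 0.1
170 (array([ 0.416,  1.171, -1.09 ,  1.094,  0.473,  1.973,  0.824]), np.float64(0.0)) [ 0.413  1.228 -1.06   1.
[... 648 characters left out ...]
1.173  0.773  1.99   1.407] 0.0 min margin 0.0 0.0
220 (array([ 0.161,  1.028, -0.83 ,  1.209,  0.764,  1.99 ,  1.598]), np.float64(0.0)) [ 0.209  1.148 -0.954  1.225  0.878  1.99   1.513] 0.0 min margin 0.0 0.0
230 (array([ 0.172,  1.031, -0.906,  1.272,  0.892,  1.99 ,  1.684]), np.float64(0.0)) [ 0.209  1.147 -1.001  1.288  0.992  1.99   1.607] 0.0 min margin 0.0 0.0
240 (array([ 0.193,  1.037, -0.99 ,  1.344,  1.02 ,  1.99 ,  1.764]), np.float64(0.0)) [ 0.199  1.121 -1.001  1.363  1.073  1.953  1.713] 0.0 min margin 0.037 0.0
250 (array([ 0.207,  1.028, -1.039,  1.426,  1.123,  1.965,  1.855]), np.float64(0.0)) [ 0.191  1.087 -0.993  1.445  1.146  1.899  1.814] 0.0 min margin 0.091 0.025
```

```bash
python3 plan.py .649 .0215 .0776 145 45 -1 0 .06
```

```text
rotvec [-31.12    0.083  31.111] | 44.00401293299075
world d [ 0.213 -0.118 -0.015] cur-axes [-0.146 -0.15  -0.124] after-rot axes [-0.182  0.025 -0.16 ] len 0.24372277086367689
q [ 0.558  1.136 -1.086  1.197  0.295  1.734  0.533] 0.00011576803932908653 2.208837209846567e-05
```

>>> send_rows:
  targets: [0, 0, 0, -4.45, 0, 4.44, 0, 0, 0, -4.45, 0, 4.44, 0, 0, 0, -4.45, 0, 4.44, 0, 0, 0, -4.45, 0, 4.44, 0, 0, 0, -4.45, 0, 4.44, 0, 0, 0, -4.45, 0, 4.44, 0, 0, 0, -4.42, 0, 4.45, 0, 0, 0, 0, 0, 0]

```text
time_s: 16.9
tcp_pos: [0.4252, 0.1445, 0.1393]
orientation: [[-0.577, 0.579, -0.577], [0.414, 0.815, 0.405], [0.705, -0.005, -0.71]]
wrist_force: [-0.7, -0.5, 0.1]
gripper_width: 0.539
```

>>> send_rows:
  targets: [-0.0227, 0.0031, -0.02, 0, 0, 0, -0.0227, 0.0031, -0.02, 0, 0, 0, -0.0227, 0.0031, -0.02, 0, 0, 0, -0.0227, 0.0031, -0.02, 0, 0, 0, -0.0227, 0.0031, -0.02, 0, 0, 0, -0.0227, 0.0031, -0.02, 0, 0, 0, -0.0227, 0.0031, -0.02, 0, 0, 0, -0.0227, 0.0031, -0.02, 0, 0, 0, 0, 0, 0, 0, 0, 0]

```text
time_s: 17.65
tcp_pos: [0.6423, 0.0273, 0.1235]
orientation: [[-0.58, 0.578, -0.574], [0.411, 0.816, 0.406], [0.703, -0.001, -0.711]]
wrist_force: [-1.5, -0.9, -1.3]
gripper_width: 0.536
```

```bash
python3 st.py; python3 plan.py .649 .0215 .0776 145 45 -1 0 0;  python3 look.py 4 >/dev/null
python3 - <<'E'
from h import *
s=dict(np.load("scene4.npz"));t=dict(np.load("top4.npz"))
o=np.zeros((600,800,3),np.uint8)
o[:300]=cv2.resize(s["img"][200:290,160:400,::-1],(800,300),interpolation=2)
o[300:]=cv2.resize(t["img"][140:230,180:420,::-1],(800,300),interpolation=2)
cv2.imwrite("pics/c4.png",o)
E
```

```text
17.65 [ 0.5481  1.1256 -1.0577  1.1883  0.2795  1.7295  0.5482] [0.6423 0.0273 0.1235] 0.5363004902383859 [-1.5264 -0.8506 -1.2603]
[[-0.5799  0.5777 -0.5744]
 [ 0.4111  0.8162  0.406 ]
 [ 0.7034 -0.0007 -0.7108]]
rotvec [ 0.176  0.3   -0.237] | 0.420703291443469
world d [-0.004  0.002 -0.059] cur-axes [-0.038 -0.001  0.045] after-rot axes [-0.039 -0.001  0.045] len 0.05927836734426545
q [ 0.546  1.185 -1.033  1.218  0.317  1.665  0.573] 1.9931213189377707e-05 4.413552950439399e-06
```

View pics/c4.png

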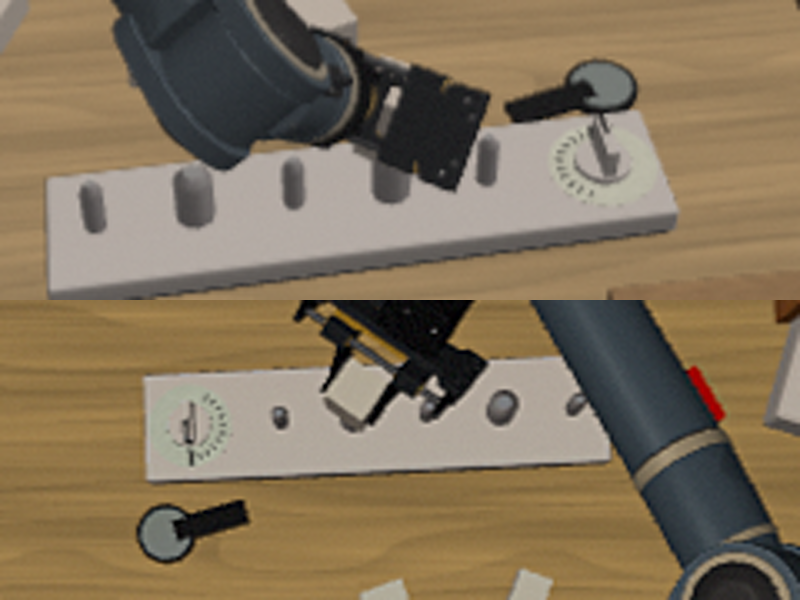

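>>> send_rows:
  targets: [0.0032, -0.0007, 0.0031, 0.18, 0.3, -0.24, 0, 0, 0, 0, 0, 0, 0, 0, 0, 0, 0, 0]

```text
time_s: 18.0
tcp_pos: [0.6326, 0.0327, 0.1257]
orientation: [[-0.581, 0.566, -0.585], [0.398, 0.824, 0.403], [0.71, 0.001, -0.704]]
wrist_force: [-0.0, 0.1, -0.7]
gripper_width: 0.541
```

```bash
python3 plan.py .649 .0215 .0776 145 45 -1 0 0
```

```text
rotvec [-0.307 -0.229  0.419] | 0.5677499103041299
world d [ 0.006 -0.004 -0.061] cur-axes [-0.048  0.     0.039] after-rot axes [-0.048  0.     0.039] len 0.06173015308202276
q [ 0.546  1.185 -1.033  1.218  0.318  1.665  0.572] 1.6918896924261878e-05 2.962770706523943e-06
```

>>> send_rows:
  targets: [-0.0051, 0, -0.0051, -0.31, -0.23, 0.42, 0, 0, 0, 0, 0, 0, 0, 0, 0, 0, 0, 0, 0, 0, 0, 0, 0, 0]

```text
time_s: 18.33
tcp_pos: [0.6398, 0.0274, 0.1254]
orientation: [[-0.578, 0.576, -0.577], [0.408, 0.817, 0.408], [0.707, 0.0, -0.708]]
wrist_force: [-1.0, 0.5, -1.0]
gripper_width: 0.537
```

```bash
python3 plan.py .649 .0215 .0776 145 45 -1 0 0
```

```text
rotvec [ 0.158  0.032 -0.125] | 0.20391953344281677
world d [-0.002  0.002 -0.061] cur-axes [-0.041  0.     0.045] after-rot axes [-0.042  0.     0.045] len 0.06103145143030422
q [ 0.546  1.185 -1.033  1.218  0.318  1.665  0.572] 1.9412793011570222e-05 4.1914570264181965e-06
```

>>> send_rows:
  targets: [-0.0045, 0, 0.0055, 0, 0, 0, -0.005, 0, 0.005, 0, 0, 0, -0.005, 0, 0.005, 0, 0, 0, -0.005, 0, 0.005, 0, 0, 0, -0.005, 0, 0.005, 0, 0, 0, -0.005, 0, 0.005, 0, 0, 0, 0, 0, 0, 0, 0, 0, 0, 0, 0, 0, 0, 0]

```text
time_s: 19.0
tcp_pos: [0.6389, 0.0281, 0.0823]
orientation: [[-0.578, 0.576, -0.578], [0.407, 0.817, 0.408], [0.708, 0.0, -0.707]]
wrist_force: [0.0, 0.3, -0.3]
gripper_width: 0.539
```

```bash
python3 plan.py .649 .0215 .0776 145 45 -1 0 0
```

```text
rotvec [ 0.121 -0.037 -0.12 ] | 0.17500049780368385
world d [-0.001  0.001 -0.018] cur-axes [-0.012  0.     0.013] after-rot axes [-0.012  0.     0.013] len 0.01793915285953095
q [ 0.546  1.185 -1.033  1.218  0.318  1.665  0.573] 5.514618068808601e-06 1.160114969916664e-06
```

No contact force with the rim now below the peg's top: the peg is inside the bore. Down the last 18 mm.

>>> send_rows:
  targets: [-0.003, 0, 0.003, 0, 0, 0, -0.003, 0, 0.003, 0, 0, 0, -0.003, 0, 0.003, 0, 0, 0, -0.0015, 0, 0.0015, 0, 0, 0, 0, 0, 0, 0, 0, 0, 0, 0, 0, 0, 0, 0]

```text
time_s: 19.5
tcp_pos: [0.6391, 0.0281, 0.0679]
orientation: [[-0.578, 0.576, -0.578], [0.407, 0.817, 0.408], [0.707, 0.0, -0.707]]
wrist_force: [0.9, 0.5, -1.3]
gripper_width: 0.539
```

>>> send_rows:
  targets: [-0.001, 0, 0.001, 0, 0, 0, -0.001, 0, 0.001, 0, 0, 0, 0, 0, 0, 0, 0, 0]

```text
time_s: 19.75
tcp_pos: [0.6393, 0.0281, 0.0657]
orientation: [[-0.579, 0.576, -0.577], [0.407, 0.817, 0.408], [0.707, 0.001, -0.707]]
wrist_force: [1.0, 0.4, -0.6]
gripper_width: 0.539
```

>>> send_rows:
  targets: [-0.001, 0, 0.001, 0, 0, 0, -0.001, 0, 0.001, 0, 0, 0, 0, 0, 0, 0, 0, 0]

```text
time_s: 20.0
tcp_pos: [0.6394, 0.0281, 0.0656]
orientation: [[-0.578, 0.576, -0.578], [0.406, 0.817, 0.409], [0.708, 0.002, -0.706]]
wrist_force: [-0.2, -2.7, 9.8]
gripper_width: 0.54
```

>>> send_rows:
  targets: [-0.001, 0, 0.001, 0, 0, 0, -0.001, 0, 0.001, 0, 0, 0, 0, 0, 0, 0, 0, 0]

```text
time_s: 20.25
tcp_pos: [0.6394, 0.0281, 0.0655]
orientation: [[-0.578, 0.576, -0.578], [0.404, 0.818, 0.41], [0.709, 0.003, -0.705]]
wrist_force: [0.3, -5.0, 18.3]
gripper_width: 0.539
```

>>> send_rows:
  targets: [0.0025, 0, -0.0025, 0, 0, 0, 0, 0, 0, 0, 0, 0, 0, 0, 0, 0, 0, 0]

```text
time_s: 20.5
tcp_pos: [0.6397, 0.0281, 0.0655]
orientation: [[-0.579, 0.576, -0.577], [0.406, 0.817, 0.409], [0.707, 0.002, -0.707]]
wrist_force: [1.3, -3.8, 8.4]
gripper_width: 0.538
```

>>> send_rows:
  targets: [0, 0, 0, 0, 0, 0, 0, 0, 0, 0, 0, 0, 0, 0, 0, 0, 0, 0, 0, 0, 0, 0, 0, 0, 0, 0, 0, 0, 0, 0]
  hand: -0.5

```text
time_s: 20.92
tcp_pos: [0.6389, 0.0281, 0.0626]
orientation: [[-0.578, 0.576, -0.578], [0.407, 0.818, 0.407], [0.707, 0.0, -0.707]]
wrist_force: [0.4, 0.2, 0.1]
gripper_width: 0.735
```

>>> send_rows:
  targets: [0, 0, -0.015, 0, 0, 0, 0, 0, -0.025, 0, 0, 0, 0, 0, -0.035, 0, 0, 0, 0, 0, -0.035, 0, 0, 0, 0, 0, -0.03, 0, 0, 0, 0, 0, 0, 0, 0, 0, 0, 0, 0, 0, 0, 0]

```text
time_s: 21.5
tcp_pos: [0.721, -0.0289, 0.1629]
orientation: [[-0.58, 0.577, -0.575], [0.408, 0.816, 0.408], [0.705, 0.002, -0.709]]
wrist_force: [0.1, 0.1, -0.4]
gripper_width: 0.754
```

```bash
python3 st.py; python3 look.py 5
cat > crop.py <<'E'
import sys
from h import *
k=sys.argv[1]
s=dict(np.load(f"scene{k}.npz"));t=dict(np.load(f"top{k}.npz"))
o=np.zeros((600,800,3),np.uint8)
o[:300]=cv2.resize(s["img"][215:305,150:390,::-1],(800,300),interpolation=2)
o[300:]=cv2.resize(t["img"][140:230,200:440,::-1],(800,300),interpolation=2)
cv2.imwrite(f"pics/c{k}.png",o)
E
python3 crop.py 5
```

```text
21.5 [ 0.4541  1.1776 -0.9972  0.8296  0.2908  1.9725  0.6437] [ 0.721  -0.0289  0.1629] 0.753777478571054 [ 0.129   0.0974 -0.3632]
[[-0.5795  0.5774 -0.5751]
 [ 0.4083  0.8165  0.4082]
 [ 0.7053  0.0017 -0.7089]]
top
px [337.3 230.3] area 183 h 0.0379 ctr [ 0.4437 -0.1619] size [0.0361 0.0655] ang 69.7
px [296.9 234.4] area 249 h 0.0493 ctr [ 0.428  -0.0162] size [0.0672 0.0467] ang 20.5
px [201.3 252.4] area 176 h 0.0389 ctr [0.3624 0.3259] size [0.034  0.0652] ang 79.8
scene
px [359. 183.] area 143 h 0.0394 ctr [0.3638 0.3237] size [0.0354 0.066 ] ang 81.5
px [157.6 201.3] area 202 h 0.0390 ctr [ 0.3878 -0.3108] size [0.0503 0.0785] ang 69.2
px [254.9 201.5] area 237 h 0.0506 ctr [ 0.4319 -0.0189] size [0.0694 0.0467] ang 20.7
px [123.6 233.1] area 104 h 0.0258 ctr [ 0.5046 -0.4012] size [0.0507 0.0391] ang 10.3
```

View pics/c5.png

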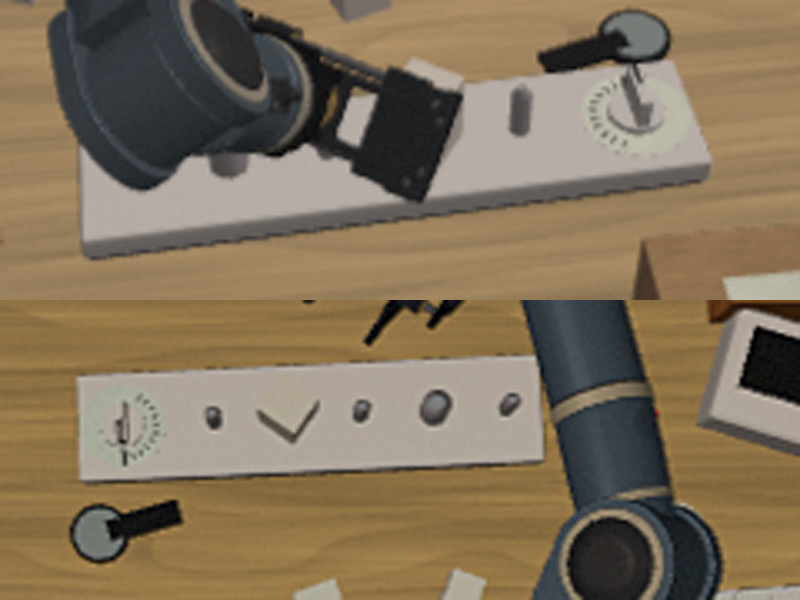

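```bash
for y in .105 -.055 -.135 -.215; do python3 - $y <<'E'
import sys
from ik import *
d=float(sys.argv[1]);th=np.radians(2.8);g=[.648-d*np.sin(th),-.002+d*np.cos(th),.078]
q0=np.array([0.4541,1.1776,-0.9972,0.8296,0.2908,1.9725,0.6437])
print(d,np.round(g,4))
for psi in range(150,221,10):
    Rm=tool(psi,35,-1);r=[IK(TCP(g,Rm)+[0,0,u],Rm,q0) for u in(.06,0)]
    print(psi,[(q[5].round(2),q[6].round(2),np.minimum(q-LO,HI-q).min().round(2),round(e,2)) for q,e,_ in r],r[1][0])
E
done
```

```text
0.105 [0.643 0.103 0.078]
150 [(np.float64(1.58), np.float64(0.51), np.float64(0.33), np.float64(0.0)), (np.float64(1.51), np.float64(0.52), np.float64(0.36), np.float64(0.0))] [ 0.442  1.101 -1.032  1.326  0.391  1.51   0.521]
160 [(np.float64(1.68), np.float64(0.63), np.float64(0.31), np.float64(0.0)), (np.float64(1.61), np.float64(0.63), np.float64(0.35), np.float64(0.0))] [ 0.398  1.122 -1.043  1.283  0.453  1.605  0.635]
170 [(np.float64(1.76), np.float64(0.75), np.float64(0.23), np.float64(0.0)), (np.float64(1.69), np.float64(0.75), np.float64(0.3), np.float64(0.0))] [ 0.356  1.137 -1.053  1.251  0.517  1.687  0.753]
180 [(np.float64(1.83), np.float64(0.87), np.float64(0.16), np.float64(0.0)), (np.float64(1.75), np.float64(0.88), np.float64(0.24), np.float64(0.0))] [ 0.316  1.147 -1.06   1.232  0.585  1.754  0.876]
190 [(np.float64(1.88), np.float64(1.0), np.float64(0.11), np.float64(0.0)), (np.float64(1.81), np.float64(1.0), np.float64(0.18), np.float64(0.0))] [ 0.279  1.152 -1.067  1.227  0.656  1.806  1.001]
200 [(np.float64(1.92), np.float64(1.13), np.float64(0.07), np.floa
[... 4763 characters left out ...]
64(1.45), np.float64(0.11), np.float64(0.0))] [ 0.601  1.137 -0.962  1.141  0.822  1.876  1.45 ]
200 [(np.float64(1.94), np.float64(1.6), np.float64(0.05), np.float64(0.0)), (np.float64(1.86), np.float64(1.58), np.float64(0.13), np.float64(0.0))] [ 0.585  1.121 -0.963  1.187  0.895  1.862  1.575]
210 [(np.float64(1.91), np.float64(1.72), np.float64(0.08), np.float64(0.0)), (np.float64(1.83), np.float64(1.69), np.float64(0.16), np.float64(0.0))] [ 0.575  1.1   -0.964  1.244  0.966  1.834  1.694]
220 [(np.float64(1.87), np.float64(1.84), np.float64(0.12), np.float64(0.0)), (np.float64(1.8), np.float64(1.81), np.float64(0.19), np.float64(0.0))] [ 0.571  1.077 -0.967  1.31   1.035  1.796  1.808]
```

```bash
python3 plan.py .3712 .3237 .022 169.5 55 1 .12; python3 plan.py .3712 .3237 .022 169.5 55 1 0|tail -1
python3 - <<'E'
from ik import *
from rig import bot
s=bot.sense();C=s['orientation']
print(C.T@np.array([-.25,.25,.03]))
E
```

```text
rotvec [ 14.018 -26.999 161.412] | 164.2537452227866
world d [-0.266  0.337 -0.081] cur-axes [0.234 0.123 0.348] after-rot axes [-0.119 -0.283  0.311] len 0.43693581570967505
q [-0.256  0.89  -0.252  1.48  -0.35   1.59  -2.11 ] 0.0003839006453314188 0.0001652563325323546
q [-0.334  0.894 -0.23   1.705 -0.416  1.354 -2.043] 0.0004033241878138756 0.000177136397670594
[0.267 0.061 0.225]
```

>>> send_rows:
  targets: [0.0267, 0.0061, 0.0225, 0, 0, 0, 0.0267, 0.0061, 0.0225, 0, 0, 0, 0.0267, 0.0061, 0.0225, 0, 0, 0, 0.0267, 0.0061, 0.0225, 0, 0, 0, 0.0267, 0.0061, 0.0225, 0, 0, 0, 0.0267, 0.0061, 0.0225, 0, 0, 0, 0.0267, 0.0061, 0.0225, 0, 0, 0, 0.0267, 0.0061, 0.0225, 0, 0, 0, 0.0267, 0.0061, 0.0225, 0, 0, 0, 0.0267, 0.0061, 0.0225, 0, 0, 0]
  hand: -1

```text
time_s: 22.43
tcp_pos: [0.4673, 0.2217, 0.1905]
orientation: [[-0.577, 0.575, -0.58], [0.407, 0.818, 0.406], [0.708, -0.002, -0.706]]
wrist_force: [0.1, -0.3, 0.0]
gripper_width: 1.005
```

>>> send_rows:
  targets: [0, 0, 0, 0.584, -1.125, 6.726, 0, 0, 0, 0.584, -1.125, 6.726, 0, 0, 0, 0.584, -1.125, 6.726, 0, 0, 0, 0.584, -1.125, 6.726, 0, 0, 0, 0.584, -1.125, 6.726, 0, 0, 0, 0.584, -1.125, 6.726, 0, 0, 0, 0.584, -1.125, 6.726, 0, 0, 0, 0.584, -1.125, 6.726, 0, 0, 0, 0.584, -1.125, 6.726, 0, 0, 0, 0.584, -1.125, 6.726]

```text
time_s: 23.27
tcp_pos: [0.4687, 0.2208, 0.1906]
orientation: [[0.19, 0.765, -0.615], [0.975, -0.076, 0.207], [0.111, -0.639, -0.761]]
wrist_force: [0.3, 0.3, -0.6]
gripper_width: 1.001
```

>>> send_rows:
  targets: [0, 0, 0, 0.584, -1.125, 6.726, 0, 0, 0, 0.584, -1.125, 6.726, 0, 0, 0, 0.584, -1.125, 6.726, 0, 0, 0, 0.584, -1.125, 6.726, 0, 0, 0, 0.584, -1.125, 6.726, 0, 0, 0, 0.584, -1.125, 6.726, 0, 0, 0, 0.584, -1.125, 6.726, 0, 0, 0, 0.584, -1.125, 6.726, 0, 0, 0, 0.584, -1.125, 6.726, 0, 0, 0, 0.584, -1.125, 6.726]

```text
time_s: 24.1
tcp_pos: [0.4688, 0.2209, 0.1905]
orientation: [[0.636, 0.132, -0.76], [0.336, -0.934, 0.119], [-0.694, -0.331, -0.639]]
wrist_force: [-0.2, 0.1, -0.0]
gripper_width: 0.997
```

>>> send_rows:
  targets: [0, 0, 0, 0.584, -1.125, 6.726, 0, 0, 0, 0.584, -1.125, 6.726, 0, 0, 0, 0.584, -1.125, 6.726, 0, 0, 0, 0.584, -1.125, 6.726, 0, 0, 0, 0, 0, 0, 0, 0, 0, 0, 0, 0, 0, 0, 0, 0, 0, 0]

```text
time_s: 24.68
tcp_pos: [0.4699, 0.2213, 0.1913]
orientation: [[0.565, -0.182, -0.805], [-0.103, -0.983, 0.15], [-0.819, -0.002, -0.574]]
wrist_force: [0.2, -0.7, -0.1]
gripper_width: 1.002
```

```bash
python3 st.py; python3 plan.py .3712 .3237 .022 169.5 55 1 .08; python3 look.py 6
```

```text
24.6833 [-0.1028  0.7508 -0.3069  1.4698 -0.2859  1.772  -2.1091] [0.4699 0.2213 0.1913] 1.0015482419399129 [ 0.2486 -0.6696 -0.0716]
[[ 0.5646 -0.1821 -0.805 ]
 [-0.1031 -0.9833  0.1501]
 [-0.8189 -0.0018 -0.5739]]
rotvec [-0.053 -0.025  0.085] | 0.1036392213344938
world d [-0.049  0.093 -0.134] cur-axes [ 0.072 -0.083  0.131] after-rot axes [ 0.072 -0.083  0.131] len 0.1706528922649434
q [-0.227  0.898 -0.327  1.557 -0.322  1.497 -2.137] 7.180220123520756e-05 1.3763416583198227e-05
top
px [337.3 230.4] area 186 h 0.0383 ctr [ 0.4438 -0.1617] size [0.0363 0.0655] ang 69.6
px [379.8 249. ] area 190 h 0.0378 ctr [ 0.3773 -0.3127] size [0.0362 0.0665] ang 69.1
px [201.3 252.4] area 175 h 0.0386 ctr [0.3624 0.3259] size [0.034  0.0653] ang 79.9
scene
px [158.3 200.7] area 222 h 0.0393 ctr [ 0.389  -0.3111] size [0.0508 0.0818] ang 67.7
px [254.9 201.4] area 239 h 0.0508 ctr [ 0.4314 -0.0191] size [0.0686 0.0467] ang 20.7
px [208.  211.4] area 224 h 0.0388 ctr [ 0.4514 -0.1618] size [0.0457 0.077 ] ang 70.5
px [122.9 233.1] area 79 h 0.0253 ctr [ 0.5032 -0.4017] size [0.0487 0.035 ] ang 14.1
```

Unmoved. Go to pre-pick, then check and advance.

>>> send_rows:
  targets: [0.012, -0.0138, 0.0219, 0, 0, 0, 0.012, -0.0138, 0.0219, 0, 0, 0, 0.012, -0.0138, 0.0219, 0, 0, 0, 0.012, -0.0138, 0.0219, 0, 0, 0, 0.012, -0.0138, 0.0219, 0, 0, 0, 0.012, -0.0138, 0.0219, 0, 0, 0, 0, 0, 0, 0, 0, 0, 0, 0, 0, 0, 0, 0, 0, 0, 0, 0, 0, 0]

```text
time_s: 25.53
tcp_pos: [0.422, 0.3144, 0.058]
orientation: [[0.566, -0.185, -0.803], [-0.106, -0.983, 0.151], [-0.817, -0.001, -0.576]]
wrist_force: [-0.0, 0.2, 0.7]
gripper_width: 1.0
```

```bash
python3 plan.py .3712 .3237 .022 169.5 55 1 0
```

```text
rotvec [-0.141 -0.182 -0.031] | 0.23169439996757205
world d [-0.066  0.012 -0.047] cur-axes [-0.     0.     0.082] after-rot axes [-0.     0.     0.082] len 0.08167166164376215
q [-0.254  0.912 -0.35   1.7   -0.342  1.33  -2.119] 6.16877410141813e-05 1.4953391164573852e-05
```

>>> send_rows:
  targets: [0, 0, 0.0115, 0, 0, 0, 0, 0, 0.0115, 0, 0, 0, 0, 0, 0.0115, 0, 0, 0, 0, 0, 0.0115, 0, 0, 0, 0, 0, 0.0115, 0, 0, 0, 0, 0, 0.0115, 0, 0, 0, 0, 0, 0.0115, 0, 0, 0, 0, 0, 0, 0, 0, 0, 0, 0, 0, 0, 0, 0, 0, 0, 0, 0, 0, 0]

```text
time_s: 26.37
tcp_pos: [0.3569, 0.3271, 0.0109]
orientation: [[0.566, -0.185, -0.804], [-0.106, -0.983, 0.151], [-0.818, -0.001, -0.576]]
wrist_force: [0.3, -0.0, 0.0]
gripper_width: 0.998
```

>>> send_rows:
  targets: [0, 0, 0, 0, 0, 0, 0, 0, 0, 0, 0, 0, 0, 0, 0, 0, 0, 0, 0, 0, 0, 0, 0, 0, 0, 0, 0, 0, 0, 0, 0, 0, 0, 0, 0, 0, 0, 0, 0, 0, 0, 0, 0, 0, 0, 0, 0, 0, 0, 0, 0, 0, 0, 0, 0, 0, 0, 0, 0, 0]
  hand: 1

```text
time_s: 27.2
tcp_pos: [0.3563, 0.327, 0.011]
orientation: [[0.565, -0.184, -0.804], [-0.106, -0.983, 0.151], [-0.818, -0.0, -0.575]]
wrist_force: [-0.1, 0.6, -0.7]
gripper_width: 0.411
```

```bash
python3 st.py; python3 plan.py .3712 .3237 .022 169.5 55 1 0
```

```text
27.2 [-0.2541  0.912  -0.3496  1.6999 -0.343   1.328  -2.1198] [0.3563 0.327  0.011 ] 0.41083072929485126 [-0.1421  0.6344 -0.6518]
[[ 0.5653 -0.1842 -0.804 ]
 [-0.1057 -0.9829  0.1508]
 [-0.8181 -0.0003 -0.5751]]
rotvec [-0.101 -0.11  -0.053] | 0.1585808843889852
world d [-0.    -0.001  0.   ] cur-axes [-0.     0.001 -0.   ] after-rot axes [-0.     0.001 -0.   ] len 0.0006367811289112527
q [-0.254  0.913 -0.35   1.7   -0.342  1.33  -2.119] 4.88683681141449e-07 1.7438747237849233e-07
```

>>> send_rows:
  targets: [-0.005, 0, -0.0035, 0, 0, 0, -0.016, 0, -0.0115, 0, 0, 0, -0.0164, 0, -0.0115, 0, 0, 0, -0.0164, 0, -0.0115, 0, 0, 0, -0.0164, 0, -0.0115, 0, 0, 0, -0.0164, 0, -0.0115, 0, 0, 0, -0.0164, 0, -0.0115, 0, 0, 0, 0, 0, 0, 0, 0, 0, 0, 0, 0, 0, 0, 0]

```text
time_s: 27.95
tcp_pos: [0.3568, 0.3271, 0.1375]
orientation: [[0.568, -0.184, -0.802], [-0.105, -0.983, 0.151], [-0.816, -0.002, -0.577]]
wrist_force: [-0.7, 0.2, -1.6]
gripper_width: 0.412
```

```bash
python3 st.py; python3 plan.py .6465 .1023 .073 170 35 -1 0 .065
```

```text
27.95 [-0.2349  0.7284 -0.378   1.6898 -0.384   1.4969 -2.1941] [0.3568 0.3271 0.1375] 0.41176582695947117 [-0.6672  0.1595 -1.5811]
[[ 0.5677 -0.184  -0.8024]
 [-0.105  -0.9829  0.1512]
 [-0.8165 -0.0016 -0.5773]]
rotvec [ 30.785   0.771 176.976] | 179.63506704479929
world d [ 0.279 -0.223 -0.015] cur-axes [ 0.194  0.168 -0.249] after-rot axes [-0.265 -0.171 -0.168] len 0.35754498604714713
q [-0.547  1.186  1.29   1.877 -1.04   1.811 -2.66 ] 223.7989366763918 68.97577053982351
```

```bash
cat > sim.py <<'E'
# simulate rows: list of (n, dx,dy,dz,wx,wy,wz)
from ik import *
from rig import bot
def sim(segs):
    s=bot.sense();p=s['tcp_pos'].copy();C=s['orientation'].copy();q=s['qpos'].copy()
    for n,*r in segs:
        for k in range(n):
            p=p+C@np.array(r[:3]);C=C@Ro.from_rotvec(np.radians(r[3:])).as_matrix()
            qn,e,a=IK(p,C,q,reg=.02)
            if e>2 or a>1.5 or np.abs(qn-q).max()>.2: print('  warn',k,e.round(1),a.round(1),np.abs(qn-q).max().round(2))
            q=qn
        print('->',p.round(3),q,'marg',np.minimum(q-LO,HI-q).min().round(2))
E
python3 - <<'E'
from sim import *
print('rot then move');sim([(27,0,0,0,-1.145,-.029,-6.583)])
print('move then rot');sim([(10,.0194,.0168,-.0249,0,0,0),(27,0,0,0,-1.145,-.029,-6.583)])
E
```

```text
rot then move
-> [0.357 0.327 0.138] [ 0.23   0.947 -1.302  1.775  0.345  1.322  0.232] marg 0.09
move then rot
-> [0.636 0.104 0.123] [ 0.03   1.053 -0.321  1.01  -0.096  1.99  -2.019] marg 0.0
  warn 1 2.3 0.6 0.13
  warn 2 2.7 0.8 0.13
  warn 3 2.8 0.8 0.13
  warn 4 2.5 0.7 0.13
-> [0.636 0.104 0.123] [ 0.262  0.974 -0.812  1.22   0.3    1.695  0.894] marg 0.29
```

Rotate in place first.

>>> send_rows:
  targets: [0, 0, 0, -1.145, -0.029, -6.583, 0, 0, 0, -1.145, -0.029, -6.583, 0, 0, 0, -1.145, -0.029, -6.583, 0, 0, 0, -1.145, -0.029, -6.583, 0, 0, 0, -1.145, -0.029, -6.583, 0, 0, 0, -1.145, -0.029, -6.583, 0, 0, 0, -1.145, -0.029, -6.583, 0, 0, 0, -1.145, -0.029, -6.583, 0, 0, 0, -1.145, -0.029, -6.583]

```text
time_s: 28.7
tcp_pos: [0.356, 0.3264, 0.1354]
orientation: [[0.372, 0.511, -0.775], [0.801, -0.598, -0.01], [-0.468, -0.617, -0.632]]
wrist_force: [0.2, 0.1, -1.6]
gripper_width: 0.415
```

>>> send_rows:
  targets: [0, 0, 0, -1.145, -0.029, -6.583, 0, 0, 0, -1.145, -0.029, -6.583, 0, 0, 0, -1.145, -0.029, -6.583, 0, 0, 0, -1.145, -0.029, -6.583, 0, 0, 0, -1.145, -0.029, -6.583, 0, 0, 0, -1.145, -0.029, -6.583, 0, 0, 0, -1.145, -0.029, -6.583, 0, 0, 0, -1.145, -0.029, -6.583, 0, 0, 0, -1.145, -0.029, -6.583]

```text
time_s: 29.45
tcp_pos: [0.3559, 0.3265, 0.1356]
orientation: [[-0.315, 0.686, -0.656], [0.921, 0.389, -0.035], [0.231, -0.615, -0.754]]
wrist_force: [0.3, -0.3, -1.9]
gripper_width: 0.413
```

>>> send_rows:
  targets: [0, 0, 0, -1.145, -0.029, -6.583, 0, 0, 0, -1.145, -0.029, -6.583, 0, 0, 0, -1.145, -0.029, -6.583, 0, 0, 0, -1.145, -0.029, -6.583, 0, 0, 0, -1.145, -0.029, -6.583, 0, 0, 0, -1.145, -0.029, -6.583, 0, 0, 0, -1.145, -0.029, -6.583, 0, 0, 0, -1.145, -0.029, -6.583, 0, 0, 0, -1.145, -0.029, -6.583, 0, 0, 0, 0, 0, 0]

```text
time_s: 30.28
tcp_pos: [0.356, 0.3256, 0.1353]
orientation: [[-0.804, 0.172, -0.57], [0.141, 0.985, 0.099], [0.578, -0.001, -0.816]]
wrist_force: [0.3, -0.6, -1.4]
gripper_width: 0.411
```

```bash
python3 st.py; python3 plan.py .6465 .1023 .073 170 35 -1 0 .065
```

```text
30.2833 [ 0.2282  0.9417 -1.2876  1.7772  0.3328  1.317   0.246 ] [0.356  0.3256 0.1353] 0.4110939054637252 [ 0.3174 -0.6024 -1.4058]
[[-0.8036  0.1722 -0.5697]
 [ 0.1408  0.9851  0.0991]
 [ 0.5783 -0.0005 -0.8158]]
rotvec [-0.075 -0.329  0.053] | 0.34159101348025683
world d [ 0.28  -0.221 -0.013] cur-axes [-0.263 -0.17  -0.171] after-rot axes [-0.265 -0.169 -0.17 ] len 0.3571388028012198
q [ 0.37   1.106 -1.131  1.211  0.516  1.782  0.721] 0.00029975650417953545 6.246172667300912e-05
```

>>> send_rows:
  targets: [-0.0263, -0.017, -0.0171, -0.07, -0.33, 0.05, -0.0263, -0.017, -0.0171, 0, 0, 0, -0.0263, -0.017, -0.0171, 0, 0, 0, -0.0263, -0.017, -0.0171, 0, 0, 0, -0.0263, -0.017, -0.0171, 0, 0, 0, -0.0263, -0.017, -0.0171, 0, 0, 0, -0.0263, -0.017, -0.0171, 0, 0, 0, -0.0263, -0.017, -0.0171, 0, 0, 0, -0.0263, -0.017, -0.0171, 0, 0, 0, -0.0263, -0.017, -0.0171, 0, 0, 0]

```text
time_s: 31.12
tcp_pos: [0.6364, 0.1035, 0.1257]
orientation: [[-0.807, 0.177, -0.564], [0.147, 0.984, 0.099], [0.572, -0.003, -0.82]]
wrist_force: [1.3, 1.1, -1.4]
gripper_width: 0.41
```

>>> send_rows:
  targets: [0, 0, 0, 0, 0, 0, 0, 0, 0, 0, 0, 0, 0, 0, 0, 0, 0, 0, 0, 0, 0, 0, 0, 0, 0, 0, 0, 0, 0, 0]

```text
time_s: 31.53
tcp_pos: [0.6344, 0.1061, 0.1271]
orientation: [[-0.808, 0.172, -0.563], [0.142, 0.985, 0.098], [0.572, -0.001, -0.821]]
wrist_force: [-0.6, -0.1, -0.8]
gripper_width: 0.414
```

```bash
python3 st.py; python3 plan.py .6465 .1023 .073 170 35 -1 0 0; python3 look.py 7; python3 crop.py 7
```

```text
31.5333 [ 0.374   1.1088 -1.1515  1.2136  0.5253  1.7887  0.7073] [0.6344 0.1061 0.1271] 0.41400133183270926 [-0.5629 -0.1249 -0.7705]
[[-0.8083  0.1721 -0.5631]
 [ 0.1416  0.9851  0.0979]
 [ 0.5715 -0.0006 -0.8206]]
rotvec [-0.077  0.143  0.055] | 0.17100497127555075
world d [ 0.002 -0.002 -0.069] cur-axes [-0.041 -0.002  0.056] after-rot axes [-0.041 -0.002  0.056] len 0.06942748003269877
q [ 0.372  1.179 -1.118  1.24   0.574  1.713  0.72 ] 2.1404092805679144e-05 4.6082760513235395e-06
top
px [337.3 230.4] area 186 h 0.0374 ctr [ 0.4438 -0.1618] size [0.0363 0.0655] ang 69.6
px [296.9 234.3] area 251 h 0.0493 ctr [ 0.428  -0.0162] size [0.0672 0.0468] ang 20.5
scene
px [158.5 201. ] area 233 h 0.0392 ctr [ 0.3915 -0.3107] size [0.0528 0.0866] ang 69.2
px [254.9 201.5] area 238 h 0.0503 ctr [ 0.4314 -0.0189] size [0.0696 0.0468] ang 20.8
px [208.2 211.6] area 229 h 0.0391 ctr [ 0.4541 -0.1622] size [0.0447 0.0828] ang 72.5
px [123.2 232.7] area 87 h 0.0257 ctr [ 0.5016 -0.4002] size [0.0455 0.0372] ang 12.0
```

View pics/c7.png

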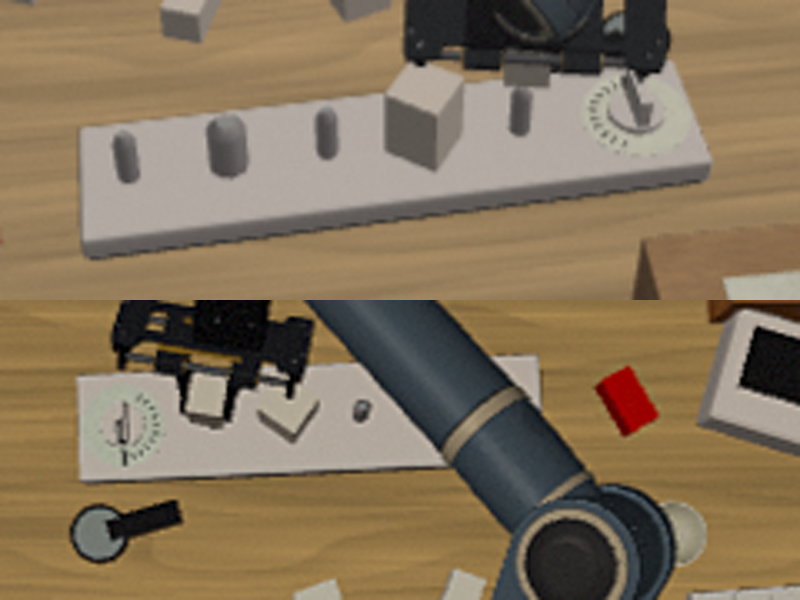

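>>> send_rows:
  targets: [-0.0019, -0.0017, -0.0013, 0, 0, 0, 0, 0, 0, 0, 0, 0, -0.0051, 0, 0.0074, 0, 0, 0, -0.0051, 0, 0.0074, 0, 0, 0, -0.0051, 0, 0.0074, 0, 0, 0, -0.0051, 0, 0.0074, 0, 0, 0, -0.0051, 0, 0.0074, 0, 0, 0, 0, 0, 0, 0, 0, 0, 0, 0, 0, 0, 0, 0]

```text
time_s: 32.38
tcp_pos: [0.6369, 0.1027, 0.081]
orientation: [[-0.807, 0.174, -0.564], [0.143, 0.985, 0.099], [0.572, -0.001, -0.82]]
wrist_force: [0.9, 0.9, -0.3]
gripper_width: 0.41
```

```bash
python3 plan.py .6465 .1023 .073 170 35 -1 0 0
```

```text
rotvec [-0.005  0.077 -0.053] | 0.09401519025017173
world d [-0.001  0.001 -0.023] cur-axes [-0.012  0.001  0.02 ] after-rot axes [-0.012  0.001  0.02 ] len 0.023414648148018736
q [ 0.372  1.179 -1.118  1.24   0.574  1.713  0.72 ] 7.494607344198334e-06 1.6233208808053082e-06
```

>>> send_rows:
  targets: [-0.0029, 0, 0.0041, 0, 0, 0, -0.0029, 0, 0.0041, 0, 0, 0, -0.0029, 0, 0.0041, 0, 0, 0, -0.0023, 0, 0.0033, 0, 0, 0, 0, 0, 0, 0, 0, 0, 0, 0, 0, 0, 0, 0]

```text
time_s: 32.88
tcp_pos: [0.6372, 0.1027, 0.0626]
orientation: [[-0.808, 0.175, -0.563], [0.143, 0.985, 0.099], [0.572, -0.0, -0.821]]
wrist_force: [0.8, -0.8, -1.4]
gripper_width: 0.416
```

>>> send_rows:
  targets: [-0.0012, 0, 0.0016, 0, 0, 0, -0.0012, 0, 0.0016, 0, 0, 0, 0, 0, 0, 0, 0, 0]

```text
time_s: 33.13
tcp_pos: [0.6376, 0.1028, 0.0588]
orientation: [[-0.808, 0.175, -0.562], [0.143, 0.985, 0.1], [0.571, -0.0, -0.821]]
wrist_force: [0.3, -0.9, -0.6]
gripper_width: 0.41
```

>>> send_rows:
  targets: [-0.0006, 0, 0.0008, 0, 0, 0, -0.0006, 0, 0.0008, 0, 0, 0, 0, 0, 0, 0, 0, 0]

```text
time_s: 33.38
tcp_pos: [0.6377, 0.1028, 0.0586]
orientation: [[-0.808, 0.174, -0.563], [0.143, 0.985, 0.1], [0.571, 0.0, -0.821]]
wrist_force: [0.2, -0.8, 5.5]
gripper_width: 0.41
```

>>> send_rows:
  targets: [-0.0006, 0, 0.0008, 0, 0, 0, -0.0006, 0, 0.0008, 0, 0, 0, 0, 0, 0, 0, 0, 0]

```text
time_s: 33.63
tcp_pos: [0.6377, 0.1028, 0.0585]
orientation: [[-0.808, 0.174, -0.563], [0.143, 0.985, 0.1], [0.572, 0.001, -0.82]]
wrist_force: [0.6, -2.2, 11.6]
gripper_width: 0.412
```

>>> send_rows:
  targets: [0.0017, 0, -0.0024, 0, 0, 0, 0, 0, 0, 0, 0, 0, 0, 0, 0, 0, 0, 0]

```text
time_s: 33.88
tcp_pos: [0.6381, 0.1029, 0.0586]
orientation: [[-0.809, 0.175, -0.562], [0.143, 0.985, 0.1], [0.57, 0.0, -0.821]]
wrist_force: [1.0, -0.7, 4.4]
gripper_width: 0.412
```

>>> send_rows:
  targets: [0, 0, 0, 0, 0, 0, 0, 0, 0, 0, 0, 0, 0, 0, 0, 0, 0, 0, 0, 0, 0, 0, 0, 0, 0, 0, 0, 0, 0, 0]
  hand: -0.15

```text
time_s: 34.3
tcp_pos: [0.6374, 0.1028, 0.0574]
orientation: [[-0.808, 0.174, -0.563], [0.143, 0.985, 0.099], [0.572, -0.001, -0.821]]
wrist_force: [0.0, 0.4, -0.2]
gripper_width: 0.572
```

>>> send_rows:
  targets: [0, 0, -0.015, 0, 0, 0, 0, 0, -0.025, 0, 0, 0, 0, 0, -0.03, 0, 0, 0, 0, 0, -0.03, 0, 0, 0, 0, 0, 0, 0, 0, 0, 0, 0, 0, 0, 0, 0]

```text
time_s: 34.8
tcp_pos: [0.6947, 0.0935, 0.1412]
orientation: [[-0.81, 0.175, -0.56], [0.144, 0.985, 0.101], [0.569, 0.001, -0.822]]
wrist_force: [-0.9, 0.6, -1.2]
gripper_width: 0.576
```

```bash
python3 st.py; python3 look.py 8; python3 crop.py 8
```

```text
34.8 [ 0.3038  1.1489 -1.1203  0.9966  0.5554  1.9039  0.7864] [0.6947 0.0935 0.1412] 0.5756811520683199 [-0.8509  0.5857 -1.176 ]
[[-0.8096  0.1754 -0.5601]
 [ 0.1436  0.9845  0.1007]
 [ 0.5691  0.0011 -0.8223]]
top
px [296.9 234.3] area 250 h 0.0497 ctr [ 0.428  -0.0162] size [0.0672 0.0468] ang 20.5
px [379.9 249. ] area 190 h 0.0376 ctr [ 0.3773 -0.3128] size [0.036  0.0665] ang 69.2
scene
px [158.6 200.9] area 233 h 0.0391 ctr [ 0.387  -0.3103] size [0.0508 0.0778] ang 67.7
px [254.9 201.5] area 238 h 0.0503 ctr [ 0.4314 -0.0189] size [0.0697 0.0467] ang 20.8
px [208.2 211.6] area 228 h 0.0390 ctr [ 0.4559 -0.163 ] size [0.0453 0.0875] ang 73.9
px [123.3 233.1] area 95 h 0.0256 ctr [ 0.5023 -0.4029] size [0.0461 0.0338] ang 6.6
```

View pics/c8.png

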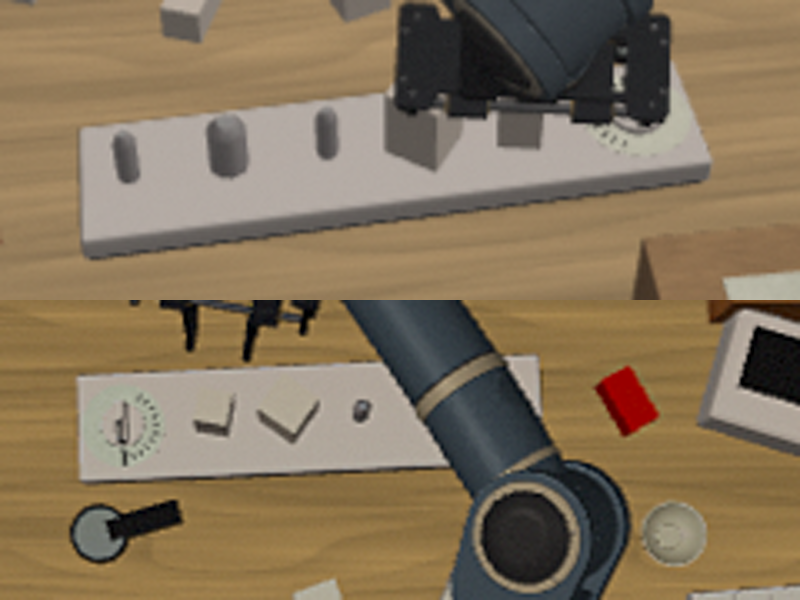

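```bash
cat > go.py <<'E'
# python: waypoint planner: translate by world delta in current axes, then rotate to target orientation, then translate
from sim import *
import sys
def route(wp,g,psi,al,sy,back,n1,flip=0,up=0):
    s=bot.sense();C=s['orientation'];p=s['tcp_pos']
    d1=C.T@(np.array(wp)-p)
    Rm=tool(psi,al,sy);rv=np.degrees(Ro.from_matrix(C.T@Rm).as_rotvec());m=np.linalg.norm(rv)
    if flip: rv=-rv/m*(360-m);m=360-m
    n2=int(np.ceil(m/6.9))
    t=TCP(g,Rm)-back*Rm[:,2]+[0,0,up];d2=Rm.T@(t-np.array(wp));n3=int(np.ceil(np.linalg.norm(d2)/.03))
    segs=[(n1,*(d1/n1),0,0,0),(n2,0,0,0,*(rv/n2)),(n3,*(d2/n3),0,0,0)]
    for z in segs: print(z[0],np.round(z[1:4],4),np.round(z[4:],3))
    sim(segs)
E
python3 - <<'E'
from go import *
for f in(0,1): route([.46,-.22,.22],[.3854,-.3164,.023],158.5,45,1,.1,13,f)
E
```

```text
13 [ 0.015 -0.027  0.003] [0 0 0]
25 [0 0 0] [-0.602 -0.445 -6.808]
7 [0.017 0.017 0.012] [0 0 0]
-> [ 0.46 -0.22  0.22] [ 1.019  0.884 -1.25   1.524  0.566  1.897  1.071] marg 0.09
  warn 14 10.1 4.8 0.03
  warn 15 21.8 10.1 0.02
  warn 16 35.4 15.3 0.02
  warn 17 49.0 20.6 0.02
  warn 18 62.6 25.9 0.02
  warn 19 76.0 31.2 0.02
  warn 20 89.3 36.5 0.02
  warn 21 102.5 41.9 0.02
  warn 22 115.7 47.2 0.02
  warn 23 128.9 52.5 0.02
  warn 24 142.0 57.8 0.02
-> [ 0.46 -0.22  0.22] [ 0.915  1.202 -1.39   1.561  0.357  1.99   2.66 ] marg 0.0
  warn 0 147.1 58.2 0.06
  warn 1 152.6 58.5 0.06
  warn 2 158.3 58.7 0.06
  warn 3 164.1 59.0 0.06
  warn 4 170.0 59.2 0.07
  warn 5 175.9 59.5 0.07
  warn 6 181.8 59.8 0.07
-> [ 0.439 -0.337  0.08 ] [ 1.022  1.373 -1.39   1.747  0.797  1.99   2.66 ] marg 0.0
13 [ 0.015 -0.027  0.003] [0 0 0]
28 [0 0 0] [0.593 0.438 6.702]
7 [0.017 0.017 0.012] [0 0 0]
-> [ 0.46 -0.22  0.22] [ 1.019  0.884 -1.25   1.524  0.566  1.897  1.071] marg 0.09
-> [ 0.46 -0.22  0.22] [ 0.535  0.656 -0.266  1.459  0.079  1.83  -1.702] marg 0.16
-> [ 0.439 -0.337  0.08 ] [ 0.646  0.854 -0.209  1.425  0.205  1.669 -1.569] marg 0.32
```

>>> send_rows:
  targets: [0.015, -0.027, 0.003, 0, 0, 0, 0.015, -0.027, 0.003, 0, 0, 0, 0.015, -0.027, 0.003, 0, 0, 0, 0.015, -0.027, 0.003, 0, 0, 0, 0.015, -0.027, 0.003, 0, 0, 0, 0.015, -0.027, 0.003, 0, 0, 0, 0.015, -0.027, 0.003, 0, 0, 0, 0.015, -0.027, 0.003, 0, 0, 0, 0.015, -0.027, 0.003, 0, 0, 0, 0.015, -0.027, 0.003, 0, 0, 0]
  hand: -1

```text
time_s: 35.73
tcp_pos: [0.5063, -0.1498, 0.1999]
orientation: [[-0.807, 0.174, -0.565], [0.143, 0.985, 0.099], [0.574, -0.001, -0.819]]
wrist_force: [-0.1, 0.2, 0.0]
gripper_width: 0.998
```

>>> send_rows:
  targets: [0.015, -0.027, 0.003, 0, 0, 0, 0.015, -0.027, 0.003, 0, 0, 0, 0.015, -0.027, 0.003, 0, 0, 0, 0, 0, 0, 0.593, 0.438, 6.702, 0, 0, 0, 0.593, 0.438, 6.702, 0, 0, 0, 0.593, 0.438, 6.702, 0, 0, 0, 0.593, 0.438, 6.702, 0, 0, 0, 0.593, 0.438, 6.702, 0, 0, 0, 0.593, 0.438, 6.702, 0, 0, 0, 0.593, 0.438, 6.702]

```text
time_s: 36.57
tcp_pos: [0.4516, -0.2208, 0.2182]
orientation: [[-0.408, 0.659, -0.632], [0.818, 0.571, 0.067], [0.405, -0.49, -0.772]]
wrist_force: [0.4, -0.5, -0.5]
gripper_width: 0.998
```

>>> send_rows:
  targets: [0, 0, 0, 0.593, 0.438, 6.702, 0, 0, 0, 0.593, 0.438, 6.702, 0, 0, 0, 0.593, 0.438, 6.702, 0, 0, 0, 0.593, 0.438, 6.702, 0, 0, 0, 0.593, 0.438, 6.702, 0, 0, 0, 0.593, 0.438, 6.702, 0, 0, 0, 0.593, 0.438, 6.702, 0, 0, 0, 0.593, 0.438, 6.702, 0, 0, 0, 0.593, 0.438, 6.702, 0, 0, 0, 0.593, 0.438, 6.702]

```text
time_s: 37.4
tcp_pos: [0.4517, -0.2207, 0.218]
orientation: [[0.453, 0.551, -0.701], [0.843, -0.52, 0.136], [-0.289, -0.653, -0.7]]
wrist_force: [-0.4, 0.1, -0.0]
gripper_width: 1.003
```

>>> send_rows:
  targets: [0, 0, 0, 0.593, 0.438, 6.702, 0, 0, 0, 0.593, 0.438, 6.702, 0, 0, 0, 0.593, 0.438, 6.702, 0, 0, 0, 0.593, 0.438, 6.702, 0, 0, 0, 0.593, 0.438, 6.702, 0, 0, 0, 0.593, 0.438, 6.702, 0, 0, 0, 0.593, 0.438, 6.702, 0, 0, 0, 0.593, 0.438, 6.702, 0, 0, 0, 0.593, 0.438, 6.702, 0, 0, 0, 0.593, 0.438, 6.702]

```text
time_s: 38.23
tcp_pos: [0.4516, -0.2207, 0.218]
orientation: [[0.687, -0.287, -0.667], [-0.152, -0.955, 0.254], [-0.71, -0.073, -0.7]]
wrist_force: [1.3, -0.6, -0.4]
gripper_width: 0.999
```

>>> send_rows:
  targets: [0, 0, 0, 0.593, 0.438, 6.702, 0, 0, 0, 0, 0, 0, 0, 0, 0, 0, 0, 0, 0, 0, 0, 0, 0, 0]

```text
time_s: 38.57
tcp_pos: [0.4525, -0.2206, 0.2187]
orientation: [[0.658, -0.366, -0.658], [-0.256, -0.931, 0.261], [-0.708, -0.003, -0.706]]
wrist_force: [0.3, -0.4, 0.0]
gripper_width: 1.003
```

```bash
python3 st.py; python3 look.py 9;python3 plan.py .3854 -.3164 .023 158.5 45 1 .09
```

```text
38.5667 [ 0.5364  0.6466 -0.2579  1.4788  0.0772  1.8197 -1.6911] [ 0.4525 -0.2206  0.2187] 1.0028693424534427 [ 0.309  -0.4291  0.0265]
[[ 0.6582 -0.3656 -0.6581]
 [-0.2564 -0.9308  0.2607]
 [-0.7078 -0.0028 -0.7064]]
top
px [337.3 230.4] area 184 h 0.0377 ctr [ 0.4438 -0.1617] size [0.0363 0.0655] ang 69.6
px [296.9 234.3] area 251 h 0.0491 ctr [ 0.428  -0.0162] size [0.0672 0.0468] ang 20.5
scene
px [152.5 195.6] area 226 h 0.0388 ctr [ 0.3601 -0.3285] size [0.0543 0.0745] ang 65.4
px [254.9 201.4] area 236 h 0.0504 ctr [ 0.431  -0.0191] size [0.0687 0.0467] ang 20.7
px [208.  211.4] area 228 h 0.0392 ctr [ 0.4518 -0.1618] size [0.0455 0.077 ] ang 70.5
px [122.6 233.5] area 79 h 0.0250 ctr [ 0.5015 -0.4065] size [0.0442 0.0308] ang 18.5
rotvec [-0.084  0.013  0.111] | 0.1394367570481417
world d [-0.021 -0.114 -0.146] cur-axes [0.119 0.114 0.087] after-rot axes [0.119 0.114 0.087] len 0.18612464507821133
q [ 0.644  0.853 -0.201  1.447  0.203  1.647 -1.568] 5.655285270733003e-05 7.75299493361201e-06
```

```bash
cat > topface.py <<'E'
import sys
from h import *
def tf(k,x,y,h,r=.06,names=("scene","top")):
    for n in names:
        s=dict(np.load(f"{n}{k}.npz"));W=pts(s);I=s["img"].astype(int)
        m=(np.hypot(W[...,0]-x,W[...,1]-y)<r)&(W[...,2]>h-.004)&(W[...,2]<h+.008)&(I.min(2)>100)&(I.max(2)-I.min(2)<45)
        if m.sum()<30: print(n,'few',m.sum());continue
        # brightness split
        c=np.where(m);px=np.stack([c[1],c[0]],1)
        hh=np.median(W[m][:,2]); g=np.array([ray(s,u,v,hh)[:2] for u,v in px],np.float32)
        rr=cv2.minAreaRect(g);print(n,m.sum(),'h',hh.round(4),np.round(rr[0],4),np.round(rr[1],4),round(rr[2],1),'mean',g.mean(0).round(4))
tf(sys.argv[1],*[float(a) for a in sys.argv[2:5]])
E
python3 topface.py 9 .365 -.325 .038; python3 topface.py 0 .378 -.314 .038
python3 - <<'E'
from h import *
s=dict(np.load("scene9.npz"));t=dict(np.load("top9.npz"))
o=np.zeros((600,800,3),np.uint8)
o[:300]=cv2.resize(s["img"][160:250,60:300,::-1],(800,300),interpolation=2)
o[300:]=cv2.resize(t["img"][190:280,260:500,::-1],(800,300),interpolation=2)
cv2.imwrite("pics/c9.png",o)
E
```

```text
scene 175 h 0.0383 [ 0.3534 -0.3346] [0.0395 0.0677] 64.3 mean [ 0.3534 -0.3356]
top 30 h 0.0376 [ 0.3521 -0.3187] [0.0134 0.0541] 70.6 mean [ 0.3459 -0.317 ]
scene 182 h 0.0382 [ 0.3786 -0.3148] [0.0391 0.0675] 67.5 mean [ 0.3786 -0.3152]
top 153 h 0.0371 [ 0.3773 -0.3143] [0.0364 0.0654] 68.5 mean [ 0.3771 -0.3137]
```

View pics/c9.png

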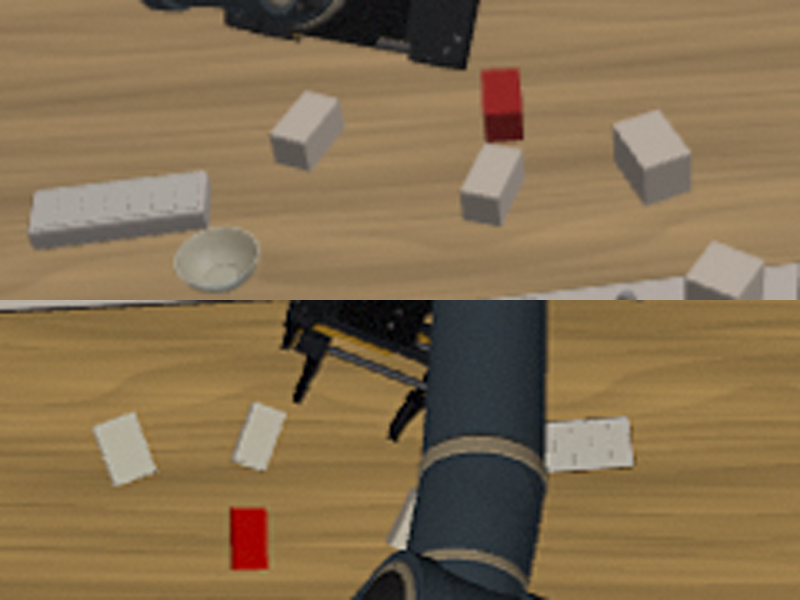

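```bash
python3 plan.py .360 -.3374 .023 155.2 45 1 .09;python3 plan.py .360 -.3374 .023 155.2 45 1 0|tail -1
```

```text
rotvec [2.25  0.017 2.444] | 3.3217903775869515
world d [-0.047 -0.138 -0.146] cur-axes [0.107 0.146 0.098] after-rot axes [0.114 0.145 0.092] len 0.2059157636460805
q [ 0.696  0.843 -0.183  1.465  0.196  1.635 -1.556] 6.036227724740575e-05 9.186792182746313e-06
q [ 0.719  0.853 -0.182  1.646  0.215  1.448 -1.578] 0.00011096726855361864 2.3156684571249768e-05
```

>>> send_rows:
  targets: [0, 0, 0, 2.25, 0.02, 2.44, 0.0163, 0.0207, 0.0131, 0, 0, 0, 0.0163, 0.0207, 0.0131, 0, 0, 0, 0.0163, 0.0207, 0.0131, 0, 0, 0, 0.0163, 0.0207, 0.0131, 0, 0, 0, 0.0163, 0.0207, 0.0131, 0, 0, 0, 0.0163, 0.0207, 0.0131, 0, 0, 0, 0.0163, 0.0207, 0.0131, 0, 0, 0, 0, 0, 0, 0, 0, 0, 0, 0, 0, 0, 0, 0]

```text
time_s: 39.5
tcp_pos: [0.4052, -0.3598, 0.0728]
orientation: [[0.639, -0.423, -0.642], [-0.299, -0.906, 0.299], [-0.709, 0.0, -0.706]]
wrist_force: [0.2, -0.0, 0.3]
gripper_width: 0.997
```

>>> send_rows:
  targets: [0, 0, 0, 0, 0, 0]

```text
time_s: 39.58
tcp_pos: [0.4073, -0.3584, 0.0743]
orientation: [[0.643, -0.42, -0.641], [-0.297, -0.908, 0.297], [-0.706, -0.001, -0.708]]
wrist_force: [-0.2, -0.1, 0.9]
gripper_width: 0.998
```

```bash
python3 plan.py .360 -.3374 .023 155.2 45 1 0; python3 look.py 10
python3 - <<'E'
from h import *
s=dict(np.load("scene10.npz"));t=dict(np.load("top10.npz"))
o=np.zeros((600,800,3),np.uint8)
o[:300]=cv2.resize(s["img"][160:250,60:300,::-1],(800,300),interpolation=2)
o[300:]=cv2.resize(t["img"][190:280,260:500,::-1],(800,300),interpolation=2)
cv2.imwrite("pics/c10.png",o)
E
```

```text
rotvec [-0.052 -0.086  0.006] | 0.10056104423913033
world d [-0.059  0.027 -0.065] cur-axes [-0.     0.001  0.092] after-rot axes [-0.     0.001  0.092] len 0.09155317979334827
q [ 0.717  0.852 -0.179  1.646  0.214  1.448 -1.576] 7.571588997446702e-05 1.7619322472723304e-05
top
px [337.3 230.3] area 187 h 0.0381 ctr [ 0.4438 -0.1617] size [0.0363 0.0655] ang 69.6
px [296.9 234.3] area 251 h 0.0492 ctr [ 0.428  -0.0162] size [0.0672 0.0468] ang 20.5
px [385.6 256.4] area 184 h 0.0373 ctr [ 0.3517 -0.3329] size [0.0362 0.0642] ang 63.5
scene
px [255.  201.4] area 238 h 0.0506 ctr [ 0.4311 -0.0188] size [0.0687 0.0473] ang 20.8
px [207.5 210.9] area 206 h 0.0391 ctr [ 0.4464 -0.1606] size [0.0444 0.0663] ang 70.5
px [122.6 233.6] area 80 h 0.0235 ctr [ 0.4999 -0.4096] size [0.0425 0.0329] ang 21.1
```

View pics/c10.png

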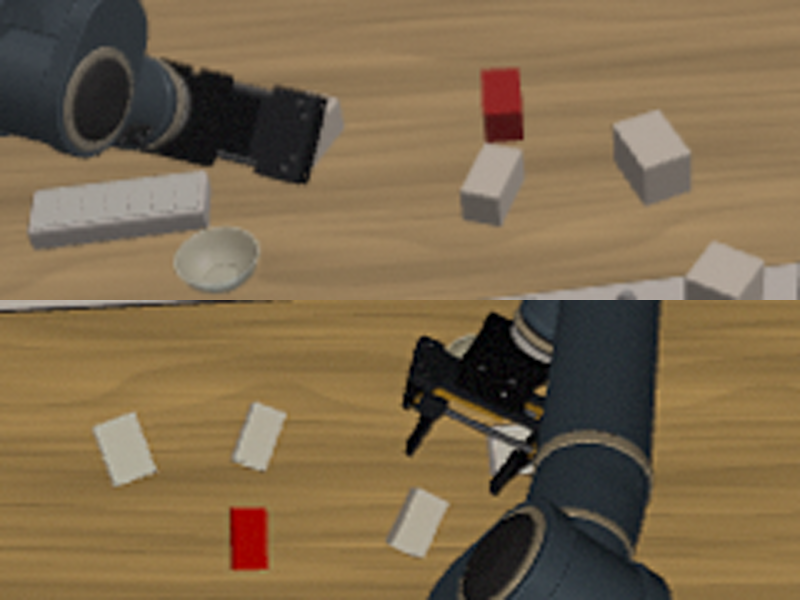

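>>> send_rows:
  targets: [0, 0, 0.0114, -0.5, 0, -0.5, 0, 0, 0.0114, 0, 0, 0, 0, 0, 0.0114, 0, 0, 0, 0, 0, 0.0114, 0, 0, 0, 0, 0, 0.0114, 0, 0, 0, 0, 0, 0.0114, 0, 0, 0, 0, 0, 0.0114, 0, 0, 0, 0, 0, 0.0114, 0, 0, 0, 0, 0, 0, 0, 0, 0, 0, 0, 0, 0, 0, 0]

```text
time_s: 40.52
tcp_pos: [0.3473, -0.3328, 0.0092]
orientation: [[0.645, -0.41, -0.645], [-0.291, -0.912, 0.289], [-0.707, 0.001, -0.707]]
wrist_force: [0.1, -0.4, -0.4]
gripper_width: 0.999
```

>>> send_rows:
  targets: [0, 0, 0, 0, 0, 0, 0, 0, 0, 0, 0, 0, 0, 0, 0, 0, 0, 0, 0, 0, 0, 0, 0, 0, 0, 0, 0, 0, 0, 0, 0, 0, 0, 0, 0, 0, 0, 0, 0, 0, 0, 0, 0, 0, 0, 0, 0, 0, 0, 0, 0, 0, 0, 0, 0, 0, 0, 0, 0, 0]
  hand: 1

```text
time_s: 41.35
tcp_pos: [0.3479, -0.333, 0.0095]
orientation: [[0.646, -0.41, -0.645], [-0.291, -0.912, 0.288], [-0.706, 0.001, -0.708]]
wrist_force: [0.0, -0.7, -0.5]
gripper_width: 0.41
```

```bash
python3 st.py; python3 plan.py .360 -.3374 .023 155.2 45 1 0
```

```text
41.35 [ 0.7146  0.852  -0.1787  1.6474  0.2205  1.446  -1.5719] [ 0.3479 -0.333   0.0095] 0.4104916773356218 [ 0.0032 -0.6684 -0.4831]
[[ 0.6456 -0.4095 -0.6446]
 [-0.2909 -0.9123  0.2883]
 [-0.7061  0.0014 -0.7081]]
rotvec [ 0.498 -0.079  0.386] | 0.6351128555092747
world d [0.    0.001 0.   ] cur-axes [-0.    -0.001  0.   ] after-rot axes [-0.    -0.001  0.   ] len 0.0011703489917790192
q [ 0.717  0.852 -0.178  1.646  0.213  1.448 -1.576] 8.139979724222079e-07 3.758426080915413e-07
```

>>> send_rows:
  targets: [-0.005, 0, -0.005, 0, 0, 0, -0.014, 0, -0.014, 0, 0, 0, -0.0142, 0, -0.0142, 0, 0, 0, -0.0142, 0, -0.0142, 0, 0, 0, -0.0142, 0, -0.0142, 0, 0, 0, -0.0142, 0, -0.0142, 0, 0, 0, -0.0142, 0, -0.0142, 0, 0, 0, 0, 0, 0, 0, 0, 0, 0, 0, 0, 0, 0, 0]

```text
time_s: 42.1
tcp_pos: [0.3483, -0.333, 0.1376]
orientation: [[0.647, -0.41, -0.643], [-0.292, -0.912, 0.287], [-0.704, 0.002, -0.71]]
wrist_force: [0.5, 0.6, -2.1]
gripper_width: 0.41
```

```bash
sed -i 's/precision=3/precision=4/' ik.py; python3 st.py
python3 - <<'E'
from go import *
p=bot.sense()['tcp_pos']
G=[.6546,-.0596,.0736]
for wp in (p,[.45,-.2,.16]):
  for f in(0,1): print(wp,f);route(wp,G,145,45,-1,0,1 if wp is p else 8,f,.065)
E
```

```text
42.1 [ 0.7222  0.6807 -0.1902  1.6183  0.1932  1.6381 -1.5358] [ 0.3483 -0.333   0.1376] 0.4097278353063167 [ 0.5067  0.5657 -2.0791]
[[ 0.6473 -0.4095 -0.6429]
 [-0.2921 -0.9123  0.287 ]
 [-0.704   0.002  -0.7102]]
[ 0.3483 -0.333   0.1376] 0
1 [0. 0. 0.] [0 0 0]
25 [0 0 0] [ 0.016  0.465 -6.881]
14 [-0.0047  0.0285 -0.0035] [0 0 0]
-> [ 0.348 -0.333  0.138] [ 0.7222  0.6808 -0.1902  1.6183  0.1932  1.638  -1.5357] marg 0.35
-> [ 0.348 -0.333  0.138] [ 1.2581  0.937  -1.0202  1.5644  0.4526  1.819   1.041 ] marg 0.17
-> [ 0.644 -0.052  0.125] [ 0.6057  1.1228 -1.0071  1.1332  0.2901  1.8099  0.658 ] marg 0.18
[ 0.3483 -0.333   0.1376] 1
1 [0. 0. 0.] [0 0 0]
28 [0 0 0] [-0.015 -0.451  6.684]
14 [-0.0047  0.0285 -0.0035] [0 0 0]
-> [ 0.348 -0.333  0.138] [ 0.7222  0.6808 -0.1902  1.6183  0.1932  1.638  -1.5357] marg 0.35
  warn 12 0.0 0.0 0.2
  warn 18 12.3 6.5 0.02
  warn 19 22.8 12.2 0.02
  warn 20 33.3 17.9 0.02
  warn 21 43.9 23.6 0.02
  warn 22 54.6 29.2 0.02
  warn 23 65.4 34.9 0.02
  warn 24 76.7 40.5 0.02
  warn 25 88.7 46.0 0.02
  warn 26 102.5 51.3 0.03
  warn 27 121.7 56.2 
[... 1199 characters left out ...]
3.5 5.2 0.02
  warn 17 26.8 10.5 0.02
  warn 18 40.1 15.8 0.02
  warn 19 53.3 21.1 0.02
  warn 20 66.6 26.4 0.02
  warn 21 80.0 31.6 0.02
  warn 22 93.6 36.9 0.02
  warn 23 107.5 42.1 0.02
  warn 24 121.9 47.2 0.02
  warn 25 137.0 52.1 0.03
  warn 26 153.1 57.0 0.04
  warn 27 171.0 61.5 0.05
-> [ 0.45 -0.2   0.16] [-0.0473  1.3285  1.29    1.8349 -0.6475  1.99   -2.66  ] marg 0.0
  warn 0 182.6 62.3 0.05
  warn 1 193.9 63.2 0.05
  warn 2 204.8 64.2 0.05
  warn 3 215.3 65.3 0.06
  warn 4 225.2 66.5 0.06
  warn 5 234.6 67.8 0.06
  warn 6 243.4 69.3 0.06
  warn 7 251.5 70.9 0.03
  warn 8 259.7 72.6 0.03
-> [ 0.644 -0.052  0.125] [-0.2591  1.3176  1.29    1.9094 -1.04    1.99   -2.66  ] marg 0.0
```

>>> send_rows:
  targets: [0.0014, -0.0204, -0.0054, 0, 0, 0, 0.0014, -0.0204, -0.0054, 0, 0, 0, 0.0014, -0.0204, -0.0054, 0, 0, 0, 0.0014, -0.0204, -0.0054, 0, 0, 0, 0.0014, -0.0204, -0.0054, 0, 0, 0, 0.0014, -0.0204, -0.0054, 0, 0, 0, 0.0014, -0.0204, -0.0054, 0, 0, 0, 0.0014, -0.0204, -0.0054, 0, 0, 0]

```text
time_s: 42.77
tcp_pos: [0.4495, -0.1985, 0.1581]
orientation: [[0.644, -0.41, -0.646], [-0.29, -0.912, 0.289], [-0.708, 0.002, -0.706]]
wrist_force: [-0.2, -0.3, -0.6]
gripper_width: 0.408
```

>>> send_rows:
  targets: [0, 0, 0, 0.016, 0.465, -6.881, 0, 0, 0, 0.016, 0.465, -6.881, 0, 0, 0, 0.016, 0.465, -6.881, 0, 0, 0, 0.016, 0.465, -6.881, 0, 0, 0, 0.016, 0.465, -6.881, 0, 0, 0, 0.016, 0.465, -6.881, 0, 0, 0, 0.016, 0.465, -6.881, 0, 0, 0, 0.016, 0.465, -6.881, 0, 0, 0, 0.016, 0.465, -6.881, 0, 0, 0, 0.016, 0.465, -6.881]

```text
time_s: 43.6
tcp_pos: [0.449, -0.1994, 0.158]
orientation: [[0.651, 0.482, -0.586], [0.73, -0.608, 0.312], [-0.206, -0.631, -0.748]]
wrist_force: [-0.4, 0.7, -1.1]
gripper_width: 0.414
```

>>> send_rows:
  targets: [0, 0, 0, 0.016, 0.465, -6.881, 0, 0, 0, 0.016, 0.465, -6.881, 0, 0, 0, 0.016, 0.465, -6.881, 0, 0, 0, 0.016, 0.465, -6.881, 0, 0, 0, 0.016, 0.465, -6.881, 0, 0, 0, 0.016, 0.465, -6.881, 0, 0, 0, 0.016, 0.465, -6.881, 0, 0, 0, 0.016, 0.465, -6.881, 0, 0, 0, 0.016, 0.465, -6.881, 0, 0, 0, 0.016, 0.465, -6.881]

```text
time_s: 44.43
tcp_pos: [0.449, -0.1996, 0.158]
orientation: [[-0.177, 0.805, -0.566], [0.808, 0.447, 0.383], [0.562, -0.389, -0.73]]
wrist_force: [-0.3, 0.3, -1.0]
gripper_width: 0.412
```

>>> send_rows:
  targets: [0, 0, 0, 0.016, 0.465, -6.881, 0, 0, 0, 0.016, 0.465, -6.881, 0, 0, 0, 0.016, 0.465, -6.881, 0, 0, 0, 0.016, 0.465, -6.881, 0, 0, 0, 0.016, 0.465, -6.881, 0, 0, 0, 0, 0, 0, 0, 0, 0, 0, 0, 0, 0, 0, 0, 0, 0, 0]

```text
time_s: 45.1
tcp_pos: [0.4493, -0.1995, 0.1586]
orientation: [[-0.575, 0.575, -0.582], [0.406, 0.818, 0.407], [0.71, -0.002, -0.704]]
wrist_force: [0.3, -0.8, -0.9]
gripper_width: 0.417
```

```bash
python3 st.py; python3 plan.py .6546 -.0596 .0736 145 45 -1 0 .065
```

```text
45.1 [ 1.053   0.9781 -1.1242  1.5255  0.3502  1.7909  0.7755] [ 0.4493 -0.1995  0.1586] 0.41650515032137314 [ 0.2978 -0.7907 -0.9199]
[[-0.5754  0.5749 -0.5817]
 [ 0.4059  0.8183  0.4071]
 [ 0.71   -0.0019 -0.7042]]
rotvec [-0.0128 -0.2362 -0.1396] | 0.27465625075710265
world d [ 0.1944  0.1474 -0.0333] cur-axes [-0.0756  0.2325 -0.0297] after-rot axes [-0.0763  0.2323 -0.0293] len 0.24626497409773365
q [ 0.6244  1.1505 -1.0724  1.1315  0.3349  1.8238  0.6212] 0.00020247781339083432 3.637879881118792e-05
```

>>> send_rows:
  targets: [-0.0085, 0.0258, -0.0033, -0.01, -0.24, -0.14, -0.0085, 0.0258, -0.0033, 0, 0, 0, -0.0085, 0.0258, -0.0033, 0, 0, 0, -0.0085, 0.0258, -0.0033, 0, 0, 0, -0.0085, 0.0258, -0.0033, 0, 0, 0, -0.0085, 0.0258, -0.0033, 0, 0, 0, -0.0085, 0.0258, -0.0033, 0, 0, 0, -0.0085, 0.0258, -0.0033, 0, 0, 0, -0.0083, 0.0259, -0.0029, 0, 0, 0, 0, 0, 0, 0, 0, 0]

```text
time_s: 45.93
tcp_pos: [0.6455, -0.0458, 0.1257]
orientation: [[-0.583, 0.569, -0.58], [0.4, 0.823, 0.404], [0.707, 0.004, -0.707]]
wrist_force: [-2.1, 1.1, -0.6]
gripper_width: 0.411
```

>>> send_rows:
  targets: [0, 0, 0, 0, 0, 0, 0, 0, 0, 0, 0, 0, 0, 0, 0, 0, 0, 0, 0, 0, 0, 0, 0, 0]

```text
time_s: 46.27
tcp_pos: [0.6436, -0.0533, 0.1267]
orientation: [[-0.58, 0.574, -0.578], [0.406, 0.819, 0.406], [0.706, 0.001, -0.708]]
wrist_force: [-0.2, 0.1, -0.8]
gripper_width: 0.414
```

```bash
python3 plan.py .6546 -.0596 .0736 145 45 -1 0 0;python3 look.py 11; python3 crop.py 11
```

```text
rotvec [0.0471 0.1018 0.0136] | 0.11293955505514797
world d [ 0.0002  0.0013 -0.0663] cur-axes [-0.0464  0.0011  0.0474] after-rot axes [-0.0465  0.0012  0.0473] len 0.06631920585329026
q [ 0.6197  1.2131 -1.0396  1.1534  0.3757  1.7535  0.6491] 1.9460051578506013e-05 4.064827511308798e-06
top
px [337.3 230.3] area 187 h 0.0382 ctr [ 0.4438 -0.1617] size [0.0363 0.0655] ang 69.6
px [296.9 234.3] area 250 h 0.0492 ctr [ 0.428  -0.0162] size [0.0672 0.0468] ang 20.5
scene
px [254.9 201.5] area 237 h 0.0504 ctr [ 0.4315 -0.0189] size [0.0696 0.0467] ang 20.8
px [123.4 232.9] area 91 h 0.0252 ctr [ 0.5011 -0.4019] size [0.045 0.034] ang 10.8
```

View pics/c11.png

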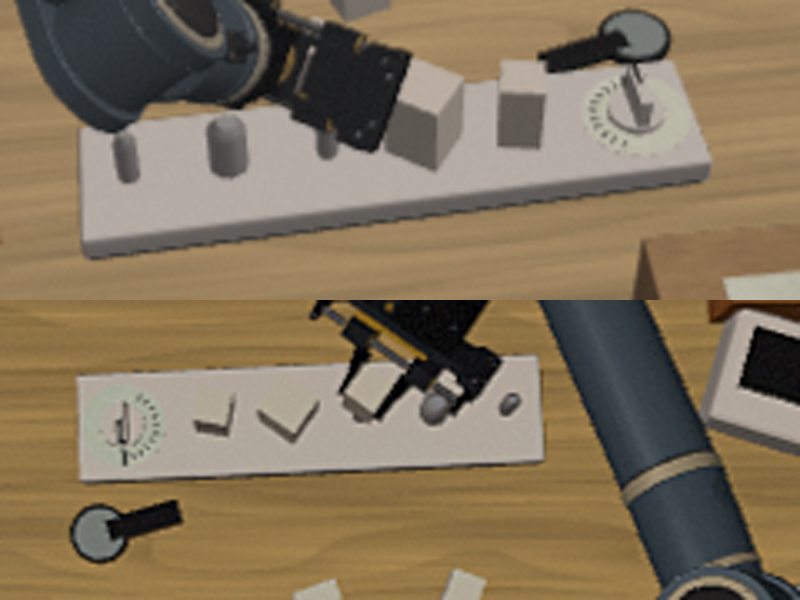

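>>> send_rows:
  targets: [-0.007, 0.001, 0.0071, 0, 0, 0, -0.007, 0, 0.0071, 0, 0, 0, -0.007, 0, 0.0071, 0, 0, 0, -0.007, 0, 0.0071, 0, 0, 0, -0.0035, 0, 0.0035, 0, 0, 0, 0, 0, 0, 0, 0, 0, 0, 0, 0, 0, 0, 0, 0, 0, 0, 0, 0, 0]

```text
time_s: 47.03
tcp_pos: [0.6445, -0.0505, 0.082]
orientation: [[-0.582, 0.572, -0.578], [0.404, 0.82, 0.406], [0.706, 0.003, -0.708]]
wrist_force: [0.7, 1.2, 0.1]
gripper_width: 0.416
```

```bash
python3 plan.py .6546 -.0596 .0736 145 45 -1 0 0
```

```text
rotvec [0.04   0.0618 0.1726] | 0.1875886953555077
world d [-0.0008 -0.0015 -0.0216] cur-axes [-0.0154 -0.0017  0.0151] after-rot axes [-0.0155 -0.0017  0.0151] len 0.02169758961748348
q [ 0.6198  1.2132 -1.0399  1.1534  0.3759  1.7536  0.6489] 5.962106740421122e-06 1.1716811742534609e-06
```

>>> send_rows:
  targets: [-0.0035, -0.0008, 0.0035, 0, 0, 0, -0.0035, 0, 0.0035, 0, 0, 0, -0.0035, 0, 0.0035, 0, 0, 0, -0.0021, 0, 0.0021, 0, 0, 0, 0, 0, 0, 0, 0, 0, 0, 0, 0, 0, 0, 0]

```text
time_s: 47.53
tcp_pos: [0.6438, -0.0513, 0.0635]
orientation: [[-0.581, 0.572, -0.579], [0.404, 0.82, 0.405], [0.707, 0.002, -0.707]]
wrist_force: [-0.8, 0.5, -1.6]
gripper_width: 0.411
```

>>> send_rows:
  targets: [-0.0014, 0, 0.0014, 0, 0, 0, -0.0014, 0, 0.0014, 0, 0, 0, 0, 0, 0, 0, 0, 0]

```text
time_s: 47.78
tcp_pos: [0.6442, -0.0513, 0.0615]
orientation: [[-0.581, 0.572, -0.578], [0.403, 0.82, 0.407], [0.707, 0.003, -0.707]]
wrist_force: [0.3, -1.4, 4.4]
gripper_width: 0.412
```

>>> send_rows:
  targets: [-0.0007, 0, 0.0007, 0, 0, 0, -0.0007, 0, 0.0007, 0, 0, 0, 0, 0, 0, 0, 0, 0]

```text
time_s: 48.03
tcp_pos: [0.6442, -0.0513, 0.0614]
orientation: [[-0.581, 0.572, -0.579], [0.402, 0.82, 0.407], [0.707, 0.004, -0.707]]
wrist_force: [0.4, -2.1, 10.8]
gripper_width: 0.416
```

>>> send_rows:
  targets: [0.0018, 0, -0.0018, 0, 0, 0, 0, 0, 0, 0, 0, 0, 0, 0, 0, 0, 0, 0]

```text
time_s: 48.28
tcp_pos: [0.6444, -0.0514, 0.0614]
orientation: [[-0.582, 0.573, -0.577], [0.404, 0.82, 0.406], [0.706, 0.003, -0.708]]
wrist_force: [2.6, -2.2, 5.7]
gripper_width: 0.407
```

>>> send_rows:
  targets: [0, 0, 0, 0, 0, 0, 0, 0, 0, 0, 0, 0, 0, 0, 0, 0, 0, 0, 0, 0, 0, 0, 0, 0, 0, 0, 0, 0, 0, 0]
  hand: -0.12

```text
time_s: 48.7
tcp_pos: [0.6437, -0.0512, 0.0599]
orientation: [[-0.581, 0.572, -0.579], [0.404, 0.82, 0.405], [0.707, 0.002, -0.707]]
wrist_force: [0.3, 0.4, 0.2]
gripper_width: 0.553
```

>>> send_rows:
  targets: [0, 0, -0.015, 0, 0, 0, 0, 0, -0.025, 0, 0, 0, 0, 0, -0.03, 0, 0, 0, 0, 0, -0.03, 0, 0, 0, 0, 0, 0, 0, 0, 0, 0, 0, 0, 0, 0, 0]

```text
time_s: 49.2
tcp_pos: [0.7027, -0.0918, 0.132]
orientation: [[-0.582, 0.573, -0.576], [0.405, 0.819, 0.406], [0.705, 0.003, -0.709]]
wrist_force: [-0.2, 0.3, -0.8]
gripper_width: 0.558
```

```bash
python3 st.py; python3 look.py 12; python3 crop.py 12
```

```text
49.2 [ 0.5416  1.2032 -1.0101  0.8712  0.3542  1.9683  0.7129] [ 0.7027 -0.0918  0.132 ] 0.5575207181588233 [-0.2369  0.3023 -0.7759]
[[-0.5825  0.5733 -0.5762]
 [ 0.405   0.8193  0.4058]
 [ 0.7048  0.003  -0.7094]]
top
px [337.3 230.4] area 183 h 0.0379 ctr [ 0.4434 -0.1619] size [0.0359 0.0651] ang 69.2
px [296.9 234.3] area 247 h 0.0494 ctr [ 0.4281 -0.0165] size [0.0671 0.0464] ang 20.7
scene
px [254.9 201.5] area 237 h 0.0505 ctr [ 0.4317 -0.0189] size [0.0694 0.0467] ang 20.7
px [208.2 211.5] area 225 h 0.0394 ctr [ 0.4541 -0.1623] size [0.0466 0.08  ] ang 67.9
px [123.9 232.9] area 105 h 0.0253 ctr [ 0.5007 -0.4022] size [0.0437 0.0368] ang 14.8
```

View pics/c12.png

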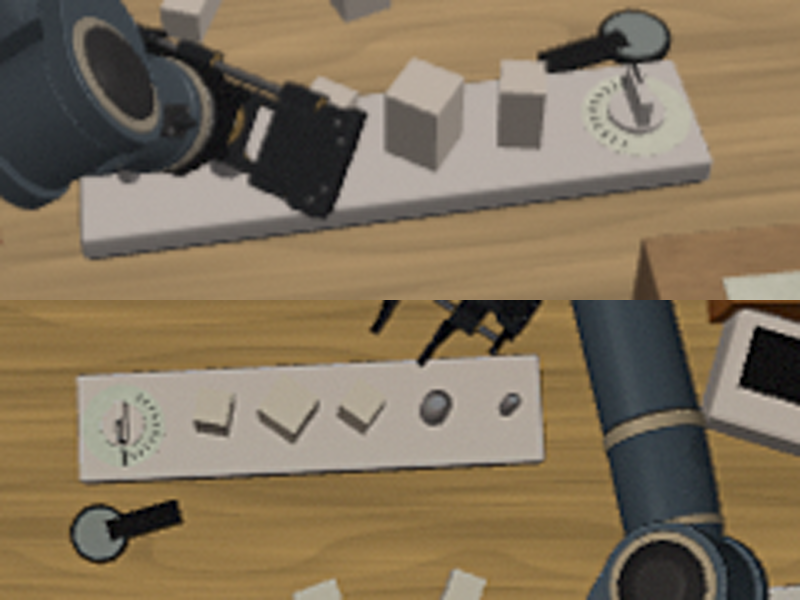

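Run:
```python
from go import *
route([.52,-.14,.21],[.452,-.1654,.022],160,55,1,.09,7,0)
route([.52,-.14,.21],[.452,-.1654,.022],160,55,1,.09,7,1)
```

```text
7 [ 0.0203 -0.0205  0.0041] [0 0 0]
25 [0 0 0] [ 0.591 -0.678  6.762]
6 [0.0204 0.0079 0.0136] [0 0 0]
-> [ 0.52 -0.14  0.21] [ 0.8887  0.9532 -1.1097  1.3793  0.2637  1.85    0.7064] marg 0.14
-> [ 0.52 -0.14  0.21] [ 0.3021  0.7916 -0.1131  1.3128 -0.0625  1.99   -1.7349] marg 0.0
-> [ 0.507 -0.185  0.063] [ 0.352   0.9562 -0.0957  1.3535  0.0021  1.7921 -1.6643] marg 0.2
7 [ 0.0203 -0.0205  0.0041] [0 0 0]
28 [0 0 0] [-0.586  0.673 -6.708]
6 [0.0204 0.0079 0.0136] [0 0 0]
-> [ 0.52 -0.14  0.21] [ 0.8887  0.9532 -1.1097  1.3793  0.2637  1.85    0.7064] marg 0.14
  warn 16 7.5 1.9 0.16
  warn 17 14.5 3.6 0.14
  warn 18 22.4 5.6 0.13
  warn 19 32.1 8.5 0.03
  warn 20 42.6 13.4 0.02
  warn 21 53.1 18.8 0.02
  warn 22 63.4 24.4 0.02
  warn 23 73.6 30.1 0.02
  warn 24 83.5 35.9 0.02
  warn 25 93.2 41.8 0.02
  warn 26 102.6 47.7 0.02
  warn 27 111.6 53.6 0.02
-> [ 0.52 -0.14  0.21] [ 0.8349  1.2908 -1.39    1.415   0.1673  1.99    2.66  ] marg 0.0
  warn 0 113.8 53.8 0.05
  warn 1 116.4 53.9 0.05
  warn 2 119.3 54.1 0.05
  warn 3 122.6 54.2 0.05
  warn 4 126.2 54.3 0.06
  warn 5 130.0 54.3 0.06
-> [ 0.507 -0.185  0.063] [ 0.8792  1.4704 -1.39    1.5191  0.4876  1.99    2.66  ] marg 0.0
```

Run:
```python
from go import *
route([.46,-.16,.19],[.452,-.1654,.022],160,55,1,.09,9,0)
```

```text
9 [ 0.0172 -0.0216  0.0077] [0 0 0]
25 [0 0 0] [ 0.591 -0.678  6.762]
5 [0.0269 0.0016 0.0059] [0 0 0]
-> [ 0.46 -0.16  0.19] [ 1.0032  0.9228 -1.1245  1.5283  0.2802  1.7847  0.7455] marg 0.21
-> [ 0.46 -0.16  0.19] [ 0.4118  0.742  -0.2069  1.4728  0.0064  1.8917 -1.7347] marg 0.1
-> [ 0.507 -0.185  0.063] [ 0.4031  0.9625 -0.1856  1.3492  0.0452  1.7971 -1.7155] marg 0.19
```

>>> send_rows:
  targets: [0.0172, -0.0216, 0.0077, 0, 0, 0, 0.0172, -0.0216, 0.0077, 0, 0, 0, 0.0172, -0.0216, 0.0077, 0, 0, 0, 0.0172, -0.0216, 0.0077, 0, 0, 0, 0.0172, -0.0216, 0.0077, 0, 0, 0, 0.0172, -0.0216, 0.0077, 0, 0, 0, 0.0172, -0.0216, 0.0077, 0, 0, 0, 0.0172, -0.0216, 0.0077, 0, 0, 0, 0.0172, -0.0216, 0.0077, 0, 0, 0]
  hand: -1

```text
time_s: 50.05
tcp_pos: [0.4574, -0.1606, 0.1902]
orientation: [[-0.58, 0.571, -0.581], [0.403, 0.821, 0.405], [0.708, 0.001, -0.706]]
wrist_force: [0.4, -1.4, -0.0]
gripper_width: 0.993
```

>>> send_rows:
  targets: [0, 0, 0, 0.591, -0.678, 6.762, 0, 0, 0, 0.591, -0.678, 6.762, 0, 0, 0, 0.591, -0.678, 6.762, 0, 0, 0, 0.591, -0.678, 6.762, 0, 0, 0, 0.591, -0.678, 6.762, 0, 0, 0, 0.591, -0.678, 6.762, 0, 0, 0, 0.591, -0.678, 6.762, 0, 0, 0, 0.591, -0.678, 6.762, 0, 0, 0, 0.591, -0.678, 6.762, 0, 0, 0, 0.591, -0.678, 6.762]

```text
time_s: 50.88
tcp_pos: [0.4587, -0.1602, 0.1901]
orientation: [[0.224, 0.74, -0.634], [0.961, -0.061, 0.268], [0.159, -0.67, -0.725]]
wrist_force: [0.2, 0.7, -1.1]
gripper_width: 1.001
```

>>> send_rows:
  targets: [0, 0, 0, 0.591, -0.678, 6.762, 0, 0, 0, 0.591, -0.678, 6.762, 0, 0, 0, 0.591, -0.678, 6.762, 0, 0, 0, 0.591, -0.678, 6.762, 0, 0, 0, 0.591, -0.678, 6.762, 0, 0, 0, 0.591, -0.678, 6.762, 0, 0, 0, 0.591, -0.678, 6.762, 0, 0, 0, 0.591, -0.678, 6.762, 0, 0, 0, 0.591, -0.678, 6.762, 0, 0, 0, 0.591, -0.678, 6.762]

```text
time_s: 51.72
tcp_pos: [0.4587, -0.1601, 0.19]
orientation: [[0.668, 0.059, -0.742], [0.345, -0.908, 0.238], [-0.66, -0.414, -0.627]]
wrist_force: [-0.5, 0.4, 0.5]
gripper_width: 1.001
```

>>> send_rows:
  targets: [0, 0, 0, 0.591, -0.678, 6.762, 0, 0, 0, 0.591, -0.678, 6.762, 0, 0, 0, 0.591, -0.678, 6.762, 0, 0, 0, 0.591, -0.678, 6.762, 0, 0, 0, 0.591, -0.678, 6.762, 0, 0, 0, 0, 0, 0, 0, 0, 0, 0, 0, 0, 0, 0, 0, 0, 0, 0]

```text
time_s: 52.38
tcp_pos: [0.4597, -0.1603, 0.1907]
orientation: [[0.54, -0.342, -0.769], [-0.194, -0.94, 0.282], [-0.819, -0.003, -0.573]]
wrist_force: [0.3, 0.2, 1.3]
gripper_width: 0.999
```

```bash
python3 st.py; python3 look.py 13; python3 topface.py 13 .4445 -.163 .038; python3 topface.py 0 .4445 -.163 .038;python3 plan.py .452 -.1654 .022 160 55 1 .09
```

```text
52.3833 [ 0.4075  0.7403 -0.198   1.4731  0.0028  1.8923 -1.7271] [ 0.4597 -0.1603  0.1907] 0.999427051362637 [0.3153 0.1668 1.3213]
[[ 0.5397 -0.3419 -0.7693]
 [-0.1938 -0.9397  0.2816]
 [-0.8192 -0.0029 -0.5734]]
top
px [337.3 230.4] area 184 h 0.0385 ctr [ 0.4435 -0.1617] size [0.036  0.0651] ang 69.6
px [296.9 234.3] area 249 h 0.0491 ctr [ 0.428  -0.0162] size [0.0672 0.0468] ang 20.5
scene
px [254.9 201.4] area 237 h 0.0506 ctr [ 0.4312 -0.0191] size [0.0687 0.0467] ang 20.7
px [208.  211.5] area 226 h 0.0388 ctr [ 0.4514 -0.1627] size [0.0456 0.079 ] ang 73.9
px [123.1 233.3] area 85 h 0.0255 ctr [ 0.5008 -0.4024] size [0.0434 0.0331] ang 12.9
scene 195 h 0.038 [ 0.4444 -0.1638] [0.038  0.0685] 70.5 mean [ 0.4448 -0.1643]
top 142 h 0.0378 [ 0.4433 -0.163 ] [0.0355 0.0656] 69.2 mean [ 0.4426 -0.1625]
scene 189 h 0.0387 [ 0.4451 -0.1639] [0.0377 0.0684] 70.5 mean [ 0.446  -0.1644]
top 130 h 0.0374 [ 0.4432 -0.1634] [0.0356 0.0656] 69.2 mean [ 0.4432 -0.1627]
rotvec [-0.1046 -0.0543  0.0929] | 0.15008330767248546
world d [ 0.0468 -0.0249 -0.1281] cur-axes [0.135  0.0077 0.0306] after-rot axes [0.135  0.0074 0.0305] len 0.13862269084554693
q [ 0.3979  0.9617 -0.1765  1.3497  0.0408  1.7965 -1.7103] 5.9367474334946236e-05 5.747758854430143e-06
```

>>> send_rows:
  targets: [0.027, 0.0015, 0.0061, 0, 0, 0, 0.027, 0.0015, 0.0061, 0, 0, 0, 0.027, 0.0015, 0.0061, 0, 0, 0, 0.027, 0.0015, 0.0061, 0, 0, 0, 0.027, 0.0015, 0.0061, 0, 0, 0, 0, 0, 0, 0, 0, 0, 0, 0, 0, 0, 0, 0, 0, 0, 0, 0, 0, 0, 0, 0, 0, 0, 0, 0]

```text
time_s: 53.23
tcp_pos: [0.5078, -0.1857, 0.065]
orientation: [[0.542, -0.343, -0.767], [-0.197, -0.939, 0.281], [-0.817, -0.001, -0.577]]
wrist_force: [-0.0, 0.3, 0.3]
gripper_width: 1.001
```

```bash
python3 plan.py .452 -.1654 .022 160 55 1 0
```

```text
rotvec [-0.1126 -0.2251  0.0239] | 0.25279999171507295
world d [-0.0702  0.0255 -0.0537] cur-axes [0.0008 0.0002 0.092 ] after-rot axes [0.0012 0.0001 0.092 ] len 0.09203684988238986
q [ 0.4117  0.9428 -0.186   1.5636  0.0475  1.6035 -1.7195] 8.750194366443623e-05 1.8204390841061887e-05
```

>>> send_rows:
  targets: [0.001, 0, 0.0115, -0.1, -0.2, 0, 0, 0, 0.0115, 0, 0, 0, 0, 0, 0.0115, 0, 0, 0, 0, 0, 0.0115, 0, 0, 0, 0, 0, 0.0115, 0, 0, 0, 0, 0, 0.0115, 0, 0, 0, 0, 0, 0.0115, 0, 0, 0, 0, 0, 0.0115, 0, 0, 0, 0, 0, 0, 0, 0, 0, 0, 0, 0, 0, 0, 0]

```text
time_s: 54.07
tcp_pos: [0.4374, -0.1602, 0.011]
orientation: [[0.539, -0.342, -0.77], [-0.196, -0.94, 0.28], [-0.819, 0.0, -0.573]]
wrist_force: [-0.3, 0.0, 1.2]
gripper_width: 1.0
```

>>> send_rows:
  targets: [0, 0, 0, 0, 0, 0, 0, 0, 0, 0, 0, 0, 0, 0, 0, 0, 0, 0, 0, 0, 0, 0, 0, 0, 0, 0, 0, 0, 0, 0, 0, 0, 0, 0, 0, 0, 0, 0, 0, 0, 0, 0, 0, 0, 0, 0, 0, 0, 0, 0, 0, 0, 0, 0, 0, 0, 0, 0, 0, 0]
  hand: 1

```text
time_s: 54.9
tcp_pos: [0.437, -0.1602, 0.0096]
orientation: [[0.537, -0.342, -0.771], [-0.196, -0.94, 0.281], [-0.82, 0.0, -0.572]]
wrist_force: [0.7, -0.7, -1.0]
gripper_width: 0.412
```

```bash
python3 st.py; python3 plan.py .452 -.1654 .022 160 55 1 0|head -2
```

```text
54.9 [ 0.4114  0.9456 -0.185   1.5637  0.0475  1.6024 -1.7194] [ 0.437  -0.1602  0.0096] 0.4120926284665791 [ 0.6505 -0.6606 -1.0385]
[[ 0.5373 -0.3422 -0.7709]
 [-0.1961 -0.9396  0.2805]
 [-0.8203  0.0004 -0.5719]]
rotvec [ 0.0036  0.1166 -0.0276] | 0.11986548565819304
world d [0.0006 0.     0.0017] cur-axes [-0.0011 -0.0002 -0.0015] after-rot axes [-0.0011 -0.0002 -0.0015] len 0.0018182782003919404
```

>>> send_rows:
  targets: [-0.005, 0, -0.0035, 0, 0, 0, -0.016, 0, -0.0115, 0, 0, 0, -0.0164, 0, -0.0115, 0, 0, 0, -0.0164, 0, -0.0115, 0, 0, 0, -0.0164, 0, -0.0115, 0, 0, 0, -0.0164, 0, -0.0115, 0, 0, 0, -0.0164, 0, -0.0115, 0, 0, 0, 0, 0, 0, 0, 0, 0, 0, 0, 0, 0, 0, 0]

```text
time_s: 55.65
tcp_pos: [0.4381, -0.1604, 0.1363]
orientation: [[0.54, -0.342, -0.769], [-0.197, -0.94, 0.28], [-0.819, 0.0, -0.574]]
wrist_force: [-0.2, 0.5, -1.6]
gripper_width: 0.409
```

```bash
python3 st.py
python3 - <<'E'
from go import *
p=bot.sense()['tcp_pos']
for psi in (195,205):
  for f in (0,1): print(psi,f);route(p,[.6606,-.2157,.0725],psi,35,-1,0,1,f,.065)
E
```

```text
55.65 [ 0.4184  0.7745 -0.1965  1.5539  0.0205  1.7782 -1.7203] [ 0.4381 -0.1604  0.1363] 0.40891717806752625 [-0.2219  0.5201 -1.5982]
[[ 0.5397 -0.3423 -0.7691]
 [-0.1969 -0.9396  0.28  ]
 [-0.8185  0.0003 -0.5745]]
195 0
1 [0. 0. 0.] [0 0 0]
23 [0 0 0] [1.142 1.47  6.496]
8 [-0.0205 -0.0139 -0.0122] [0 0 0]
-> [ 0.438 -0.16   0.136] [ 0.4185  0.7746 -0.1965  1.5541  0.0206  1.7781 -1.7203] marg 0.21
  warn 10 0.0 0.0 0.25
  warn 11 0.0 0.0 0.23
  warn 12 0.0 0.0 0.21
  warn 15 7.7 3.0 0.07
  warn 16 21.6 8.3 0.02
  warn 17 35.8 13.7 0.02
  warn 18 50.6 18.9 0.03
  warn 19 66.4 24.0 0.04
  warn 20 83.8 28.8 0.05
  warn 21 104.0 33.0 0.08
  warn 22 128.5 36.3 0.14
-> [ 0.438 -0.16   0.136] [-0.4467  0.97    1.29    2.0961 -0.8606  1.174  -2.66  ] marg 0.0
  warn 0 124.3 37.5 0.05
  warn 1 120.8 38.7 0.05
  warn 2 117.8 39.8 0.05
  warn 3 115.4 40.9 0.05
  warn 4 113.7 42.0 0.05
  warn 5 112.6 43.1 0.05
  warn 6 112.0 44.2 0.04
  warn 7 112.1 45.3 0.04
-> [ 0.65  -0.218  0.122] [-0.3688  1.073   1.29    1.7115 -0.9427  1.2909 -2.66  ] marg 0.0
195 1
1 [0. 0. 0.] [0 0 0]
30 [0 0 0] [-
[... 825 characters left out ...]
3 -0.7788  1.1313 -2.66  ] marg 0.0
  warn 0 107.6 33.1 0.06
  warn 1 103.3 34.1 0.05
  warn 2 99.6 34.9 0.05
  warn 3 96.7 35.8 0.05
  warn 4 94.5 36.6 0.05
  warn 5 93.0 37.5 0.05
  warn 6 92.1 38.4 0.05
  warn 7 91.9 39.3 0.05
-> [ 0.651 -0.22   0.122] [-0.4004  1.0783  1.29    1.6514 -0.8488  1.2865 -2.66  ] marg 0.0
205 1
1 [0. 0. 0.] [0 0 0]
31 [0 0 0] [-1.134 -1.916 -6.447]
8 [-0.0182 -0.018  -0.0106] [0 0 0]
-> [ 0.438 -0.16   0.136] [ 0.4185  0.7746 -0.1965  1.5541  0.0206  1.7781 -1.7203] marg 0.21
-> [ 0.438 -0.16   0.136] [ 0.8712  0.9284 -1.2809  1.7841  0.8047  1.8041  1.3154] marg 0.11
-> [ 0.651 -0.22   0.122] [ 0.6191  1.1157 -1.1237  1.177   0.9971  1.99    1.617 ] marg 0.0
```

Run:
```python
from go import *
t=dict(np.load('top0.npz'));from h import ray,pts
W=pts(t);m=(W[...,2]>.15)&(W[...,0]>.75)&(W[...,1]<-.25)&(W[...,1]>-.42);print('bottle',W[m].min(0),W[m].max(0))
for psi in (165,175):
  az=np.radians(psi-180);g=[.6585+.0023*np.cos(az),-.2167+.0023*np.sin(az),.0725];print(psi,g)
  for wp,n in (([.47,-.16,.15],2),([.45,-.2,.16],2)): route(wp,g,psi,35,-1,0,n,1,.06)
```

```text
bottle [ 0.8337 -0.3736  0.15  ] [ 0.8996 -0.3048  0.2137]
165 [np.float64(0.6607216294004649), np.float64(-0.2172952838037358), 0.0725]
2 [ 0.003  -0.0056 -0.0162] [0 0 0]
27 [0 0 0] [-1.176 -0.21  -6.693]
7 [-0.0247 -0.0009 -0.0116] [0 0 0]
-> [ 0.47 -0.16  0.15] [ 0.3996  0.7987 -0.1957  1.4638  0.01    1.8423 -1.7327] marg 0.15
-> [ 0.47 -0.16  0.15] [ 0.9516  0.9471 -1.2116  1.6023  0.5429  1.7441  0.9063] marg 0.18
-> [ 0.65  -0.215  0.117] [ 0.6902  1.151  -1.0871  1.0448  0.6822  1.954   1.0791] marg 0.04
2 [-0.0026  0.0166 -0.0169] [0 0 0]
27 [0 0 0] [-1.176 -0.21  -6.693]
7 [-0.0266  0.0054 -0.0112] [0 0 0]
-> [ 0.45 -0.2   0.16] [ 0.45    0.7796 -0.1807  1.4736  0.0518  1.8562 -1.6765] marg 0.13
-> [ 0.45 -0.2   0.16] [ 1.0165  0.9121 -1.1917  1.6099  0.5454  1.7592  0.9859] marg 0.2
-> [ 0.65  -0.215  0.117] [ 0.6846  1.142  -1.0647  1.0453  0.6668  1.9458  1.0888] marg 0.04
175 [np.float64(0.6607912478056109), np.float64(-0.21690045820831963), 0.0725]
2 [ 0.003  -0.0056 -0.0162] [0 0 0]
28 [0 0 0] [-1.174 -0.631 -6.676]
7 [-0.0243 -0.0057 -0.0113] [0 0 0]
-> [ 0.47 -0.16  0.15] [ 0.3996  0.7987 -0.1957  1.4638  0.01    1.8423 -1.7327] marg 0.15
-> [ 0.47 -0.16  0.15] [ 0.9254  0.9781 -1.2642  1.6106  0.6294  1.8081  0.9861] marg 0.13
-> [ 0.65  -0.216  0.117] [ 0.666   1.156  -1.1093  1.0572  0.7728  1.99    1.2112] marg 0.0
2 [-0.0026  0.0166 -0.0169] [0 0 0]
28 [0 0 0] [-1.174 -0.631 -6.676]
7 [-0.027   0.0002 -0.0114] [0 0 0]
-> [ 0.45 -0.2   0.16] [ 0.45    0.7796 -0.1807  1.4736  0.0518  1.8562 -1.6765] marg 0.13
-> [ 0.45 -0.2   0.16] [ 0.9937  0.9398 -1.2451  1.6234  0.6324  1.8154  1.067 ] marg 0.14
-> [ 0.65  -0.216  0.117] [ 0.666   1.156  -1.1093  1.0572  0.7727  1.99    1.2112] marg 0.0
```

>>> send_rows:
  targets: [-0.0026, 0.0166, -0.0169, 0, 0, 0, -0.0026, 0.0166, -0.0169, 0, 0, 0, 0, 0, 0, -1.176, -0.21, -6.693, 0, 0, 0, -1.176, -0.21, -6.693, 0, 0, 0, -1.176, -0.21, -6.693, 0, 0, 0, -1.176, -0.21, -6.693, 0, 0, 0, -1.176, -0.21, -6.693, 0, 0, 0, -1.176, -0.21, -6.693, 0, 0, 0, -1.176, -0.21, -6.693]

```text
time_s: 56.4
tcp_pos: [0.4489, -0.1997, 0.1578]
orientation: [[0.552, 0.254, -0.794], [0.575, -0.806, 0.141], [-0.604, -0.534, -0.591]]
wrist_force: [0.4, -0.1, -0.7]
gripper_width: 0.414
```

>>> send_rows:
  targets: [0, 0, 0, -1.176, -0.21, -6.693, 0, 0, 0, -1.176, -0.21, -6.693, 0, 0, 0, -1.176, -0.21, -6.693, 0, 0, 0, -1.176, -0.21, -6.693, 0, 0, 0, -1.176, -0.21, -6.693, 0, 0, 0, -1.176, -0.21, -6.693, 0, 0, 0, -1.176, -0.21, -6.693, 0, 0, 0, -1.176, -0.21, -6.693, 0, 0, 0, -1.176, -0.21, -6.693, 0, 0, 0, -1.176, -0.21, -6.693]

```text
time_s: 57.23
tcp_pos: [0.4489, -0.1997, 0.1579]
orientation: [[-0.122, 0.714, -0.69], [0.978, 0.204, 0.039], [0.168, -0.67, -0.723]]
wrist_force: [-0.4, 0.2, -0.6]
gripper_width: 0.414
```

>>> send_rows:
  targets: [0, 0, 0, -1.176, -0.21, -6.693, 0, 0, 0, -1.176, -0.21, -6.693, 0, 0, 0, -1.176, -0.21, -6.693, 0, 0, 0, -1.176, -0.21, -6.693, 0, 0, 0, -1.176, -0.21, -6.693, 0, 0, 0, -1.176, -0.21, -6.693, 0, 0, 0, -1.176, -0.21, -6.693, 0, 0, 0, -1.176, -0.21, -6.693, 0, 0, 0, -1.176, -0.21, -6.693, 0, 0, 0, -1.176, -0.21, -6.693]

```text
time_s: 58.07
tcp_pos: [0.4488, -0.2, 0.1581]
orientation: [[-0.79, 0.254, -0.557], [0.205, 0.967, 0.15], [0.577, 0.005, -0.817]]
wrist_force: [-0.5, 0.1, -0.9]
gripper_width: 0.409
```

>>> send_rows:
  targets: [0, 0, 0, 0, 0, 0, 0, 0, 0, 0, 0, 0, 0, 0, 0, 0, 0, 0]

```text
time_s: 58.32
tcp_pos: [0.4492, -0.1998, 0.1585]
orientation: [[-0.788, 0.26, -0.558], [0.213, 0.966, 0.149], [0.577, -0.001, -0.817]]
wrist_force: [-0.6, 0.1, -0.5]
gripper_width: 0.414
```

```bash
python3 st.py; python3 plan.py .6607 -.2173 .0725 165 35 -1 0 .06
```

```text
58.3167 [ 1.0133  0.9104 -1.1835  1.6113  0.5415  1.757   0.9877] [ 0.4492 -0.1998  0.1585] 0.4136134026591363 [-0.6358  0.0665 -0.5011]
[[-0.7883  0.2601 -0.5576]
 [ 0.213   0.9656  0.1493]
 [ 0.5772 -0.0011 -0.8166]]
rotvec [-0.0079 -0.2529 -0.097 ] | 0.2709986131686443
world d [ 0.2012 -0.0148 -0.0414] cur-axes [-0.1856  0.0381 -0.0806] after-rot axes [-0.186   0.0378 -0.0798] len 0.20592306692574144
q [ 0.683   1.1396 -1.0586  1.0455  0.6626  1.9436  1.0915] 0.000314046089965561 5.525986466453726e-05
```

>>> send_rows:
  targets: [-0.0233, 0.0047, -0.01, 0, -0.25, -0.1, -0.0233, 0.0047, -0.01, 0, 0, 0, -0.0233, 0.0047, -0.01, 0, 0, 0, -0.0233, 0.0047, -0.01, 0, 0, 0, -0.0233, 0.0047, -0.01, 0, 0, 0, -0.0233, 0.0047, -0.01, 0, 0, 0, -0.0233, 0.0047, -0.01, 0, 0, 0, -0.0229, 0.0049, -0.0098, 0, 0, 0, 0, 0, 0, 0, 0, 0, 0, 0, 0, 0, 0, 0]

```text
time_s: 59.15
tcp_pos: [0.6514, -0.2125, 0.1173]
orientation: [[-0.792, 0.256, -0.554], [0.21, 0.967, 0.147], [0.573, 0.0, -0.819]]
wrist_force: [-0.1, 0.5, -0.0]
gripper_width: 0.409
```

>>> send_rows:
  targets: [0, 0, 0, 0, 0, 0, 0, 0, 0, 0, 0, 0, 0, 0, 0, 0, 0, 0]

```text
time_s: 59.4
tcp_pos: [0.6501, -0.2149, 0.1187]
orientation: [[-0.792, 0.258, -0.553], [0.211, 0.966, 0.148], [0.572, 0.0, -0.82]]
wrist_force: [-0.4, -0.6, -0.5]
gripper_width: 0.411
```

```bash
python3 st.py|head -1;python3 plan.py .6607 -.2173 .0725 165 35 -1 0 0;python3 look.py 14; python3 crop.py 14
```

```text
59.4 [ 0.6787  1.129  -1.0383  1.0473  0.648   1.9362  1.102 ] [ 0.6501 -0.2149  0.1187] 0.4114938588356389 [-0.3875 -0.6453 -0.4816]
rotvec [-0.0193  0.0856  0.0695] | 0.11193373235005384
world d [ 0.0003  0.0004 -0.0615] cur-axes [-0.0353  0.0004  0.0503] after-rot axes [-0.0354  0.0004  0.0503] len 0.061497181827956555
q [ 0.6788  1.1883 -1.0173  1.0745  0.6805  1.8653  1.0988] 1.9413742834423017e-05 4.571366132299252e-06
top
px [296.9 234.3] area 249 h 0.0492 ctr [ 0.428  -0.0162] size [0.0672 0.0468] ang 20.5
scene
px [254.9 201.5] area 238 h 0.0507 ctr [ 0.4318 -0.0189] size [0.0696 0.0467] ang 20.8
```

View pics/scene14.png

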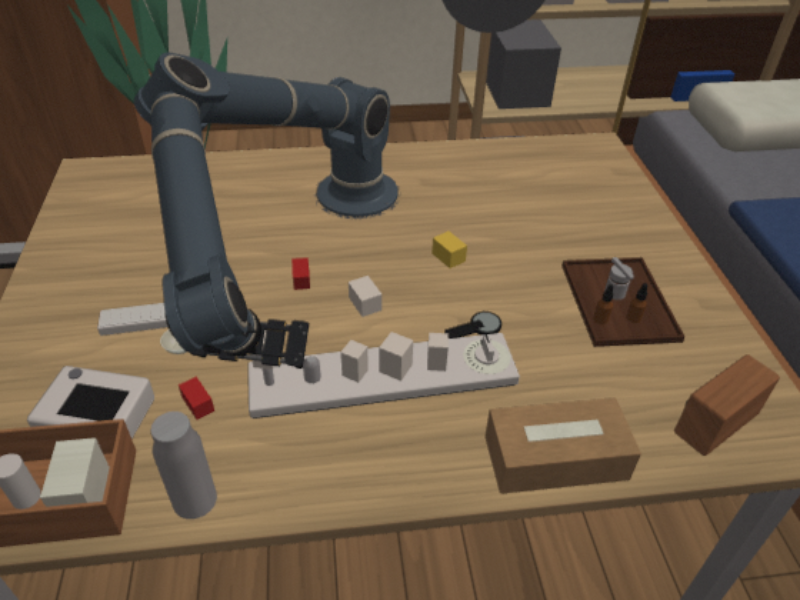

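Aligned. Descend.

>>> send_rows:
  targets: [-0.0052, 0, 0.0074, 0, 0, 0, -0.0052, 0, 0.0074, 0, 0, 0, -0.0052, 0, 0.0074, 0, 0, 0, -0.0052, 0, 0.0074, 0, 0, 0, -0.0026, 0, 0.0037, 0, 0, 0, 0, 0, 0, 0, 0, 0, 0, 0, 0, 0, 0, 0, 0, 0, 0, 0, 0, 0]

```text
time_s: 60.17
tcp_pos: [0.651, -0.2142, 0.0776]
orientation: [[-0.793, 0.257, -0.553], [0.21, 0.966, 0.149], [0.572, 0.002, -0.82]]
wrist_force: [0.4, -0.3, -0.7]
gripper_width: 0.412
```

```bash
python3 plan.py .6607 -.2173 .0725 165 35 -1 0 0
```

```text
rotvec [0.0248 0.0857 0.1277] | 0.15576711400088236
world d [-0.0006 -0.0003 -0.0205] cur-axes [-0.0113 -0.0005  0.0171] after-rot axes [-0.0113 -0.0004  0.0171] len 0.020464966890495623
q [ 0.6788  1.1883 -1.0172  1.0745  0.6804  1.8652  1.0988] 6.183971566402824e-06 1.4146515245176831e-06
```

>>> send_rows:
  targets: [-0.0029, 0, 0.0041, 0, 0, 0, -0.0029, 0, 0.0041, 0, 0, 0, -0.0029, 0, 0.0041, 0, 0, 0, -0.0012, 0, 0.0016, 0, 0, 0, 0, 0, 0, 0, 0, 0, 0, 0, 0, 0, 0, 0]

```text
time_s: 60.67
tcp_pos: [0.6508, -0.2144, 0.06]
orientation: [[-0.792, 0.257, -0.553], [0.21, 0.966, 0.148], [0.573, 0.001, -0.82]]
wrist_force: [0.0, 0.0, -1.1]
gripper_width: 0.411
```

>>> send_rows:
  targets: [-0.0012, 0, 0.0016, 0, 0, 0, -0.0012, 0, 0.0016, 0, 0, 0, 0, 0, 0, 0, 0, 0]

```text
time_s: 60.92
tcp_pos: [0.6513, -0.2144, 0.0579]
orientation: [[-0.793, 0.257, -0.553], [0.21, 0.966, 0.149], [0.572, 0.002, -0.82]]
wrist_force: [0.3, -0.6, 3.9]
gripper_width: 0.412
```

>>> send_rows:
  targets: [-0.0006, 0, 0.0008, 0, 0, 0, -0.0006, 0, 0.0008, 0, 0, 0, 0, 0, 0, 0, 0, 0]

```text
time_s: 61.17
tcp_pos: [0.6513, -0.2144, 0.0579]
orientation: [[-0.792, 0.257, -0.553], [0.21, 0.966, 0.149], [0.573, 0.002, -0.82]]
wrist_force: [-1.0, -0.9, 11.2]
gripper_width: 0.408
```

>>> send_rows:
  targets: [0.0014, 0, -0.0021, 0, 0, 0, 0, 0, 0, 0, 0, 0, 0, 0, 0, 0, 0, 0]

```text
time_s: 61.42
tcp_pos: [0.6517, -0.2144, 0.0579]
orientation: [[-0.793, 0.258, -0.552], [0.211, 0.966, 0.148], [0.572, 0.002, -0.821]]
wrist_force: [2.0, -0.4, 5.8]
gripper_width: 0.414
```

>>> send_rows:
  targets: [0, 0, 0, 0, 0, 0, 0, 0, 0, 0, 0, 0, 0, 0, 0, 0, 0, 0, 0, 0, 0, 0, 0, 0, 0, 0, 0, 0, 0, 0]
  hand: -0.15

```text
time_s: 61.83
tcp_pos: [0.6509, -0.2144, 0.0562]
orientation: [[-0.792, 0.257, -0.554], [0.21, 0.966, 0.148], [0.573, 0.001, -0.819]]
wrist_force: [1.3, 0.5, -0.1]
gripper_width: 0.571
```

>>> send_rows:
  targets: [0, 0, -0.015, 0, 0, 0, 0, 0, -0.025, 0, 0, 0, 0, 0, -0.025, 0, 0, 0, 0, 0, -0.02, 0, 0, 0, 0, 0, 0, 0, 0, 0, 0, 0, 0, 0, 0, 0]

```text
time_s: 62.33
tcp_pos: [0.6987, -0.2269, 0.1273]
orientation: [[-0.793, 0.257, -0.552], [0.212, 0.966, 0.146], [0.571, -0.001, -0.821]]
wrist_force: [0.4, -0.1, -0.1]
gripper_width: 0.575
```

```bash
python3 st.py
python3 - <<'E'
from go import *
# wide: centre (.4298,-.0177), mouth az 200.6 ; grasp 9mm toward foot
a=np.radians(20.6);g=[.4298+.009*np.cos(a),-.0177+.009*np.sin(a),.024];print(g)
for al in(50,55): route([.5,-.12,.2],g,200.6,al,1,.09,8,0)
E
```

```text
62.3333 [ 0.545   1.1269 -0.8261  0.8423  0.552   1.9785  1.2415] [ 0.6987 -0.2269  0.1273] 0.5749854355568159 [ 0.3973 -0.1077 -0.0625]
[[-0.7932  0.2573 -0.5519]
 [ 0.2118  0.9663  0.1461]
 [ 0.571  -0.001  -0.821 ]]
[np.float64(0.4382245358216508), np.float64(-0.014533425164357685), 0.024]
8 [0.0277 0.0065 0.0082] [0 0 0]
23 [0 0 0] [ 0.863 -1.41   6.485]
7 [ 0.0174 -0.0172  0.0082] [0 0 0]
-> [ 0.5  -0.12  0.2 ] [ 0.7718  0.7732 -0.9759  1.5241  0.3481  1.7252  1.0288] marg 0.26
-> [ 0.5  -0.12  0.2 ] [ 0.1437  0.6847 -0.2401  1.505   0.3507  1.8318 -1.3895] marg 0.16
-> [0.489 0.005 0.07 ] [-0.0034  0.8378 -0.2791  1.5699  0.2597  1.6479 -1.6046] marg 0.34
8 [0.0277 0.0065 0.0082] [0 0 0]
23 [0 0 0] [ 1.151 -1.484  6.473]
7 [ 0.0189 -0.0172  0.0067] [0 0 0]
-> [ 0.5  -0.12  0.2 ] [ 0.7718  0.7732 -0.9759  1.5241  0.3481  1.7252  1.0288] marg 0.26
-> [ 0.5  -0.12  0.2 ] [ 0.1153  0.7275 -0.2124  1.4756  0.3583  1.9004 -1.3852] marg 0.09
-> [0.493 0.006 0.065] [-0.0312  0.894  -0.2502  1.517   0.2521  1.7257 -1.5962] marg 0.26
```

>>> send_rows:
  targets: [0.0, 0, -0.02, 0, 0, 0, 0.0277, 0.0065, 0.0082, 0, 0, 0, 0.0277, 0.0065, 0.0082, 0, 0, 0, 0.0277, 0.0065, 0.0082, 0, 0, 0, 0.0277, 0.0065, 0.0082, 0, 0, 0, 0.0277, 0.0065, 0.0082, 0, 0, 0, 0.0277, 0.0065, 0.0082, 0, 0, 0, 0.0277, 0.0065, 0.0082, 0, 0, 0, 0.0277, 0.0065, 0.0082, 0, 0, 0, 0, 0, 0.02, 0, 0, 0]
  hand: -1

```text
time_s: 63.17
tcp_pos: [0.4962, -0.1166, 0.2008]
orientation: [[-0.794, 0.252, -0.553], [0.205, 0.968, 0.146], [0.572, 0.003, -0.82]]
wrist_force: [1.4, 1.0, 0.7]
gripper_width: 0.996
```

>>> send_rows:
  targets: [0, 0, 0, 1.151, -1.484, 6.473, 0, 0, 0, 1.151, -1.484, 6.473, 0, 0, 0, 1.151, -1.484, 6.473, 0, 0, 0, 1.151, -1.484, 6.473, 0, 0, 0, 1.151, -1.484, 6.473, 0, 0, 0, 1.151, -1.484, 6.473, 0, 0, 0, 1.151, -1.484, 6.473, 0, 0, 0, 1.151, -1.484, 6.473, 0, 0, 0, 1.151, -1.484, 6.473, 0, 0, 0, 1.151, -1.484, 6.473]

```text
time_s: 64.0
tcp_pos: [0.4965, -0.1195, 0.1962]
orientation: [[-0.263, 0.81, -0.524], [0.965, 0.21, -0.16], [-0.02, -0.548, -0.837]]
wrist_force: [0.4, -0.0, 0.5]
gripper_width: 0.997
```

>>> send_rows:
  targets: [0, 0, 0, 1.151, -1.484, 6.473, 0, 0, 0, 1.151, -1.484, 6.473, 0, 0, 0, 1.151, -1.484, 6.473, 0, 0, 0, 1.151, -1.484, 6.473, 0, 0, 0, 1.151, -1.484, 6.473, 0, 0, 0, 1.151, -1.484, 6.473, 0, 0, 0, 1.151, -1.484, 6.473, 0, 0, 0, 1.151, -1.484, 6.473, 0, 0, 0, 1.151, -1.484, 6.473, 0, 0, 0, 1.151, -1.484, 6.473]

```text
time_s: 64.83
tcp_pos: [0.4967, -0.1194, 0.1958]
orientation: [[0.433, 0.561, -0.706], [0.521, -0.795, -0.312], [-0.736, -0.233, -0.636]]
wrist_force: [0.3, 0.7, -0.1]
gripper_width: 0.998
```

>>> send_rows:
  targets: [0, 0, 0, 1.151, -1.484, 6.473, 0, 0, 0, 1.151, -1.484, 6.473, 0, 0, 0, 1.151, -1.484, 6.473, 0, 0, 0, 0, 0, 0, 0, 0, 0, 0, 0, 0, 0, 0, 0, 0, 0, 0]

```text
time_s: 65.33
tcp_pos: [0.4975, -0.1199, 0.1968]
orientation: [[0.532, 0.354, -0.769], [0.208, -0.935, -0.287], [-0.821, -0.007, -0.571]]
wrist_force: [-0.2, 0.6, -0.1]
gripper_width: 0.998
```

```bash
python3 st.py; python3 look.py 15; python3 crop.py 15; python3 plan.py .4382 -.0145 .024 200.6 55 1 .09
```

```text
65.3333 [ 0.0142  0.7189 -0.0497  1.4904  0.3051  1.8637 -1.3036] [ 0.4975 -0.1199  0.1968] 0.9978458738758618 [-0.2073  0.5792 -0.1417]
[[ 0.5318  0.354  -0.7693]
 [ 0.2075 -0.9352 -0.2869]
 [-0.821  -0.0071 -0.5708]]
top
scene
px [257.2 205.2] area 111 h 0.0506 ctr [ 0.4467 -0.0129] size [0.0349 0.0473] ang 20.3
px [122.3 233.5] area 75 h 0.0245 ctr [ 0.5013 -0.4059] size [0.0452 0.0264] ang 10.8
rotvec [-0.1198  0.1049  0.3094] | 0.3479381711465121
world d [-0.005   0.1261 -0.1326] cur-axes [ 0.1321 -0.119   0.0436] after-rot axes [ 0.1314 -0.1198  0.0436] len 0.1830375466844215
q [-0.1283  0.8804 -0.0947  1.5245  0.1832  1.6995 -1.5088] 6.633270744979346e-05 1.260300157798058e-05
```

View pics/c15.png

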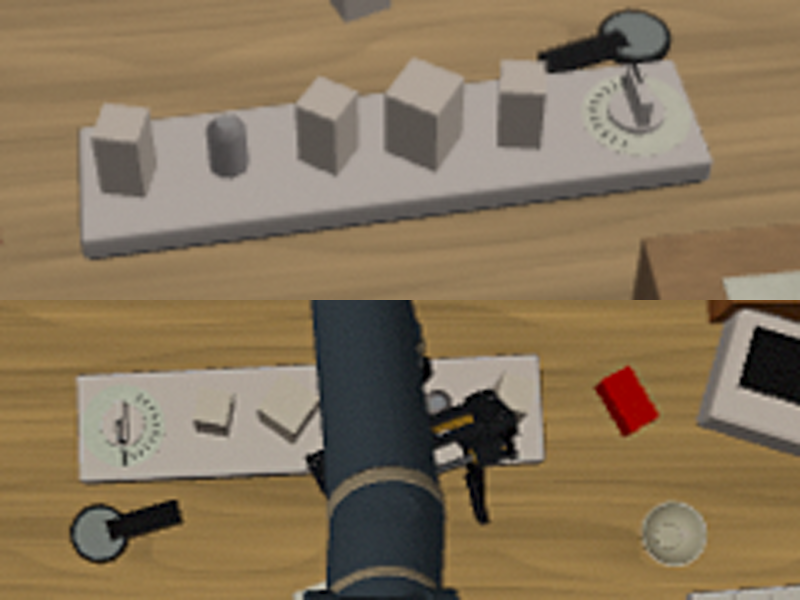

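```bash
python3 plan.py .4382 -.0145 .028 200.6 50 1 .08
python3 - <<'E'
from ik import *
q0=np.array([0.6788,1.1883,-1.0173,1.0745,0.6805,1.8653,1.0988])
for psi in (160,165,170,175):
    az=np.radians(psi-180);Rm=tool(psi,40,-1);g=np.array([.6546+.004*np.cos(az),-.1368+.004*np.sin(az),.0752])
    for up in(.052,0): q,e,a=IK(TCP(g,Rm)+[0,0,up],Rm,q0);print(psi,up,q,e.round(2))
E
```

```text
rotvec [-0.1333  5.1048  0.3039] | 5.115621959410733
world d [-0.0157  0.122  -0.1301] cur-axes [ 0.1235 -0.119   0.0515] after-rot axes [ 0.1178 -0.1198  0.062 ] len 0.1790730223251111
q [-0.1108  0.8154 -0.1076  1.599   0.1843  1.6042 -1.512 ] 8.894979453051891e-05 1.8729963703003808e-05
160 0.052 [ 0.6179  1.1506 -1.0419  1.071   0.5284  1.931   0.9208] 0.0
160 0 [ 0.6182  1.2024 -1.0256  1.0916  0.5621  1.8727  0.9272] 0.0
165 0.052 [ 0.5968  1.1526 -1.0428  1.0661  0.5684  1.9589  0.9873] 0.0
165 0 [ 0.597   1.204  -1.0259  1.0867  0.6008  1.9001  0.9918] 0.0
170 0.052 [ 0.5771  1.1532 -1.0437  1.0655  0.6093  1.9822  1.0545] 0.0
170 0 [ 0.5771  1.2042 -1.026   1.0862  0.6404  1.923   1.0569] 0.0
175 0.052 [ 0.5507  1.1401 -1.014   1.07    0.6312  1.99    1.1363] 0.0
175 0 [ 0.5588  1.2031 -1.026   1.0898  0.6807  1.9414  1.1222] 0.0
```

>>> send_rows:
  targets: [0, 0, 0, -0.13, 5.1, 0.3, 0.0168, -0.0171, 0.0089, 0, 0, 0, 0.0168, -0.0171, 0.0089, 0, 0, 0, 0.0168, -0.0171, 0.0089, 0, 0, 0, 0.0168, -0.0171, 0.0089, 0, 0, 0, 0.0168, -0.0171, 0.0089, 0, 0, 0, 0.0168, -0.0171, 0.0089, 0, 0, 0, 0.0168, -0.0171, 0.0089, 0, 0, 0, 0, 0, 0, 0, 0, 0, 0, 0, 0, 0, 0, 0]

```text
time_s: 66.27
tcp_pos: [0.482, 0.002, 0.0672]
orientation: [[0.6, 0.353, -0.718], [0.226, -0.936, -0.271], [-0.767, 0.0, -0.641]]
wrist_force: [0.4, -1.0, -0.5]
gripper_width: 1.003
```

>>> send_rows:
  targets: [0, 0, 0, 0, 0, 0, 0, 0, 0, 0, 0, 0]

```text
time_s: 66.43
tcp_pos: [0.4833, -0.0001, 0.0684]
orientation: [[0.605, 0.349, -0.716], [0.222, -0.937, -0.269], [-0.765, 0.004, -0.644]]
wrist_force: [1.1, -0.1, -0.0]
gripper_width: 0.999
```

```bash
python3 plan.py .4382 -.0145 .028 200.6 50 1 0; python3 look.py 16
```

```text
rotvec [-0.0135 -0.0938 -0.2742] | 0.29012043479856403
world d [-0.0585 -0.0195 -0.0524] cur-axes [ 0.0004 -0.0023  0.0809] after-rot axes [ 0.0005 -0.0024  0.0809] len 0.08090549647406473
q [-0.0875  0.8255 -0.1097  1.7582  0.2048  1.4376 -1.5329] 6.485602040179213e-05 1.4267226298205048e-05
top
scene
px [252.4 196.9] area 86 h 0.0505 ctr [ 0.4127 -0.0258] size [0.0293 0.0463] ang 21.2
px [122.7 232.9] area 77 h 0.0249 ctr [ 0.4976 -0.4058] size [0.0368 0.0289] ang 14.5
```

View pics/scene16.png

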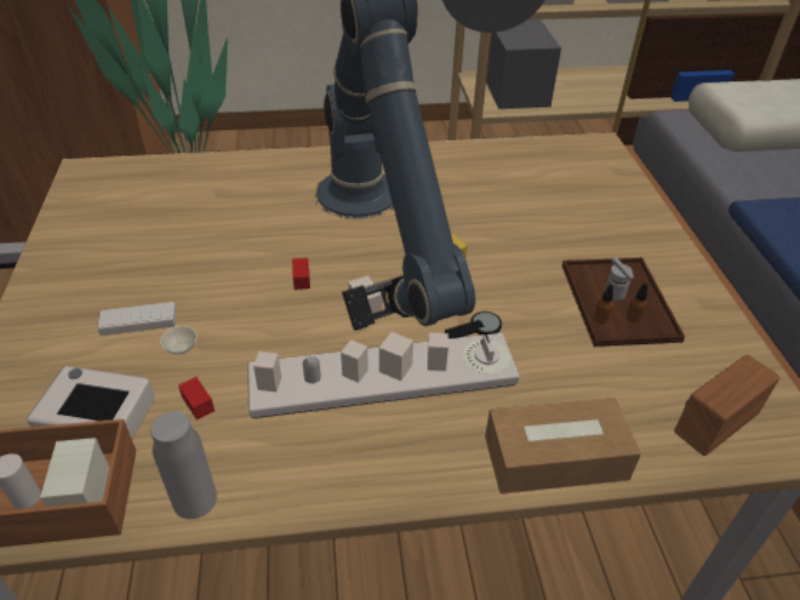

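>>> send_rows:
  targets: [0, -0.0023, 0.01, 0, 0, -0.27, 0, 0, 0.0101, 0, 0, 0, 0, 0, 0.0101, 0, 0, 0, 0, 0, 0.0101, 0, 0, 0, 0, 0, 0.0101, 0, 0, 0, 0, 0, 0.0101, 0, 0, 0, 0, 0, 0.0101, 0, 0, 0, 0, 0, 0.0101, 0, 0, 0, 0, 0, 0, 0, 0, 0, 0, 0, 0, 0, 0, 0]

```text
time_s: 67.37
tcp_pos: [0.4233, -0.0183, 0.0151]
orientation: [[0.6, 0.353, -0.718], [0.228, -0.936, -0.27], [-0.767, -0.002, -0.642]]
wrist_force: [0.1, 0.4, -0.1]
gripper_width: 1.003
```

>>> send_rows:
  targets: [0, 0, 0, 0, 0, 0, 0, 0, 0, 0, 0, 0, 0, 0, 0, 0, 0, 0, 0, 0, 0, 0, 0, 0, 0, 0, 0, 0, 0, 0, 0, 0, 0, 0, 0, 0, 0, 0, 0, 0, 0, 0, 0, 0, 0, 0, 0, 0, 0, 0, 0, 0, 0, 0, 0, 0, 0, 0, 0, 0]
  hand: 1

```text
time_s: 68.2
tcp_pos: [0.4239, -0.0182, 0.0154]
orientation: [[0.601, 0.353, -0.717], [0.228, -0.935, -0.27], [-0.766, -0.002, -0.643]]
wrist_force: [-0.0, 0.2, 0.1]
gripper_width: 0.54
```

```bash
python3 st.py; python3 plan.py .4382 -.0145 .028 200.6 50 1 0|head -2
```

```text
68.2 [-0.0892  0.8258 -0.1107  1.7601  0.2037  1.4358 -1.533 ] [ 0.4239 -0.0182  0.0154] 0.5402123588858447 [-0.0011  0.2434  0.1262]
[[ 0.6008  0.3533 -0.717 ]
 [ 0.2282 -0.9355 -0.2697]
 [-0.7661 -0.0016 -0.6427]]
rotvec [0.0118 0.0037 0.1286] | 0.12920058282691418
world d [ 0.0009 -0.0014  0.0006] cur-axes [-0.0002  0.0016 -0.0007] after-rot axes [-0.0002  0.0016 -0.0007] len 0.0017300922270298293
```

>>> send_rows:
  targets: [-0.005, 0, -0.004, 0, 0, 0, -0.0153, 0, -0.0129, 0, 0, 0, -0.0153, 0, -0.0129, 0, 0, 0, -0.0153, 0, -0.0129, 0, 0, 0, -0.0153, 0, -0.0129, 0, 0, 0, -0.0153, 0, -0.0129, 0, 0, 0, -0.0153, 0, -0.0129, 0, 0, 0, -0.0153, 0, -0.0129, 0, 0, 0, 0, 0, 0, 0, 0, 0, 0, 0, 0, 0, 0, 0]

```text
time_s: 69.03
tcp_pos: [0.4245, -0.0181, 0.1623]
orientation: [[0.603, 0.353, -0.715], [0.229, -0.936, -0.269], [-0.764, -0.001, -0.645]]
wrist_force: [0.2, 0.3, -1.5]
gripper_width: 0.536
```

```bash
python3 st.py
python3 - <<'E'
from go import *
for wp in ([.45,-.05,.17],[.46,-.12,.17]):
  for f in(0,1):print(wp,f);route(wp,[.6584,-.1378,.0746],165,40,-1,0,4,f,.058)
E
```

```text
69.0333 [-0.0841  0.6151 -0.117   1.7285  0.1819  1.6698 -1.486 ] [ 0.4245 -0.0181  0.1623] 0.5364441233318666 [ 0.2458  0.3337 -1.5151]
[[ 0.6029  0.3532 -0.7154]
 [ 0.2287 -0.9355 -0.2692]
 [-0.7643 -0.0014 -0.6448]]
[0.45, -0.05, 0.17] 0
4 [ 0.0006  0.0097 -0.0037] [0 0 0]
23 [0 0 0] [-0.565  1.49  -6.543]
8 [-0.0245 -0.0039 -0.0121] [0 0 0]
-> [ 0.45 -0.05  0.17] [-0.0467  0.6351 -0.0973  1.6659  0.2183  1.7048 -1.4311] marg 0.29
-> [ 0.45 -0.05  0.17] [ 0.6274  0.6987 -0.8007  1.6711  0.185   1.6146  1.0461] marg 0.38
-> [ 0.647 -0.135  0.118] [ 0.4759  1.025  -0.6802  1.0751  0.3337  1.8705  1.1632] marg 0.12
[0.45, -0.05, 0.17] 1
4 [ 0.0006  0.0097 -0.0037] [0 0 0]
30 [0 0 0] [ 0.574 -1.512  6.643]
8 [-0.0245 -0.0039 -0.0121] [0 0 0]
-> [ 0.45 -0.05  0.17] [-0.0467  0.6351 -0.0973  1.6659  0.2183  1.7048 -1.4311] marg 0.29
  warn 18 8.5 1.9 0.1
  warn 19 20.8 6.9 0.02
  warn 20 33.3 12.5 0.02
  warn 21 45.7 18.0 0.02
  warn 22 58.1 23.6 0.02
  warn 23 70.6 29.1 0.02
  warn 24 83.4 34.6 0.02
  warn 25 96.5 40.0 0.02
  warn 26 110.2 45.3 0.03
  warn 27 124.8 50.5 0.04
  warn 28 
[... 977 characters left out ...]
7] [ 0.0332  0.6472 -0.0636  1.641   0.2873  1.6974 -1.3356] marg 0.29
  warn 19 9.3 3.9 0.04
  warn 20 21.0 9.7 0.02
  warn 21 32.6 15.5 0.02
  warn 22 44.2 21.3 0.02
  warn 23 55.8 27.1 0.02
  warn 24 67.5 32.8 0.02
  warn 25 79.5 38.5 0.02
  warn 26 91.8 44.2 0.02
  warn 27 104.7 49.7 0.03
  warn 28 118.5 55.1 0.04
  warn 29 162.8 57.4 0.2
-> [ 0.46 -0.12  0.17] [-0.2286  1.1844  1.29    1.9201 -0.7722  1.8046 -2.66  ] marg 0.0
  warn 0 169.3 58.1 0.06
  warn 1 179.9 58.3 0.1
  warn 2 186.9 59.0 0.1
  warn 3 185.8 60.6 0.05
  warn 4 185.5 62.2 0.05
  warn 5 186.0 63.7 0.05
  warn 6 187.3 65.3 0.05
-> [ 0.647 -0.135  0.118] [-0.2982  1.1482  1.29    1.8034 -1.04    1.6035 -2.66  ] marg 0.0
```

>>> send_rows:
  targets: [-0.0019, 0.027, -0.0007, 0, 0, 0, -0.0019, 0.027, -0.0007, 0, 0, 0, -0.0019, 0.027, -0.0007, 0, 0, 0, -0.0019, 0.027, -0.0007, 0, 0, 0, 0, 0, 0, -0.565, 1.49, -6.543, 0, 0, 0, -0.565, 1.49, -6.543, 0, 0, 0, -0.565, 1.49, -6.543]

```text
time_s: 69.62
tcp_pos: [0.459, -0.1204, 0.1675]
orientation: [[0.492, 0.566, -0.661], [0.553, -0.79, -0.264], [-0.672, -0.236, -0.702]]
wrist_force: [-0.1, -0.1, -1.4]
gripper_width: 0.536
```

>>> send_rows:
  targets: [0, 0, 0, -0.565, 1.49, -6.543, 0, 0, 0, -0.565, 1.49, -6.543, 0, 0, 0, -0.565, 1.49, -6.543, 0, 0, 0, -0.565, 1.49, -6.543, 0, 0, 0, -0.565, 1.49, -6.543, 0, 0, 0, -0.565, 1.49, -6.543, 0, 0, 0, -0.565, 1.49, -6.543, 0, 0, 0, -0.565, 1.49, -6.543, 0, 0, 0, -0.565, 1.49, -6.543, 0, 0, 0, -0.565, 1.49, -6.543]

```text
time_s: 70.45
tcp_pos: [0.4588, -0.1201, 0.168]
orientation: [[-0.221, 0.81, -0.544], [0.973, 0.218, -0.071], [0.061, -0.545, -0.836]]
wrist_force: [-0.3, -0.6, -1.5]
gripper_width: 0.535
```

>>> send_rows:
  targets: [0, 0, 0, -0.565, 1.49, -6.543, 0, 0, 0, -0.565, 1.49, -6.543, 0, 0, 0, -0.565, 1.49, -6.543, 0, 0, 0, -0.565, 1.49, -6.543, 0, 0, 0, -0.565, 1.49, -6.543, 0, 0, 0, -0.565, 1.49, -6.543, 0, 0, 0, -0.565, 1.49, -6.543, 0, 0, 0, -0.565, 1.49, -6.543, 0, 0, 0, -0.565, 1.49, -6.543, 0, 0, 0, -0.565, 1.49, -6.543]

```text
time_s: 71.28
tcp_pos: [0.4589, -0.1205, 0.1679]
orientation: [[-0.737, 0.255, -0.625], [0.193, 0.967, 0.167], [0.647, 0.003, -0.762]]
wrist_force: [-0.2, 0.3, -1.3]
gripper_width: 0.541
```

>>> send_rows:
  targets: [0, 0, 0, 0, 0, 0, 0, 0, 0, 0, 0, 0, 0, 0, 0, 0, 0, 0]

```text
time_s: 71.53
tcp_pos: [0.4593, -0.12, 0.1687]
orientation: [[-0.737, 0.26, -0.624], [0.2, 0.966, 0.166], [0.645, -0.003, -0.764]]
wrist_force: [-0.3, 0.2, -0.4]
gripper_width: 0.536
```

```bash
python3 st.py; python3 plan.py .6584 -.1378 .0746 165 40 -1 0 .06
```

```text
71.5333 [ 0.6826  0.7183 -0.7498  1.6114  0.2376  1.6687  1.1464] [ 0.4593 -0.12    0.1687] 0.5363148991195115 [-0.2782  0.2278 -0.3524]
[[-0.7371  0.26   -0.6238]
 [ 0.2002  0.9656  0.1659]
 [ 0.6455 -0.0026 -0.7638]]
rotvec [-0.07   -0.2003 -0.1492] | 0.25936204790946593
world d [ 0.1875 -0.0147 -0.0484] cur-axes [-0.1724  0.0347 -0.0824] after-rot axes [-0.1728  0.0344 -0.0818] len 0.19421495112907924
q [ 0.4678  1.0177 -0.6598  1.0748  0.3202  1.8691  1.1731] 0.00028370628513803915 5.101123089707105e-05
```

>>> send_rows:
  targets: [-0.0207, 0.0043, -0.0113, -0.07, -0.2, -0.15, -0.0207, 0.0043, -0.0113, 0, 0, 0, -0.0207, 0.0043, -0.0113, 0, 0, 0, -0.0207, 0.0043, -0.0113, 0, 0, 0, -0.0207, 0.0043, -0.0113, 0, 0, 0, -0.0207, 0.0043, -0.0113, 0, 0, 0, -0.0207, 0.0043, -0.0113, 0, 0, 0, -0.0207, 0.0043, -0.0113, 0, 0, 0, 0, 0, 0, 0, 0, 0, 0, 0, 0, 0, 0, 0]

```text
time_s: 72.37
tcp_pos: [0.6476, -0.1333, 0.1313]
orientation: [[-0.74, 0.257, -0.621], [0.196, 0.966, 0.166], [0.643, 0.001, -0.766]]
wrist_force: [0.4, 0.5, -1.0]
gripper_width: 0.54
```

>>> send_rows:
  targets: [0, 0, 0, 0, 0, 0, 0, 0, 0, 0, 0, 0, 0, 0, 0, 0, 0, 0]

```text
time_s: 72.62
tcp_pos: [0.6468, -0.1349, 0.133]
orientation: [[-0.741, 0.258, -0.62], [0.197, 0.966, 0.166], [0.642, 0.001, -0.767]]
wrist_force: [0.0, -0.3, -0.6]
gripper_width: 0.537
```

```bash
python3 st.py|head -1;python3 plan.py .6584 -.1378 .0746 165 40 -1 0 0;python3 look.py 17; python3 crop.py 17
```

```text
72.6167 [ 0.471   1.0075 -0.6701  1.0682  0.3202  1.8864  1.1705] [ 0.6468 -0.1349  0.133 ] 0.5365383727192832 [ 0.0372 -0.3221 -0.6022]
rotvec [-0.0148  0.0781  0.0724] | 0.10746485767526366
world d [ 0.      0.0002 -0.0727] cur-axes [-0.0467  0.0002  0.0558] after-rot axes [-0.0467  0.0002  0.0558] len 0.07274730020372307
q [ 0.4693  1.0776 -0.6539  1.0992  0.3501  1.7943  1.1717] 2.4178601523490077e-05 5.495199622146309e-06
top
scene
px [123.2 233. ] area 96 h 0.0266 ctr [ 0.5061 -0.4009] size [0.052  0.0365] ang 6.6
```

View pics/c17.png

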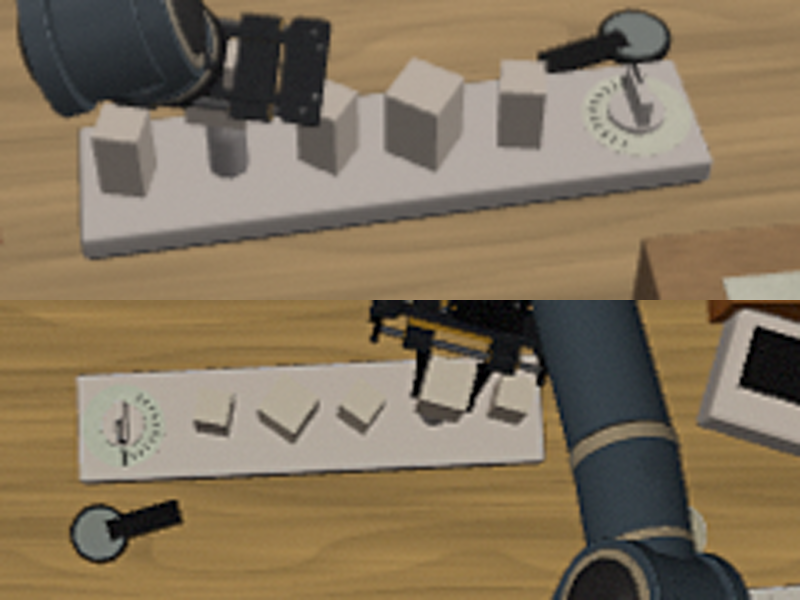

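>>> send_rows:
  targets: [-0.0058, 0, 0.0069, 0, 0, 0, -0.0058, 0, 0.0069, 0, 0, 0, -0.0058, 0, 0.0069, 0, 0, 0, -0.0058, 0, 0.0069, 0, 0, 0, 0, 0, 0, 0, 0, 0, 0, 0, 0, 0, 0, 0, 0, 0, 0, 0, 0, 0]

```text
time_s: 73.3
tcp_pos: [0.6475, -0.1346, 0.0961]
orientation: [[-0.741, 0.258, -0.62], [0.196, 0.966, 0.167], [0.642, 0.002, -0.766]]
wrist_force: [-0.6, -0.5, -0.7]
gripper_width: 0.538
```

```bash
python3 plan.py .6584 -.1378 .0746 165 40 -1 0 0
```

```text
rotvec [0.0321 0.037  0.116 ] | 0.12593666625434358
world d [-0.0007 -0.0001 -0.0358] cur-axes [-0.0225 -0.0003  0.0278] after-rot axes [-0.0225 -0.0003  0.0278] len 0.03579818056391003
q [ 0.4694  1.0776 -0.654   1.0992  0.3501  1.7943  1.1717] 1.1690923926632512e-05 2.638648270348494e-06
```

>>> send_rows:
  targets: [-0.0028, 0, 0.0035, 0, 0, 0, -0.0032, 0, 0.0038, 0, 0, 0, -0.0032, 0, 0.0038, 0, 0, 0, -0.0032, 0, 0.0038, 0, 0, 0, 0, 0, 0, 0, 0, 0, 0, 0, 0, 0, 0, 0]

```text
time_s: 73.8
tcp_pos: [0.647, -0.1346, 0.0762]
orientation: [[-0.74, 0.258, -0.621], [0.196, 0.966, 0.166], [0.643, 0.001, -0.766]]
wrist_force: [0.4, -0.5, 0.0]
gripper_width: 0.537
```

>>> send_rows:
  targets: [-0.0026, 0, 0.0031, 0, 0, 0, -0.0026, 0, 0.0031, 0, 0, 0, -0.0013, 0, 0.0015, 0, 0, 0, 0, 0, 0, 0, 0, 0, 0, 0, 0, 0, 0, 0]

```text
time_s: 74.22
tcp_pos: [0.6473, -0.1346, 0.0664]
orientation: [[-0.741, 0.258, -0.621], [0.197, 0.966, 0.167], [0.642, 0.001, -0.766]]
wrist_force: [0.4, -0.7, -0.9]
gripper_width: 0.541
```

>>> send_rows:
  targets: [-0.0013, 0, 0.0015, 0, 0, 0, -0.0013, 0, 0.0015, 0, 0, 0, 0, 0, 0, 0, 0, 0]

```text
time_s: 74.47
tcp_pos: [0.6473, -0.1347, 0.0623]
orientation: [[-0.741, 0.258, -0.621], [0.197, 0.966, 0.166], [0.642, 0.001, -0.766]]
wrist_force: [0.3, -0.1, -1.1]
gripper_width: 0.538
```

>>> send_rows:
  targets: [-0.0007, 0, 0.0008, 0, 0, 0, -0.0007, 0, 0.0008, 0, 0, 0, 0, 0, 0, 0, 0, 0]

```text
time_s: 74.72
tcp_pos: [0.6475, -0.1346, 0.0619]
orientation: [[-0.741, 0.258, -0.621], [0.196, 0.966, 0.167], [0.643, 0.001, -0.766]]
wrist_force: [-0.9, 0.2, 4.3]
gripper_width: 0.539
```

>>> send_rows:
  targets: [-0.0007, 0, 0.0008, 0, 0, 0, -0.0007, 0, 0.0008, 0, 0, 0, 0, 0, 0, 0, 0, 0]

```text
time_s: 74.97
tcp_pos: [0.6475, -0.1346, 0.0618]
orientation: [[-0.74, 0.257, -0.621], [0.196, 0.966, 0.167], [0.643, 0.002, -0.766]]
wrist_force: [-0.6, 0.2, 10.8]
gripper_width: 0.536
```

>>> send_rows:
  targets: [0.0014, 0, -0.0017, 0, 0, 0, 0, 0, 0, 0, 0, 0, 0, 0, 0, 0, 0, 0]

```text
time_s: 75.22
tcp_pos: [0.6478, -0.1347, 0.0618]
orientation: [[-0.741, 0.258, -0.62], [0.197, 0.966, 0.167], [0.642, 0.002, -0.767]]
wrist_force: [0.9, -0.7, 6.7]
gripper_width: 0.537
```

>>> send_rows:
  targets: [0, 0, 0, 0, 0, 0, 0, 0, 0, 0, 0, 0, 0, 0, 0, 0, 0, 0, 0, 0, 0, 0, 0, 0, 0, 0, 0, 0, 0, 0]
  hand: -0.38

```text
time_s: 75.63
tcp_pos: [0.6474, -0.1346, 0.0601]
orientation: [[-0.741, 0.258, -0.621], [0.197, 0.966, 0.166], [0.643, 0.001, -0.766]]
wrist_force: [0.5, 0.1, 0.1]
gripper_width: 0.683
```

>>> send_rows:
  targets: [0, 0, -0.015, 0, 0, 0, 0, 0, -0.025, 0, 0, 0, 0, 0, -0.03, 0, 0, 0, 0, 0, -0.02, 0, 0, 0, 0.01, 0, -0.02, 0, 0, 0, 0.02, 0, -0.02, 0, 0, 0, 0, 0, 0, 0, 0, 0, 0, 0, 0, 0, 0, 0]

```text
time_s: 76.3
tcp_pos: [0.699, -0.1482, 0.1403]
orientation: [[-0.726, 0.25, -0.641], [0.194, 0.968, 0.159], [0.66, -0.009, -0.751]]
wrist_force: [-0.5, 0.9, -0.6]
gripper_width: 0.691
```

```bash
python3 st.py; python3 look.py 18; python3 crop.py 18
```

```text
76.3 [ 0.2343  1.0429 -0.169   0.8375  0.0521  1.9855  1.4115] [ 0.699  -0.1482  0.1403] 0.6907253848971998 [-0.4956  0.9335 -0.569 ]
[[-0.7255  0.2502 -0.6411]
 [ 0.1936  0.9682  0.1587]
 [ 0.6604 -0.009  -0.7509]]
top
scene
px [123.5 236. ] area 123 h 0.0289 ctr [ 0.5191 -0.3972] size [0.0728 0.046 ] ang 1.0
```

View pics/c18.png

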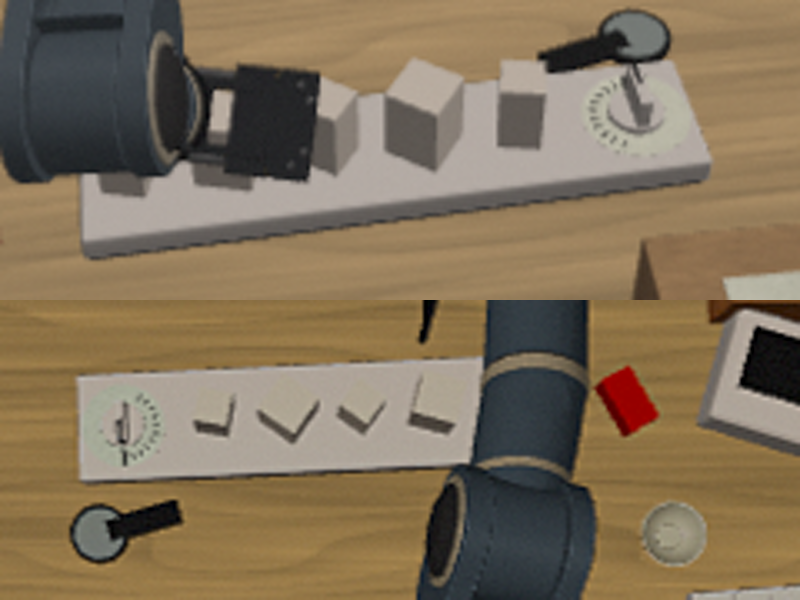

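>>> send_rows:
  targets: [0.002, 0, -0.006, 0, -5, 0, 0.002, 0, -0.008, 0, -5, 0, 0.002, 0, -0.01, 0, -5, 0, 0.002, 0, -0.012, 0, -5, 0, 0.001, 0, -0.015, 0, -5, 0, 0, 0, -0.018, 0, -5, 0, 0, 0, -0.02, 0, -5, 0, 0, 0, -0.02, 0, -5, 0, 0, 0, -0.02, 0, 0, 0, 0, 0, -0.02, 0, 0, 0]

```text
time_s: 77.23
tcp_pos: [0.7263, -0.1521, 0.287]
orientation: [[-0.969, 0.247, -0.025], [0.247, 0.969, 0.004], [0.025, -0.003, -1.0]]
wrist_force: [0.7, 0.4, -1.1]
gripper_width: 0.688
```

```bash
python3 st.py
```

```text
77.2333 [ 0.2729  0.5704 -0.2108  1.2296  0.1139  1.3786  1.3913] [ 0.7263 -0.1521  0.287 ] 0.6882793455143621 [ 0.6739  0.45   -1.0763]
[[-0.9687  0.2468 -0.0252]
 [ 0.2468  0.9691  0.0038]
 [ 0.0254 -0.0025 -0.9997]]
```

>>> send_rows:
  targets: [0.0241, -0.0268, 0, 0, 0, 0, 0.0241, -0.0268, 0, 0, 0, 0, 0.0241, -0.0268, 0, 0, 0, 0, 0.0241, -0.0268, 0, 0, 0, 0, 0.0241, -0.0268, 0, 0, 0, 0, 0.0241, -0.0268, 0, 0, 0, 0, 0.0241, -0.0268, 0, 0, 0, 0, 0.0241, -0.0268, 0, 0, 0, 0, 0.0241, -0.0268, 0, 0, 0, 0, 0.0241, -0.0268, 0, 0, 0, 0]

```text
time_s: 78.07
tcp_pos: [0.4266, -0.3524, 0.2925]
orientation: [[-0.969, 0.246, -0.026], [0.246, 0.969, 0.002], [0.025, -0.004, -1.0]]
wrist_force: [0.1, -0.7, 0.7]
gripper_width: 0.691
```

>>> send_rows:
  targets: [0, 0, 0, 0, 0, 0, 0, 0, 0, 0, 0, 0, 0, 0, 0, 0, 0, 0, 0, 0, 0, 0, 0, 0]

```text
time_s: 78.4
tcp_pos: [0.4288, -0.3518, 0.2927]
orientation: [[-0.969, 0.246, -0.025], [0.246, 0.969, 0.002], [0.025, -0.004, -1.0]]
wrist_force: [0.4, 0.5, 0.3]
gripper_width: 0.689
```

```bash
python3 st.py; python3 look.py 19; python3 crop.py 19
python3 - <<'E'
from h import *
for n in("scene","top"):
    s=dict(np.load(n+"19.npz"));W=pts(s)
    for d in(.105,.025,-.055,-.135,-.215):
        th=np.radians(2.8);x=.648-d*np.sin(th);y=-.002+d*np.cos(th)
        m=(np.hypot(W[...,0]-x,W[...,1]-y)<.012)&(W[...,2]>.06)
        z=W[m][:,2];xy=W[m]
        if m.sum()>5:
            A=np.c_[xy[:,0]-x,xy[:,1]-y,np.ones(m.sum())];c=np.linalg.lstsq(A,z,rcond=None)[0]
            print(n,d,m.sum(),'top z',z.mean().round(4),'tilt deg',np.degrees(np.arctan(c[:2])).round(1))
    m=(W[...,2]>.055)&(W[...,2]<.09)&(np.hypot(W[...,0]-.638,W[...,1]-.203)<.035)
    print('dial',cv2.minAreaRect(W[m][:,:2].astype(np.float32)))
E
```

```text
78.4 [ 0.7148  0.2331 -0.1345  1.7104  0.0457  1.2223  1.8893] [ 0.4288 -0.3518  0.2927] 0.6890256835438797 [0.4319 0.4943 0.2769]
[[-0.9688  0.2464 -0.0248]
 [ 0.2464  0.9692  0.0021]
 [ 0.0246 -0.0041 -0.9997]]
top
scene
px [123.2 236.8] area 113 h 0.0272 ctr [ 0.5194 -0.4061] size [0.0731 0.0448] ang 23.3
scene 0.105 44 top z 0.1 tilt deg [0.6 0.5]
scene 0.025 45 top z 0.1028 tilt deg [-3.3 -0.9]
scene -0.055 49 top z 0.1002 tilt deg [-0.   1.3]
scene -0.135 46 top z 0.1023 tilt deg [ 2.3 -3.3]
scene -0.215 48 top z 0.1006 tilt deg [0.1 2.8]
dial ((0.6391618251800537, 0.20087161660194397), (0.04720805585384369, 0.01291128434240818), 4.966446876525879)
top 0.105 36 top z 0.0991 tilt deg [-6.1  1.2]
top 0.025 38 top z 0.1009 tilt deg [1.  0.8]
top -0.055 38 top z 0.0984 tilt deg [ 1.2 -8.4]
top -0.135 35 top z 0.1003 tilt deg [-10.1   7.7]
top -0.215 38 top z 0.0984 tilt deg [-2.   3.8]
dial ((0.635099470615387, 0.2034054845571518), (0.042239464819431305, 0.011258886195719242), 2.2415034770965576)
```

View pics/c19.png

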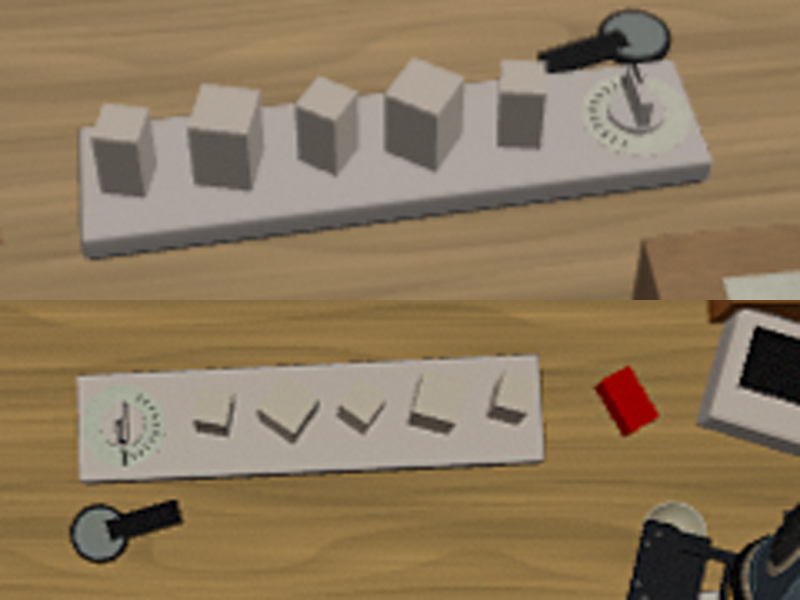

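View pics/scene19.png

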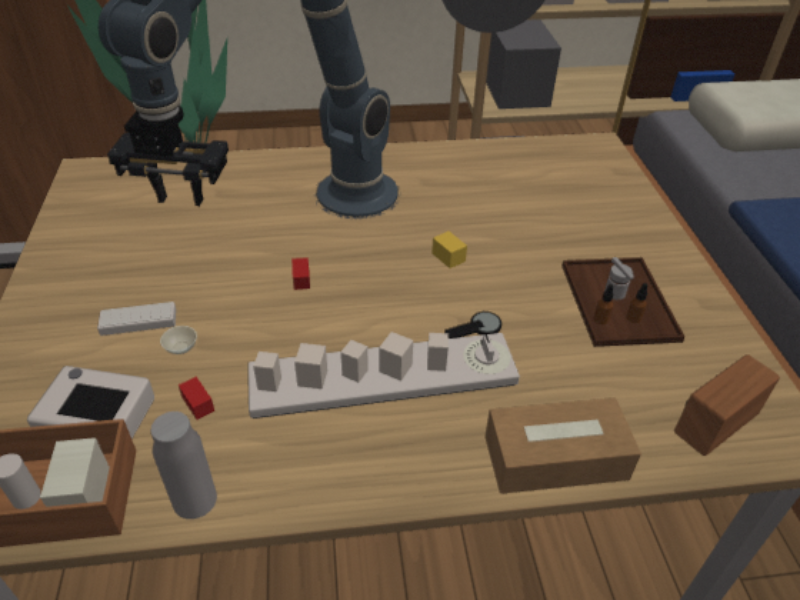

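```bash
python3 -c "
from rig import bot
print(bot.job_done())"
```

```text
the job is handed in; nothing more can be done
None
```

The job is handed in at about 78 s. The dial was turned first, by about 119° clockwise onto the zero mark, while all five tumblers still lay on the table. Then each tumbler was gripped lying down, rolled mouth-down and pushed onto a peg until the dryer's top pushed back with 11 to 18 N. Narrow tumblers are on the thin pegs at y = 105, -55 and -215 mm. Wide tumblers are on the thick pegs at y = 25 and -135 mm.

One narrow tumbler was knocked about 3 cm during the run; I measured it again before picking it up.

**Seating:** in the last pictures the tops stand at 98–101 mm (narrow) and 100–103 mm (wide), against 98 and 100 mm when fully down. That is within the cameras' error of a few millimetres. The scene camera's tilt estimates were 3.3° or less. The top camera's were noisy, with single values up to 10°, and I trusted the heights and contact forces over those.

**Dial:** the bar reads 2.2° in one view and 5.0° in the other, against about 2.8° for zero, so within roughly 2° of the mark.

**Other objects:** in the pictures the red and yellow look-alikes, bottles, pill crusher, bowl, magnifier and pill box look unmoved. I judged these by eye and did not measure them. The arm stands clear of everything.

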